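# Drop the tappets back into the diesel pump and turn it over

### The job

Put the three tappets back into the diesel pump: drop each one, foot first, down the bore marked with its own paint colour until it sits on the camshaft. When all three are in, turn the hand crank clockwise (seen from the crank end) up to the top and on through one full turn so that they all ride up and down, and leave the handle standing straight up. Leave the other things on the bench where they are.

Things in the scene. Friction and masses are not known exactly. Their poses are not given: they have to be found in the camera images.
- tappet_red: the red tappet: a plain round steel barrel 36 mm in diameter, 80 mm long, 0.28 to 0.45 kg, with a red band 4 to 14 mm below its top and a red top face; its foot has a small chamfer, 1.3 mm wide and 2 mm high. It stands upright, foot down, in the tray. Origin at the centre of its foot, z along its axis to the painted top
- tappet_yellow: the yellow tappet: a plain round steel barrel 36 mm in diameter, 80 mm long, 0.28 to 0.45 kg, with a yellow band 4 to 14 mm below its top and a yellow top face; its foot has a small chamfer, 1.3 mm wide and 2 mm high. It stands upright, foot down, in the tray. Origin at the centre of its foot, z along its axis to the painted top
- tappet_blue: the blue tappet: a plain round steel barrel 36 mm in diameter, 80 mm long, 0.28 to 0.45 kg, with a blue band 4 to 14 mm below its top and a blue top face; its foot has a small chamfer, 1.3 mm wide and 2 mm high. It stands upright, foot down, in the tray. Origin at the centre of its foot, z along its axis to the painted top
- bore_red (a point): centre of the mouth of the red bore (nearest the crank), marked with red paint on the housing beside it: round, 37.5 mm in diameter, sharp rim without chamfer, guiding over 45 mm, open below to the camshaft. The point's z points up out of the bore along its axis, leaning 25 degrees from vertical towards the robot; y runs along the row
- bore_yellow (a point): centre of the mouth of the yellow bore (the middle one), marked with yellow paint on the housing beside it: round, 37.5 mm in diameter, sharp rim without chamfer, guiding over 45 mm, open below to the camshaft. The point's z points up out of the bore along its axis, leaning 25 degrees from vertical towards the robot; y runs along the row
- bore_blue (a point): centre of the mouth of the blue bore (farthest from the crank), marked with blue paint on the housing beside it: round, 37.5 mm in diameter, sharp rim without chamfer, guiding over 45 mm, open below to the camshaft. The point's z points up out of the bore along its axis, leaning 25 degrees from vertical towards the robot; y runs along the row
- housing: the pump's aluminium housing, leaning 25 degrees. Origin on the camshaft axis, z up along the bores: the flat top face with the mouths is at z = 93 mm, 84 mm wide, 200 mm long; bores 56 mm apart along y. A tappet let go in a bore slides down by itself; on the cam its foot lies 58 to 68 mm below the mouth depending on the cam's angle, so 12 to 22 mm stands proud
- pump: swivel stand of the three-plunger in-line diesel pump, bolted to the bench. Origin on the bench under the middle of the camshaft, whose axis is 125 mm up; y along the camshaft, away from the crank end; z up; x away from the robot. Pump 110 mm wide; its +y end is 148 mm from the origin; base plate 200 x 270 x 14 mm; a small clamp lever juts out low at the +y end
- crank (a joint): hand crank angle, rad: 0 with the handle straight up, growing clockwise seen from the crank end (from the top the handle goes to +x of the pump, away from the robot, then down and back). No stop: a full turn past the top reads 6.28. Stays where left; takes about 5 N at the grip. Starts short of the top, at -1.2 to -0.2, handle leaning to the robot
- crank_grip (a point): middle of the crank's black grip at the pump's -y end: a sleeve 26 mm in diameter and 94 mm long that spins freely on its pin, axis along the pump's y. The crank arm's outer face is 55 mm from this point, towards the pump. Runs on a circle of 65 mm radius round crank_centre
- crank_centre (a point): fixed point on the camshaft axis, level with the middle of the grip: centre of the circle on which the grip's middle runs; 125 mm above the bench
- tray: the steel parts tray, 320 x 130 mm (x, y), rim 26 mm high, floor and walls 3 mm thick, fixed; origin under its centre. The tappets stand on its floor 70 to 105 mm apart along its x
- valve_holder: a brass delivery-valve holder, 26 mm across and 44 mm tall, standing in the tray beside the tappets; bystander, origin under its centre
- spring_plate: a dark steel washer-like spring plate, 34 mm across and 6 mm thick, lying in the tray; bystander
- spanner: a steel spanner 200 mm long and 8 mm thick lying flat on the bench on the robot's side; bystander
- pinion: a dark bevel pinion standing on its toothed head (68 mm across), stem up, 120 mm tall; bystander
- side_gear: a bevel side gear 104 mm across and 44 mm tall lying flat on the bench; bystander
- oil_bottle: a white oil bottle, 72 mm across and 200 mm tall; bystander
- tin: a red and yellow tin, 80 mm across and 110 mm tall; bystander
- carton: a closed cardboard carton 120 x 90 x 70 mm; bystander
Things that resemble listed ones, but are neither listed nor needed, are in the scene too. Leave any turquoise look-alike of the tappet_red alone.

How it is judged (in metres and radians):
On the way, in this order (a step that is already met when the one before it is completed fails the run):
1. all three tappets sit on the camshaft in the bores of their own colour, before the crank is turned (x of tappet_red in the frame of bore_red between -0.004 and 0.004 m and y of tappet_red in the frame of bore_red between -0.004 and 0.004 m and z of tappet_red in the frame of bore_red between -0.073 and -0.054 m and angle between the z axis of tappet_red and the z axis of bore_red, either way round below 0.08 rad and x of tappet_yellow in the frame of bore_yellow between -0.004 and 0.004 m and y of tappet_yellow in the frame of bore_yellow between -0.004 and 0.004 m and z of tappet_yellow in the frame of bore_yellow between -0.073 and -0.054 m and angle between the z axis of tappet_yellow and the z axis of bore_yellow, either way round below 0.08 rad and x of tappet_blue in the frame of bore_blue between -0.004 and 0.004 m and y of tappet_blue in the frame of bore_blue between -0.004 and 0.004 m and z of tappet_blue in the frame of bore_blue between -0.073 and -0.054 m and angle between the z axis of tappet_blue and the z axis of bore_blue, either way round below 0.08 rad and value of joint crank below 0.5 rad), for 0.2 s.
2. with the tappets in, the crank is turned clockwise past its top and on beyond three quarters of the next turn (x of tappet_red in the frame of bore_red between -0.004 and 0.004 m and y of tappet_red in the frame of bore_red between -0.004 and 0.004 m and z of tappet_red in the frame of bore_red between -0.073 and -0.054 m and angle between the z axis of tappet_red and the z axis of bore_red, either way round below 0.08 rad and x of tappet_yellow in the frame of bore_yellow between -0.004 and 0.004 m and y of tappet_yellow in the frame of bore_yellow between -0.004 and 0.004 m and z of tappet_yellow in the frame of bore_yellow between -0.073 and -0.054 m and angle between the z axis of tappet_yellow and the z axis of bore_yellow, either way round below 0.08 rad and x of tappet_blue in the frame of bore_blue between -0.004 and 0.004 m and y of tappet_blue in the frame of bore_blue between -0.004 and 0.004 m and z of tappet_blue in the frame of bore_blue between -0.073 and -0.054 m and angle between the z axis of tappet_blue and the z axis of bore_blue, either way round below 0.08 rad and value of joint crank above 4.8 rad).
At the end, for the whole second after the job is handed in: each tappet is in the bore of its own colour, within 4 mm of the bore's axis and 0.08 rad of its direction, foot 54 to 73 mm below the mouth and at rest; the crank has gone one full turn past its first time at the top and stands still with its handle straight up (reading 6.28, 0.35 rad either way) (x of tappet_red in the frame of bore_red between -0.004 and 0.004 m and y of tappet_red in the frame of bore_red between -0.004 and 0.004 m and z of tappet_red in the frame of bore_red between -0.073 and -0.054 m and angle between the z axis of tappet_red and the z axis of bore_red, either way round below 0.08 rad and x of tappet_yellow in the frame of bore_yellow between -0.004 and 0.004 m and y of tappet_yellow in the frame of bore_yellow between -0.004 and 0.004 m and z of tappet_yellow in the frame of bore_yellow between -0.073 and -0.054 m and angle between the z axis of tappet_yellow and the z axis of bore_yellow, either way round below 0.08 rad and x of tappet_blue in the frame of bore_blue between -0.004 and 0.004 m and y of tappet_blue in the frame of bore_blue between -0.004 and 0.004 m and z of tappet_blue in the frame of bore_blue between -0.073 and -0.054 m and angle between the z axis of tappet_blue and the z axis of bore_blue, either way round below 0.08 rad and value of joint crank between 5.93 and 6.63 rad and velocity of joint crank between -0.1 and 0.1 rad/s and linear speed of each of tappet_red, tappet_yellow, tappet_blue below 0.03 m/s); the robot touches nothing.
It fails at once if any bystander (valve holder, spring plate, spanner, pinion, side gear, oil bottle, tin, carton) is shifted by more than 25 mm (distance of any of valve_holder, spring_plate, spanner, pinion, side_gear, oil_bottle, tin, carton from where it was at the start of the episode above 0.025 m).
It also fails if it takes over 72 s, if anything falls off the work surface, if the arm or the gripper's body presses on something with over 40 N, if the wrist force passes 120 N, or if a joint passes its speed limit or range.

### The arm

A 6-joint arm with a two-finger parallel gripper is mounted at the origin on the work surface. World frame = base frame: x ahead of the robot, y to its left, z up, the work surface at z = 0. Lengths are in m, angles in degrees, forces in N, time in s.
With the tool pointing down it reaches from about 0.35 to 0.85 m from the base axis. Payload 8.1 kg.
Tool frame: the origin (TCP) lies at the very end of the fingers, on their centre line; the grasp point (between the pads) lies ctrl.grip_depth behind it (ctrl.grip_depth is the distance from the TCP to the grasp point, in m); z points along the fingers, y is the direction in which the jaws open and shut (so a half turn about z gives the same grasp; the last joint's range is limited). The gripper opens to 93 mm and grips with 3 to 60 N. Pads are 15 mm wide; open, the fingers measure 128 mm over their backs; the gripper's body (75 mm by 188 mm) begins 65 mm behind the grasp point.
Start: joints at [-71.986, 7.471, 85.268, -0, 87.261, -4.893], TCP at [0.234, -0.553, 0.193] pointing down, gripper open.
Joint ranges: [-169.43, 169.43], [-51.17, 129.36], [1.28, 143.12], [-76.62, 256.62], [0, 156.53], [-152.29, 152.29]. Speed limits (degrees/s): [136.94, 136.94, 159.86, 180, 180, 180].

### API

Orientations are given as a 3x3 rotation matrix whose columns are the frame's x, y, z axes.
In Python, from rig import ctrl gives the robot as it stands.
- The arm moves only by the shell command python3 -m crank 'ROWS' [FORCE]. ROWS is JSON, a list of rows, each a list of 3 entries, a list of its own where there are three numbers: the opening, from -1 (shut) to 1 (fully open), so that 0 is half open, then the shift along the tool's x, y, z in cm, then the turn about the tool's z in degrees. In form: [[jaw, [dx, dy, dz], spin], ...]. A call has 1 to 12 rows; each row is the pose to reach, as a shift and turn from the pose measured when the call began, along the tool's axes at that moment; what a row does not reach only later rows make up. A row lasts 1/8 s, in which the tool goes at most 62.5 mm and 10.7 degrees, less where a joint would pass 70% of its speed; a pose out of reach is approached as far as the arm can. A call with a gripper value outside its range is refused whole. The fingers move at their own pace and stop on an object; FORCE is the grip in N (left out, the last holds). Time passes only in rows, so rows that repeat a pose let the fingers close. It gives the time, the measured TCP pose, the force and the opening at its end, in the units of the state.
- ctrl.sense(): the state, without advancing time (a new reading comes with each control period).
- ctrl.capture(name): name is "side" or "top" or "wrist"; returns a dict with "pixels" (384x512x3 uint8, red, green, blue), "fx", "fy", "cx", "cy" (pixels), "xyz" and "rotation" of the camera in the world. Camera axes: x right, y down, z forward; pixel columns grow to the right and rows downward; lengths in m; the calibration is good to about 2 mm. The wrist camera is an equidistant fisheye: a pixel r from the principal point sees the ray r / f radians off the axis. A picture is of the moment at which its call begins. There is no depth.
- ctrl.hand_in(): hands the job in, once; it reports no verdict.
The state is a dict: "time_s": time; "q": joint angles; "joint_vel": joint speeds; "effort": joint torques, N m; "tool_pos": TCP position; "tcp_rot": TCP orientation; "ft_force": force on the tool from outside, world axes, zero at the start; "torque": the same for the moment, N m; "gripper_width": opening from 0.0 (shut) to 1.0 (fully open).
Only numpy, scipy, OpenCV 4.12 (cv2) and the standard library are available. Lean on these libraries where they do the work, as an engineer would, in place of code of your own. Each camera call takes 0.05 s, during which the arm holds its last target.

## Working session

There is one attempt and no reset: what is moved stays moved. The work goes in short steps, Python scripts to look and compute and a shell command to move; the robot and the scene stay as the last step left them, time stands still between calls to the robot, and variables do not carry over. Pictures are saved under pics/ and viewed, and the job is handed in when it is done.

```bash
ls; mkdir -p pics; python3 - <<'E'
from rig import ctrl
import cv2,numpy as np
print(ctrl.grip_depth); s=ctrl.sense(); print(s)
for n in ("side","top","wrist"):
    c=ctrl.capture(n); cv2.imwrite(f"pics/a_{n}.png",c["pixels"][:,:,::-1])
    print(n,c["fx"],c["fy"],c["cx"],c["cy"],c["xyz"],np.round(c["rotation"],4).tolist())
E
```

```text
pics
0.0188
{'time_s': 0.0, 'q': array([-7.19844019e+01,  7.51353753e+00,  8.53274197e+01,  7.62709965e-05,
        8.72615477e+01, -4.89192647e+00]), 'joint_vel': array([ 0.00042484,  0.07049927, -0.05190926, -0.06383011, -0.04811512,
        0.10674468]), 'effort': array([ 2.90943826e-04, -5.59846044e+01, -4.91755557e+01,  7.66564650e-02,
        3.55756888e-02, -1.40919219e-04]), 'tool_pos': array([ 0.2333928 , -0.55209463,  0.19212168]), 'tcp_rot': array([[ 9.21134363e-01,  3.89244372e-01, -5.52044336e-04],
       [ 3.89244733e-01, -9.21132803e-01,  1.70174452e-03],
       [ 1.53888332e-04, -1.78241571e-03, -9.99998400e-01]]), 'ft_force': array([-0.47885393, -0.67475176,  0.75608242]), 'torque': array([ 0.01893379, -0.00177013,  0.01060928]), 'gripper_width': 0.9985733918889262}
side 373.09037143370784 373.09037143370784 252.8243962636644 186.6504900645502 [0.29788047 0.73014308 0.70278705] [[-0.9389, -0.1844, 0.2906], [-0.3441, 0.5198, -0.7819], [-0.0069, -0.8341, -0.5515]]
top 440.42379366448205 440.42379366448205 252.61291858848892 186.03390772517136 [ 0.39707053 -0.04808203  1.30240746] [[0.0073, -0.9873, 0.1588], [-1.0, -0.0071, 0.0016], [-0.0004, -0.1588, -0.9873]]
wrist 297.3186396354542 297.3186396354542 250.60516651166967 192.2244817938828 [ 0.30817796 -0.52156587  0.38407437] [[0.3887, -0.8818, -0.2672], [-0.9214, -0.3725, -0.111], [-0.0017, 0.2893, -0.9572]]
```

View pics/a_top.png

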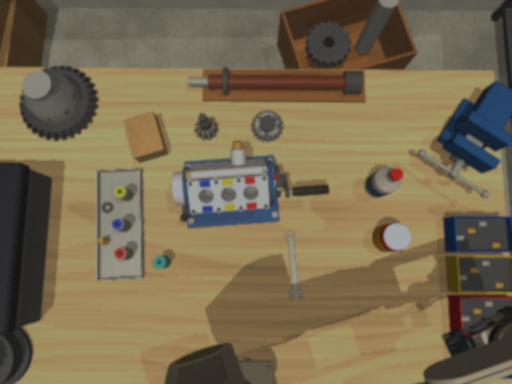

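View pics/a_side.png

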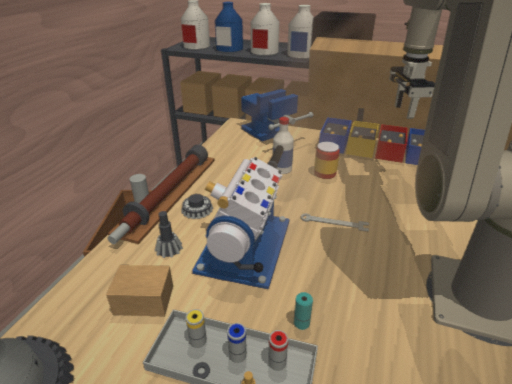

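View pics/a_wrist.png

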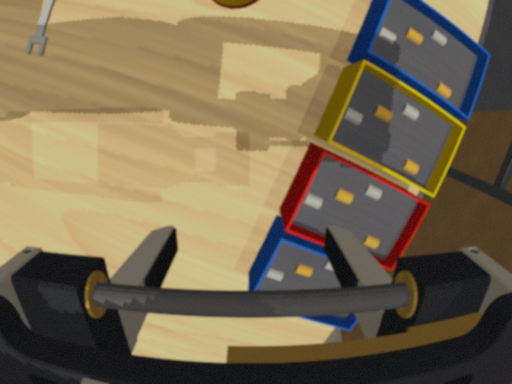

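```bash
cat > h.py <<'E'
import numpy as np,cv2
from rig import ctrl
def ray(c,u,v):
    x=(u-c["cx"])/c["fx"]; y=(v-c["cy"])/c["fy"]
    R=np.array(c["rotation"])
    if c.get("fish"):
        r=np.hypot(x,y); d=np.array([x/r*np.sin(r),y/r*np.sin(r),np.cos(r)]) if r>1e-9 else np.array([0,0,1.])
    else: d=np.array([x,y,1.]); d/=np.linalg.norm(d)
    return np.array(c["xyz"]),R@d
def proj(c,P):
    p=np.array(c["rotation"]).T@(np.array(P)-c["xyz"])
    if c.get("fish"):
        t=np.arctan2(np.hypot(p[0],p[1]),p[2]); h=np.hypot(p[0],p[1])
        return np.array([c["cx"]+c["fx"]*t*p[0]/h,c["cy"]+c["fy"]*t*p[1]/h])
    return np.array([c["cx"]+c["fx"]*p[0]/p[2],c["cy"]+c["fy"]*p[1]/p[2]])
def atz(c,u,v,z):
    o,d=ray(c,u,v); return o+d*(z-o[2])/d[2]
def tri(*rs):
    A=np.zeros((3,3));b=np.zeros(3)
    for o,d in rs:
        M=np.eye(3)-np.outer(d,d);A+=M;b+=M@o
    P=np.linalg.solve(A,b); return P,[np.linalg.norm((np.eye(3)-np.outer(d,d))@(P-o)) for o,d in rs]
def cap(n):
    c=dict(ctrl.capture(n)); c["fish"]=(n=="wrist"); return c
def crop(c,x0,y0,x1,y1,s,name):
    im=cv2.resize(c["pixels"][y0:y1,x0:x1],None,fx=s,fy=s,interpolation=cv2.INTER_CUBIC)[:,:,::-1]
    cv2.imwrite("pics/"+name+".png",im)
E
python3 - <<'E'
from h import *
import pickle
t=cap("top");s=cap("side");pickle.dump((t,s),open("ts.pkl","wb"))
crop(t,90,130,340,290,3.2,"b_top");crop(s,140,150,320,384,2.5,"b_side")
for n,c in(("t",t),("s",s)):
    hsv=cv2.cvtColor(c["pixels"],cv2.COLOR_RGB2HSV)
    for col,lo,hi in(("y",22,34),("b",112,128),("r",0,6),("r2",174,180)):
        m=cv2.inRange(hsv,(lo,130,70),(hi,255,255))
        k,l,st,ce=cv2.connectedComponentsWithStats(m)
        print(n,col,[(st[i,4],np.round(ce[i],1).tolist(),st[i,:4].tolist()) for i in range(1,k) if st[i,4]>6])
E
```

```text
t y [(np.int32(46), [227.0, 181.8], [223, 179, 9, 6]), (np.int32(73), [119.4, 191.3], [115, 187, 10, 10]), (np.int32(42), [229.1, 207.0], [225, 205, 9, 5]), (np.int32(17), [377.0, 239.9], [375, 234, 5, 12]), (np.int32(114), [495.2, 257.5], [471, 255, 41, 19]), (np.int32(7), [446.9, 257.9], [446, 257, 4, 4]), (np.int32(129), [458.8, 276.1], [455, 256, 17, 37]), (np.int32(7), [475.1, 291.1], [473, 291, 6, 2]), (np.int32(85), [497.2, 291.9], [480, 291, 32, 3])]
t b [(np.int32(36), [204.6, 183.2], [201, 181, 8, 5]), (np.int32(37), [207.2, 208.9], [204, 207, 8, 5]), (np.int32(44), [116.8, 223.5], [113, 220, 8, 8])]
t r [(np.int32(119), [395.6, 174.1], [390, 169, 12, 12]), (np.int32(11), [275.6, 176.1], [274, 175, 4, 3]), (np.int32(44), [249.4, 179.7], [246, 177, 8, 6]), (np.int32(39), [251.2, 205.2], [247, 203, 9, 5]), (np.int32(46), [383.1, 238.4], [381, 226, 9, 24]), (np.int32(69), [119.3, 252.8], [115, 248, 10, 10]), (np.int32(181), [473.7, 304.2], [459, 296, 53, 34]), (np.int32(8), [466.9, 333.2], [464, 333, 6, 2])]
t r2 []
s y [(np.int32(9), [354.0, 123.9], [352, 122, 5, 5]), (np.int
[... 691 characters left out ...]
.4], [376, 124, 32, 38]), (np.int32(77), [331.8, 154.5], [322, 150, 17, 10]), (np.int32(34), [189.2, 160.3], [184, 155, 12, 13]), (np.int32(27), [252.6, 166.2], [250, 163, 6, 7]), (np.int32(71), [174.7, 174.7], [164, 167, 23, 16]), (np.int32(14), [328.9, 176.0], [325, 174, 10, 4]), (np.int32(25), [274.9, 178.5], [272, 176, 6, 6]), (np.int32(16), [169.1, 185.8], [167, 183, 6, 7]), (np.int32(29), [163.4, 188.8], [160, 184, 7, 10]), (np.int32(102), [151.2, 199.0], [141, 189, 22, 21]), (np.int32(47), [133.2, 216.3], [124, 212, 16, 10]), (np.int32(14), [130.2, 222.8], [128, 220, 5, 7]), (np.int32(157), [278.3, 337.6], [271, 331, 16, 14]), (np.int32(42), [277.9, 348.4], [270, 346, 17, 5])]
s r2 []
```

View pics/b_top.png

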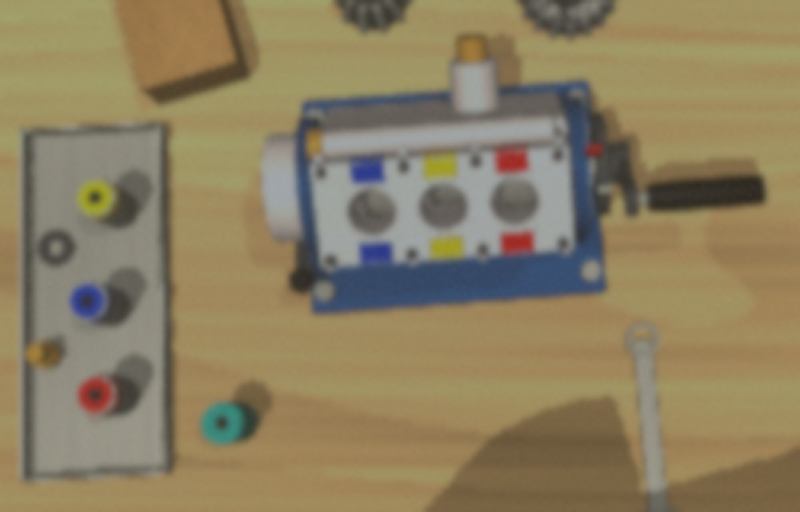

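View pics/b_side.png

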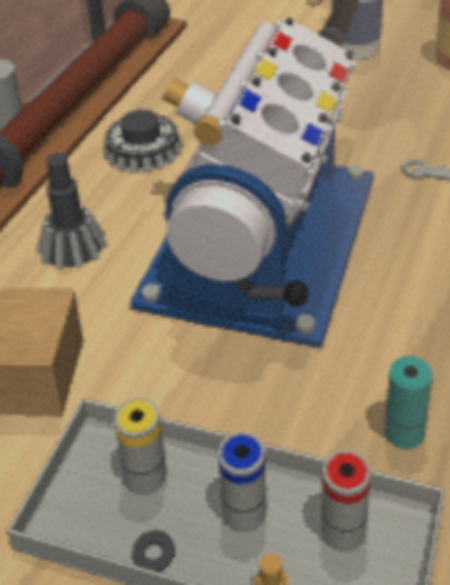

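```bash
python3 - <<'E'
from h import *
import pickle
t,s=pickle.load(open("ts.pkl","rb"))
P={}
for n,a,b in (("b1",(204.6,183.2),(239.7,189.8)),("b2",(207.2,208.9),(264.5,203.5)),("y1",(227,181.8),(246.2,177.2)),("y2",(229.1,207),(270,190.2)),("r1",(249.4,179.7),(252.6,166.2)),("r2",(251.2,205.2),(274.9,178.5)),
 ("ty",(119.4,191.3),(194.3,316)),("tb",(116.8,223.5),(236.1,330.3)),("tr",(119.3,252.8),(278.3,337.6))):
    P[n],e=tri(ray(t,*a),ray(s,*b)); print(n,np.round(P[n],4),np.round(e,4), np.round(atz(t,*a,.083),4) if n[0]=='t' else '', np.round(atz(s,*b,.083),4) if n[0]=='t' else '')
for k in "byr": print(k,(P[k+"1"]+P[k+"2"])/2)
x=sum(P[k+"1"]-P[k+"2"] for k in "byr");print(x/3,np.degrees(np.arctan2(x[2],np.hypot(x[0],x[1]))),np.degrees(np.arctan2(x[1],x[0])))
y=P["b1"]+P["b2"]-P["r1"]-P["r2"];print(y/4,np.degrees(np.arctan2(-y[0],y[1])))
E
```

```text
b1 [0.5758 0.0727 0.2232] [0.0012 0.0012]  
b2 [0.5157 0.0679 0.1954] [0.0001 0.0001]  
y1 [0.5803 0.0172 0.2237] [0.0005 0.0005]  
y2 [0.5206 0.0126 0.1961] [0.0004 0.0004]  
r1 [ 0.5852 -0.0386  0.2229] [0.0014 0.0014]  
r2 [ 0.5256 -0.0432  0.1955] [0.0005 0.0005]  
ty [0.5747 0.3262 0.0834] [0.0009 0.0009] [0.5756 0.3267 0.083 ] [0.5739 0.3258 0.083 ]
tb [0.4845 0.3284 0.0837] [0.001 0.001] [0.4855 0.3289 0.083 ] [0.4838 0.3278 0.083 ]
tr [0.4044 0.3168 0.0848] [0.001 0.001] [0.4054 0.3175 0.083 ] [0.4037 0.3155 0.083 ]
b [0.54573605 0.07027654 0.20928432]
y [0.55042095 0.01490241 0.20990426]
r [ 0.55537878 -0.04089349  0.20922181]
[0.05979719 0.00466403 0.02758669] 24.699623166379507 4.459901564526411
[-4.82136479e-03  5.55850177e-02  3.12563796e-05] 4.957346340155352
```

```bash
cat >> h.py <<'E'
YAW=184.9
def rel(x,y,z,yaw=None):
    s=ctrl.sense();R=s["tcp_rot"];d=R.T@(np.array([x,y,z])-s["tool_pos"])*100
    out=np.round(d,2).tolist()
    cur=np.degrees(np.arctan2(R[1,0],R[0,0])); sp=0
    if yaw is not None: sp=-((yaw-cur+180)%360-180)
    return out,round(sp,1)
def st():
    s=ctrl.sense();R=s["tcp_rot"]
    print("t",round(s["time_s"],2),"tcp",np.round(s["tool_pos"],4),"yaw",round(float(np.degrees(np.arctan2(R[1,0],R[0,0]))),2),"tilt",np.round(R[:,2],4),"F",np.round(s["ft_force"],1),"w",round(s["gripper_width"]*93,1),"q",np.round(s["q"],0))
E
python3 - <<'E'
from h import *
import pickle
t,s=pickle.load(open("ts.pkl","rb"))
for p in ((97.5,280),(143,277),(97,170.6),(141.5,169)): print(atz(t,*p,.026).round(4))
print(rel(.44,-.25,.33,YAW)); print(rel(.42,-.05,.33,YAW));print(rel(.41,.2,.33,YAW)); print(rel(.404,.317,.25,YAW))
for n,p in dict(oil=(395,174),tin=(396,237),tq=(161,262)).items(): print(n,atz(t,*p,.11).round(3))
E
```

```text
[0.3291 0.3923 0.026 ]
[0.3384 0.2635 0.026 ]
[0.6452 0.4137 0.026 ]
[0.651  0.2826 0.026 ]
([30.8, -19.83, -13.72], np.float64(-162.0))
([36.74, -39.03, -13.7], np.float64(-162.0))
([45.55, -62.45, -13.68], np.float64(-162.0))
([49.55, -73.45, -5.67], np.float64(-162.0))
oil [ 0.625 -0.438  0.11 ]
tin [ 0.453 -0.433  0.11 ]
tq [0.382 0.197 0.11 ]
```

```bash
python3 -m crank '[[0.3,[4.4,-2.8,-2.5],-10],[0.3,[8.8,-5.7,-5],-20],[0.3,[13.2,-8.5,-7.5],-30],[0.3,[17.6,-11.3,-10],-40],[0.3,[22,-14.2,-12.5],-50.5],[0.3,[26.4,-17,-13.7],-61],[0.3,[30.8,-19.8,-13.7],-71.5],[0.3,[32.3,-24.8,-13.7],-82],[0.3,[33.8,-29.6,-13.7],-92.5],[0.3,[35.3,-34.4,-13.7],-103],[0.3,[36.8,-39,-13.7],-113.5],[0.3,[38.9,-44.8,-13.7],-124]]' 20; python3 - <<'E'
from h import *
st();print(rel(.41,.2,.33,YAW)); print(rel(.4044,.3168,.20,YAW),rel(.4044,.3168,.054,YAW))
E
```

```text
time_s: 1.75
tool_pos: [0.4171, 0.0127, 0.3301]
tcp_rot: [[-0.84, 0.542, 0.0], [0.542, 0.84, 0.001], [0.0, 0.001, -1.0]]
ft_force: [1.8, 0.6, 0.3]
gripper_width: 0.65
t 1.75 tcp [0.4171 0.0127 0.3301] yaw 147.17 tilt [ 3.e-04  7.e-04 -1.e+00] F [1.8 0.6 0.3] w 60.4 q [ -5. -22.  98.   0. 104. -63.]
([10.75, 15.35, 0.02], np.float64(-37.7))
([17.55, 24.86, 13.03], np.float64(-37.7)) ([17.55, 24.85, 27.63], np.float64(-37.7))
```

```bash
python3 -m crank '[[0.3,[3.5,5,0],-10],[0.3,[7,10,2],-20],[0.3,[10.5,14.9,5],-30],[0.3,[14,19.9,9],-37.7],[0.3,[17.5,24.8,13],-37.7],[0.3,[17.5,24.8,17],-37.7],[0.3,[17.5,24.8,17],-37.7]]'; python3 - <<'E'
from h import *
st()
w=cap("wrist");crop(w,0,0,512,384,1.5,"c_wrist")
for n,p in dict(r=(.4044,.3168,.083),b=(.4845,.3284,.083),y=(.5747,.3262,.083)).items(): print(n,proj(w,p))
hsv=cv2.cvtColor(w["pixels"],cv2.COLOR_RGB2HSV)
for col,lo,hi in(("y",22,34),("b",112,128),("r",0,6)):
        m=cv2.inRange(hsv,(lo,130,70),(hi,255,255))
        k,l,sx,ce=cv2.connectedComponentsWithStats(m)
        print(col,[(sx[i,4],np.round(ce[i],1).tolist(),sx[i,:4].tolist()) for i in range(1,k) if sx[i,4]>60])
E
```

```text
time_s: 2.62
tool_pos: [0.4008, 0.3154, 0.1551]
tcp_rot: [[-0.996, -0.088, -0.008], [-0.088, 0.996, -0.004], [0.008, -0.004, -1.0]]
ft_force: [1.6, -0.9, -0.7]
gripper_width: 0.65
t 2.62 tcp [0.4008 0.3154 0.1551] yaw -174.98 tilt [-0.0078 -0.0043 -1.    ] F [ 1.6 -0.9 -0.7] w 60.4 q [ 32.  -5. 102.   0.  84. -63.]
r [252.68820299 197.44922984]
b [256.92250854 272.00836813]
y [247.63953366 334.44733017]
y [(np.int32(126), [246.6, 320.7], [233, 318, 27, 9]), (np.int32(312), [246.0, 334.2], [234, 326, 25, 17])]
b [(np.int32(99), [254.4, 254.1], [241, 251, 28, 9]), (np.int32(369), [254.6, 270.7], [241, 260, 28, 24])]
r [(np.int32(641), [250.3, 196.9], [235, 182, 32, 31])]
```

View pics/c_wrist.png

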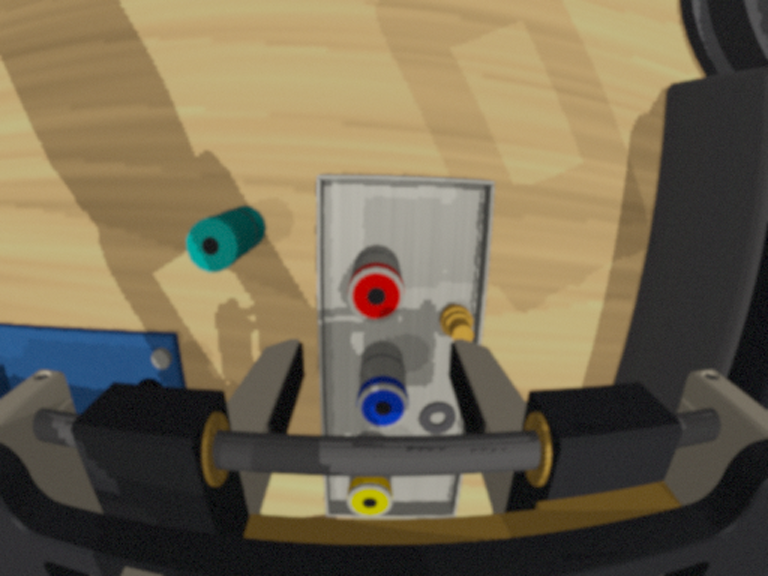

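```bash
python3 - <<'E'
from h import *
st()
w=cap("wrist")
for n,p in dict(r=(250.3,196.9),b=(254.6,271.3),y=(246,334.4)).items(): print(n,atz(w,*p,.083).round(4))
print(rel(.4042,.3175,.054,YAW))
E
```

```text
t 2.67 tcp [0.4028 0.3155 0.1585] yaw -175.04 tilt [-0.0037 -0.0022 -1.    ] F [ 0.  -0.3  0.5] w 60.6 q [ 32.  -5. 102.   0.  84. -63.]
r [0.4074 0.3148 0.083 ]
b [0.4884 0.3263 0.083 ]
y [0.581  0.3245 0.083 ]
([0.01, 0.18, 10.68], np.float64(0.0))
```

```bash
cat >> h.py <<'E'
def blobs(w,minA=60):
    hsv=cv2.cvtColor(w["pixels"],cv2.COLOR_RGB2HSV);o=[]
    for col,lo,hi in(("y",22,34),("b",112,128),("r",0,6)):
        m=cv2.inRange(hsv,(lo,130,70),(hi,255,255))
        k,l,sx,ce=cv2.connectedComponentsWithStats(m)
        o+=[(col,int(sx[i,4]),np.round(ce[i],1).tolist(),sx[i,:4].tolist()) for i in range(1,k) if sx[i,4]>minA]
    return o
E
python3 - <<'E'
from h import *
st()
w=cap("wrist")
for b in blobs(w): print(b,atz(w,*b[2],.083).round(4), atz(w,b[3][0]+b[3][2]/2-.5,b[3][1]+b[3][3]/2-.5,.083).round(4))
print(rel(.4055,.317,.054,YAW));st()
E
```

```text
t 2.73 tcp [0.4044 0.3157 0.1608] yaw -175.1 tilt [-1.e-04 -0.e+00 -1.e+00] F [ 1.3 -0.2  0.8] w 60.4 q [ 32.  -5. 101.   0.  84. -63.]
('y', 305, [246.1, 327.8], [235, 320, 24, 17]) [0.5746 0.3242 0.083 ] [0.5749 0.3247 0.083 ]
('b', 94, [254.0, 247.8], [241, 245, 28, 9]) [0.4639 0.3236 0.083 ] [0.4653 0.3243 0.083 ]
('b', 367, [254.8, 264.0], [241, 254, 28, 23]) [0.483  0.3262 0.083 ] [0.4843 0.326  0.083 ]
('r', 626, [250.1, 190.7], [235, 176, 31, 31]) [0.404  0.3146 0.083 ] [0.4043 0.3145 0.083 ]
([0.02, 0.09, 10.83], np.float64(-0.0))
t 2.77 tcp [0.4055 0.316  0.1623] yaw -175.15 tilt [ 0.0023  0.0015 -1.    ] F [ 0.9 -0.1  1.4] w 59.9 q [ 32.  -5. 101.   0.  84. -63.]
```

```bash
python3 -m crank '[[0.3,[0.1,0,3.5],0],[0.3,[0.15,0,7.5],0],[0.3,[0.15,0,10.8],0],[0.3,[0.15,0,10.8],0],[0.3,[0.15,0,10.8],0],[-1,[0.15,0,10.8],0],[-1,[0.15,0,10.8],0],[-1,[0.15,0,10.8],0],[-1,[0.15,0,10.8],0]]' 20; python3 - <<'E'
from h import *
st()
w=cap("wrist");crop(w,100,80,400,384,2,"d_wrist")
st()
E
```

```text
time_s: 3.9
tool_pos: [0.4047, 0.3162, 0.0549]
tcp_rot: [[-0.996, -0.085, 0.003], [-0.085, 0.996, 0.002], [-0.003, 0.002, -1.0]]
ft_force: [0.9, -1.1, 4.0]
gripper_width: 0.369
t 3.9 tcp [0.4047 0.3162 0.0549] yaw -175.14 tilt [ 0.0032  0.0019 -1.    ] F [ 0.9 -1.1  4. ] w 34.3 q [ 32.   0. 108.  -0.  72. -63.]
t 3.95 tcp [0.4048 0.3162 0.0549] yaw -175.14 tilt [ 0.0033  0.0019 -1.    ] F [-0.1 -0.7  5. ] w 34.2 q [ 32.   0. 108.  -0.  72. -63.]
```

View pics/d_wrist.png

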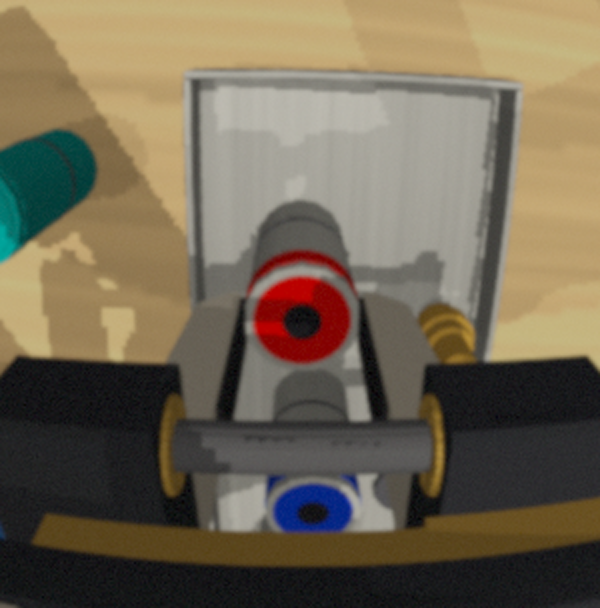

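```bash
python3 -m crank '[[-1,[0,0,-0.6],0],[-1,[2.2,0,-0.6],0],[-1,[4.4,0,-0.6],0],[-1,[5.2,0,-0.6],0],[-1,[5.8,0,-0.6],0],[-1,[6.4,0,-0.6],0],[-1,[7.0,0,-0.6],0],[-1,[7.0,0,-0.6],0],[-1,[7.0,0,-0.6],0]]' 15; python3 - <<'E'
from h import *
st()
w=cap("wrist");crop(w,100,80,400,384,2,"e_wrist")
s=cap("side");crop(s,200,240,360,384,4,"e_side")
st()
E
```

```text
time_s: 5.08
tool_pos: [0.3352, 0.3103, 0.0608]
tcp_rot: [[-0.996, -0.085, 0.004], [-0.085, 0.996, 0.002], [-0.004, 0.002, -1.0]]
ft_force: [2.2, 0.3, -2.5]
gripper_width: 0.37
t 5.08 tcp [0.3352 0.3103 0.0608] yaw -175.14 tilt [ 0.0036  0.002  -1.    ] F [ 2.2  0.3 -2.5] w 34.4 q [ 36.  -9. 116.  -0.  73. -58.]
t 5.17 tcp [0.3352 0.3103 0.0607] yaw -175.15 tilt [ 0.0034  0.002  -1.    ] F [ 1.3  0.2 -1.8] w 34.5 q [ 36.  -9. 116.  -0.  73. -58.]
```

View pics/e_wrist.png

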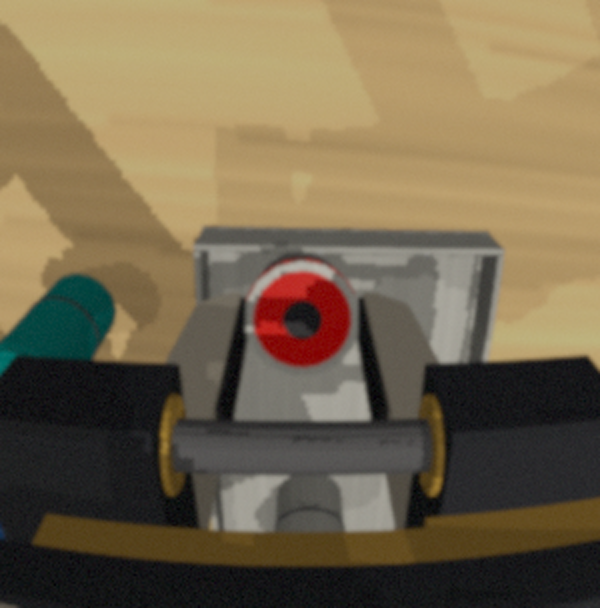

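View pics/e_side.png

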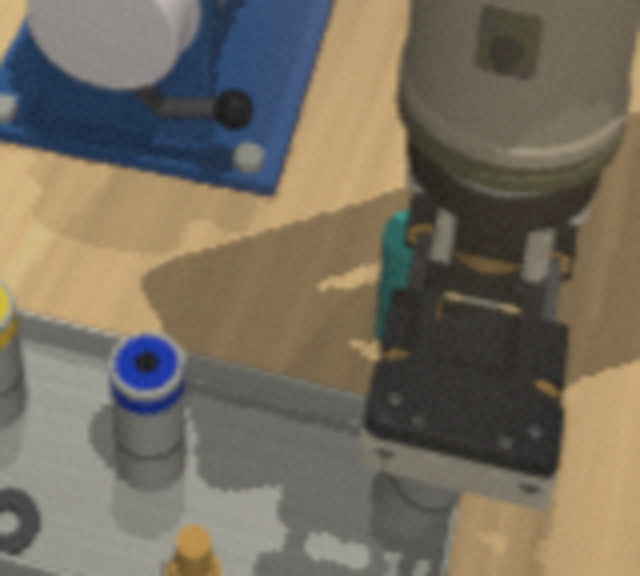

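```bash
python3 - <<'E'
from h import *
w=cap("wrist")
for u in(225,300):
  col=w["pixels"][185:212,u].astype(int).sum(1);print(u,col.tolist())
for v in (194,195,196,202,203): print(v,atz(w,225,v,.026).round(4),atz(w,300,v,.026).round(4))
# red face blob + fit
hsv=cv2.cvtColor(w["pixels"],cv2.COLOR_RGB2HSV);m=cv2.inRange(hsv,(0,130,60),(6,255,255))
ys,xs=np.nonzero(m);print(xs.min(),xs.max(),ys.min(),ys.max())
k=[max(cv2.findContours(m,0,2)[0],key=len)];print(cv2.fitEllipse(k[0]))
s=ctrl.sense();P=s["tool_pos"]-.0188*s["tcp_rot"][:,2]
R=s["tcp_rot"]
for th in (0,10,15,20,25,30):
  a=np.sin(np.radians(th))*R[:,0]-np.cos(np.radians(th))*R[:,2]
  n=np.cos(np.radians(th))*R[:,0]+np.sin(np.radians(th))*R[:,2]
  T=P+.0093*a
  pts=np.array([proj(w,T+.0165*(np.cos(f)*n+np.sin(f)*R[:,1])) for f in np.linspace(0,6.28,40)])
  print(th,pts.min(0).round(1),pts.max(0).round(1),np.ptp(pts,axis=0).round(1))
E
```

```text
225 [431, 428, 424, 426, 424, 427, 425, 410, 373, 310, 265, 258, 253, 247, 252, 254, 283, 345, 406, 421, 390, 336, 301, 296, 294, 300, 302]
300 [441, 446, 445, 448, 443, 436, 434, 424, 410, 376, 335, 296, 267, 254, 259, 258, 257, 271, 320, 398, 430, 421, 417, 424, 436, 430, 420]
194 [0.3266 0.2885 0.026 ] [0.3215 0.3485 0.026 ]
195 [0.3274 0.2885 0.026 ] [0.3224 0.3486 0.026 ]
196 [0.3282 0.2886 0.026 ] [0.3232 0.3487 0.026 ]
202 [0.3333 0.2889 0.026 ] [0.3283 0.3494 0.026 ]
203 [0.3342 0.2889 0.026 ] [0.3291 0.3495 0.026 ]
227 274 210 262
((250.6771697998047, 239.23287963867188), (46.34607696533203, 47.340206146240234), 85.1308364868164)
0 [224.7 215.6] [278.4 263.8] [53.8 48.2]
10 [224.6 211.7] [278.5 263.5] [53.9 51.8]
15 [224.6 210. ] [278.6 262.9] [54.  52.9]
20 [224.5 208.6] [278.6 262.2] [54.  53.6]
25 [224.5 207.4] [278.6 261.2] [54.1 53.8]
30 [224.5 206.4] [278.6 259.9] [54.  53.6]
```

```bash
python3 -m crank '[[-1,[0.3,0,0],0],[-1,[0.55,0,0],0],[-1,[0.55,0,0],0],[-1,[0.4,0,-4],0],[-1,[0.4,0,-9],0],[-1,[0.4,0,-14],0],[-1,[-1,-1,-19],0],[-1,[-4,-4,-22],0]]' 20; python3 - <<'E'
from h import *
st()
w=cap("wrist");crop(w,100,80,400,384,2,"f_wrist")
hsv=cv2.cvtColor(w["pixels"],cv2.COLOR_RGB2HSV);m=cv2.inRange(hsv,(0,130,60),(6,255,255))
ys,xs=np.nonzero(m);print(xs.min(),xs.max(),ys.min(),ys.max())
s=cap("side");crop(s,200,100,400,300,3,"f_side")
E
```

```text
time_s: 6.22
tool_pos: [0.3776, 0.2742, 0.2836]
tcp_rot: [[-0.996, -0.088, 0.005], [-0.088, 0.996, 0.004], [-0.005, 0.003, -1.0]]
ft_force: [1.7, -0.3, -4.2]
gripper_width: 0.363
t 6.22 tcp [0.3776 0.2742 0.2836] yaw -174.97 tilt [ 0.005   0.0039 -1.    ] F [ 1.7 -0.3 -4.2] w 33.7 q [ 30. -15.  97.   0.  97. -65.]
227 274 207 262
```

View pics/f_side.png

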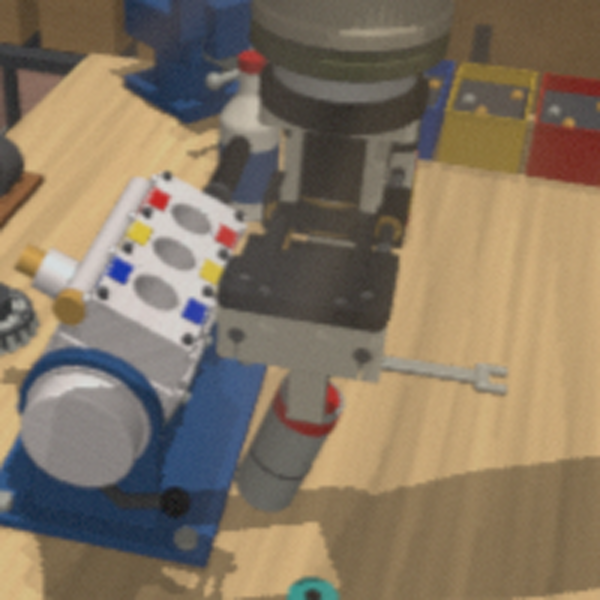

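```bash
python3 - <<'E'
from h import *
print(rel(.5003,-.0457,.309,YAW))
E
```

```text
([-9.3, -32.65, -2.42], np.float64(-0.2))
```

```bash
python3 -m crank '[[-1,[-1.3,-4.7,-2.4],0],[-1,[-2.7,-9.4,-2.4],0],[-1,[-4,-14,-2.4],0],[-1,[-5.3,-18.7,-2.4],0],[-1,[-6.7,-23.3,-2.4],0],[-1,[-8,-28,-2.4],0],[-1,[-9.3,-32.6,-2.4],0],[-1,[-9.3,-32.6,-2.4],0],[-1,[-9.3,-32.6,-2.4],0],[-1,[-9.3,-32.6,-2.4],0]]' 20; python3 - <<'E'
from h import *
st()
w=cap("wrist");crop(w,0,0,512,384,1.5,"g_wrist")
for b in blobs(w,20):print(b)
for n,p in dict(r=(.5553,-.0410,.2093),y=(.5505,.0148,.2093),b=(.5457,.0706,.2093)).items(): print(n,proj(w,p).round(1))
for n,p in dict(b2=[0.5157,0.0679,0.1954],y2=[0.5206,0.0126,0.1961],r2=[0.5256,-0.0432,0.1955],b1=[0.5758,0.0727,0.2232],y1=[0.5803,0.0172,0.2237],r1=[0.5852,-0.0386,0.2229]).items(): print(n,proj(w,p).round(1))
st()
E
```

```text
time_s: 7.58
tool_pos: [0.5, -0.044, 0.3088]
tcp_rot: [[-0.996, -0.083, 0.009], [-0.083, 0.997, 0.004], [-0.01, 0.003, -1.0]]
ft_force: [0.0, -0.4, -0.6]
gripper_width: 0.006
t 7.58 tcp [ 0.5    -0.044   0.3088] yaw -175.21 tilt [ 0.0094  0.0039 -0.9999] F [ 0.  -0.4 -0.6] w 0.6 q [ -11.   -9.   90.    0.   99. -106.]
('y', 600, [49.0, 117.3], [33, 98, 27, 43])
('y', 310, [298.5, 203.0], [288, 196, 22, 15])
('y', 53, [442.2, 216.5], [438, 211, 12, 15])
('y', 128, [449.6, 222.1], [444, 215, 12, 15])
('y', 152, [299.0, 259.5], [288, 256, 23, 8])
('b', 37, [453.6, 170.1], [451, 164, 8, 15])
('b', 109, [462.5, 174.3], [458, 167, 10, 15])
('b', 139, [347.4, 202.9], [338, 197, 20, 13])
('b', 116, [348.1, 259.9], [338, 254, 21, 15])
('r', 112, [212.7, 52.7], [202, 48, 21, 11])
('r', 436, [33.0, 120.3], [19, 101, 23, 44])
('r', 53, [61.9, 116.2], [58, 103, 7, 29])
('r', 271, [247.6, 203.1], [237, 197, 22, 14])
('r', 200, [4.6, 232.6], [0, 222, 12, 22])
('r', 101, [192.0, 255.5], [188, 247, 9, 16])
r [249.4 233.8]
y [300.9 233.2]
b [349.5 231.9]
b2 [348.6 202.4]
y2 [300.8 203.2]
r2 [249.6 203.5]
b1 [349.2 261.3]
y1 [301.  263.5]
r1 [249.4 264.1]
t 7.62 tcp [ 0.5    -0.044   0.3089] yaw -175.2 tilt [ 0.0097  0.0038 -0.9999] F [-0.6  0.7 -0.7] w 0.3 q [ -11.   -9.   90.    0.   99. -106.]
```

View pics/g_wrist.png

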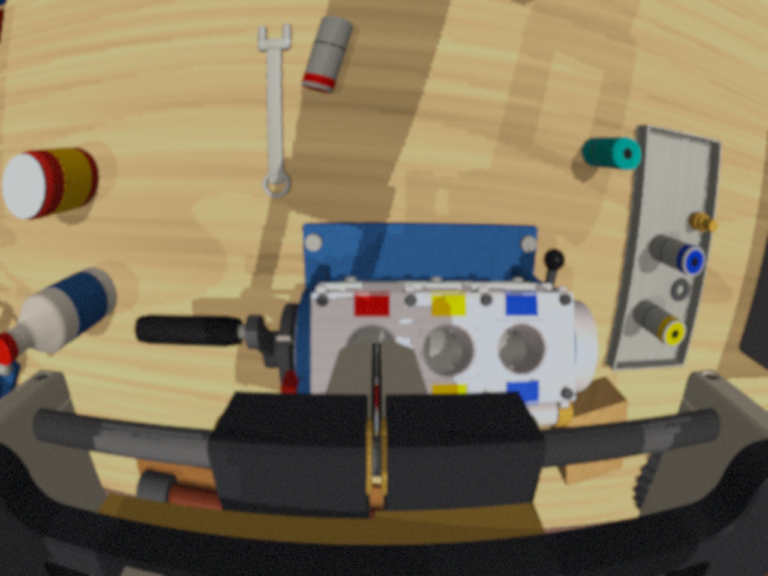

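```bash
python3 - <<'E'
from h import *
st()
t=cap("top");crop(t,150,180,350,330,4,"h_top")
s=cap("side");crop(s,200,150,400,350,3,"h_side")
w=cap("wrist");crop(w,130,0,290,130,5,"h_w")
E
```

```text
t 7.62 tcp [ 0.5    -0.044   0.3089] yaw -175.2 tilt [ 0.0097  0.0038 -0.9999] F [-0.6  0.7 -0.7] w 0.3 q [ -11.   -9.   90.    0.   99. -106.]
```

View pics/h_top.png

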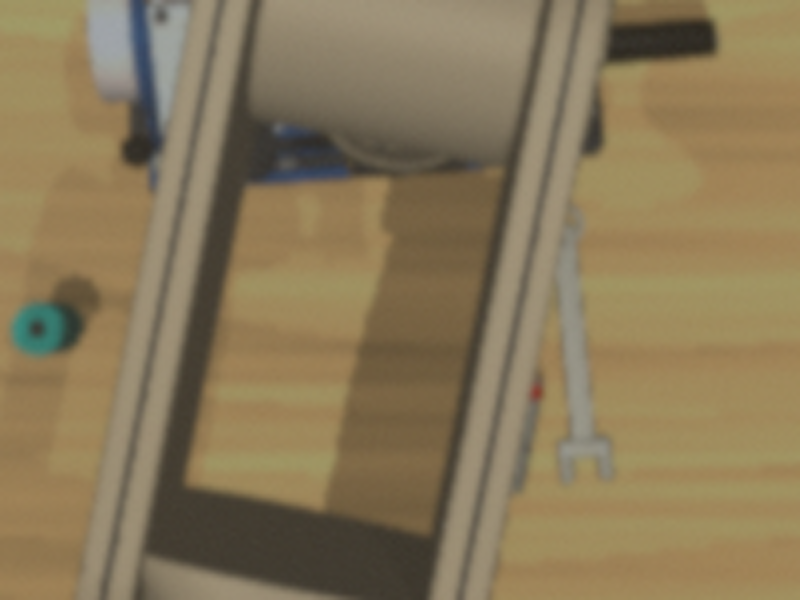

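View pics/h_side.png

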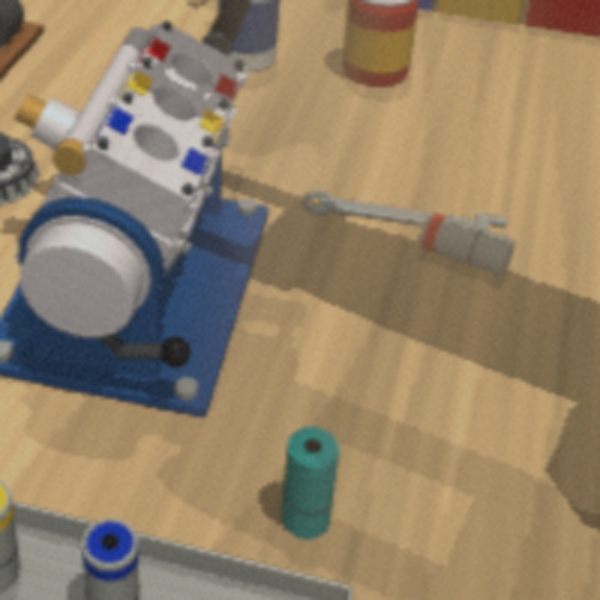

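View pics/h_w.png

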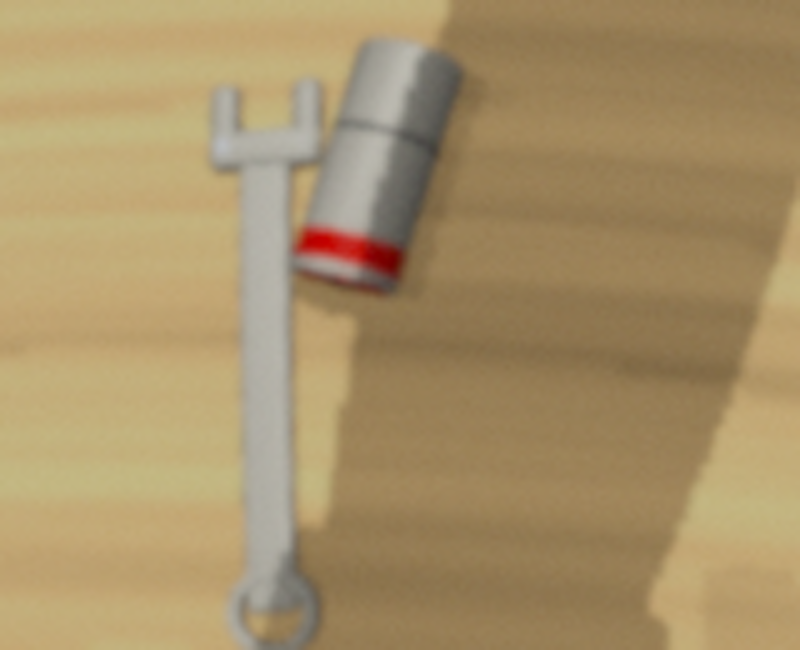

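```bash
python3 - <<'E'
from h import *
st()
w=cap("wrist");crop(w,130,0,290,130,5,"i_w")
w=cap("wrist")
for b in blobs(w,20):
  if b[0]=='r' and b[2][1]<80:print(b,atz(w,*b[2],.025))
R=w["pixels"].astype(int)
for p in ((190,52.4),(209,57),(203,8.4),(222,14.4)):print(p,atz(w,*p,.018).round(4))
E
```

```text
t 7.78 tcp [ 0.5002 -0.0444  0.309 ] yaw -175.22 tilt [ 0.0098  0.0035 -0.9999] F [ 0.4  0.4 -0.2] w 0.8 q [ -11.   -9.   90.    0.   99. -106.]
('r', 110, [196.1, 48.6], [186, 45, 21, 10]) [ 0.33645986 -0.14435669  0.025     ]
(190, 52.4) [ 0.3419 -0.1552  0.018 ]
(209, 57) [ 0.3486 -0.1236  0.018 ]
(203, 8.4) [ 0.2651 -0.1409  0.018 ]
(222, 14.4) [ 0.2749 -0.1091  0.018 ]
```

View pics/i_w.png

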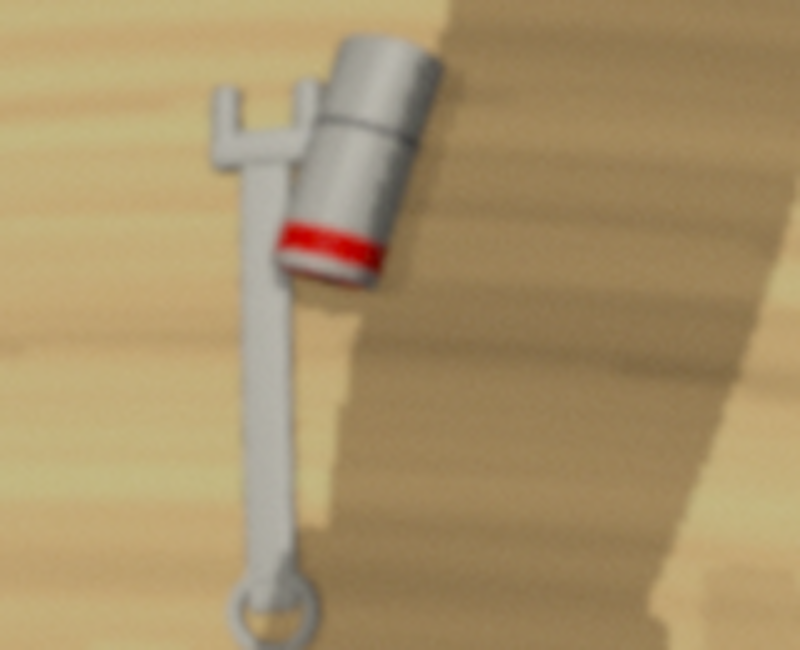

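```bash
python3 - <<'E'
from h import *
print(rel(.36,-.14,.15,169))
E
python3 -m crank '[[-0.5,[2,-1,1],2],[0,[6,-3,4],8],[0.6,[10,-6,9],14],[0.6,[13,-8,13],16],[0.6,[14.8,-8.4,15.8],16],[0.6,[14.8,-8.4,15.8],16],[0.6,[14.8,-8.4,15.8],16]]' 20; python3 - <<'E'
from h import *
st()
w=cap("wrist");crop(w,0,0,512,384,1.5,"j_w");st()
s=cap("side");crop(s,280,180,400,270,5,"j_s");
E
```

```text
([14.92, -8.37, 15.72], np.float64(15.8))
time_s: 8.75
tool_pos: [0.3626, -0.1403, 0.151]
tcp_rot: [[-0.981, 0.195, 0.012], [0.195, 0.981, 0.003], [-0.011, 0.005, -1.0]]
ft_force: [0.7, 0.5, -0.2]
gripper_width: 0.706
t 8.75 tcp [ 0.3626 -0.1403  0.151 ] yaw 168.76 tilt [ 0.012   0.0026 -0.9999] F [ 0.7  0.5 -0.2] w 65.6 q [ -29.  -27.  120.    0.   86. -108.]
t 8.8 tcp [ 0.363  -0.1404  0.1513] yaw 168.79 tilt [ 0.0126  0.0022 -0.9999] F [0.4 0.1 0.5] w 69.7 q [ -29.  -27.  120.    0.   86. -108.]
```

View pics/j_w.png

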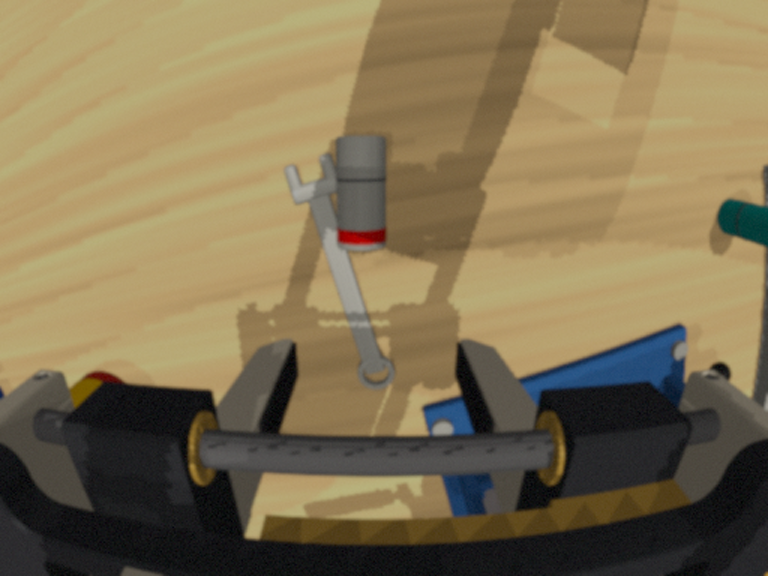

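View pics/j_s.png

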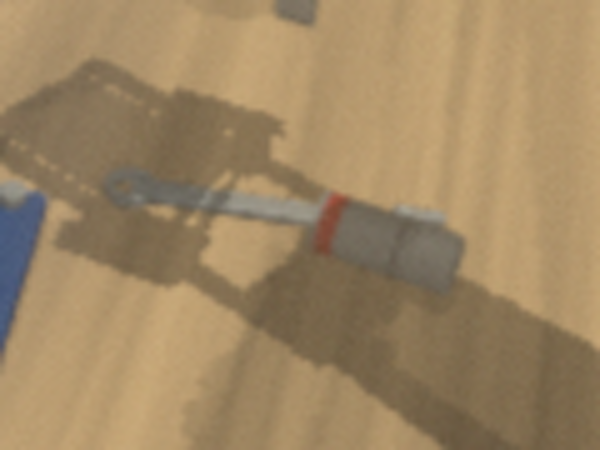

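```bash
python3 - <<'E'
from h import *
w=cap("wrist"); st()
for b in blobs(w,20):
  if b[0]=='r':print(b,atz(w,b[3][0]+b[3][2]/2-.5,b[3][1]+b[3][3]/2-.5,.036).round(4))
p=atz(w,241.3,158,.036);f=atz(w,240.7,91.3,.030);print(p,f,np.linalg.norm(p-f),np.degrees(np.arctan2(*(p-f)[1::-1])))
t=p+(f-p)/np.linalg.norm(f-p)*.008
print(t, rel(t[0],t[1],.0105),rel(t[0],t[1],.05))
E
```

```text
t 8.9 tcp [ 0.3629 -0.1403  0.1511] yaw 168.82 tilt [ 0.0123  0.0022 -0.9999] F [ 0.2 -0.7  0.4] w 73.5 q [ -29.  -27.  120.    0.   86. -108.]
('r', 247, [240.3, 157.0], [225, 152, 32, 10]) [ 0.336  -0.1458  0.036 ]
('r', 73, [69.7, 250.7], [60, 248, 21, 7]) [ 0.4103 -0.398   0.036 ]
[ 0.33777151 -0.14534242  0.036     ] [ 0.26938869 -0.13223523  0.03      ] 0.06988567512117991 -10.850495385623955
[ 0.32994354 -0.143842    0.03531316] ([3.32, -1.05, 14.02], 0) ([3.28, -1.03, 10.07], 0)
```

```bash
python3 -m crank '[[0.6,[1.4,-0.5,4],0],[0.6,[2.8,-1,8],0],[0.6,[2.8,-1,12],0],[0.6,[2.8,-1,13.6],0],[0.6,[2.8,-1,14],0],[0.6,[2.8,-1,14],0],[-1,[2.8,-1,14],0],[-1,[2.8,-1,14],0],[-1,[2.8,-1,14],0],[-1,[2.8,-1,14],0],[-1,[2.8,-1,14],0]]' 10; python3 - <<'E'
from h import *
st()
w=cap("wrist");crop(w,100,80,400,384,2,"k_w");st()
s=cap("side");crop(s,280,180,400,270,5,"k_s");
E
```

```text
time_s: 10.28
tool_pos: [0.3351, -0.1444, 0.0107]
tcp_rot: [[-0.981, 0.194, 0.012], [0.194, 0.981, 0.002], [-0.012, 0.005, -1.0]]
ft_force: [0.1, -0.0, -0.5]
gripper_width: 0.31
t 10.28 tcp [ 0.3351 -0.1444  0.0107] yaw 168.81 tilt [ 0.0122  0.0023 -0.9999] F [ 0.1 -0.  -0.5] w 28.8 q [ -32.  -23.  133.    1.   70. -111.]
t 10.32 tcp [ 0.3351 -0.1444  0.0107] yaw 168.81 tilt [ 0.0122  0.0022 -0.9999] F [-0.4 -0.2 -0.2] w 25.2 q [ -32.  -23.  133.    1.   70. -111.]
```

View pics/k_w.png

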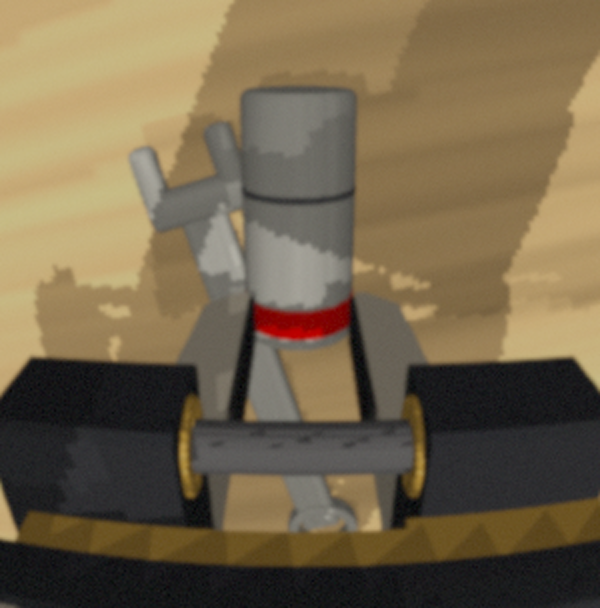

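```bash
python3 - <<'E'
from h import *
st()
w=cap("wrist");s=ctrl.sense();R=s["tcp_rot"];T=s["tool_pos"]
for d in (0,.0075,.0188):
  for y in (-.018,0,.018):
    print(d,y,(2*(proj(w,T-d*R[:,2]+y*R[:,1])-[100,80])).round(0))
crop(w,100,80,400,384,2,"l_w");st()
for b in blobs(w,20):
  if b[0]=='r':print(b,atz(w,b[3][0]+b[3][2]/2-.5,b[3][1]+b[3][3]/2-.5,.036).round(4))
s=cap("side");crop(s,280,180,400,270,5,"l_s");
E
```

```text
t 10.38 tcp [ 0.3351 -0.1444  0.0107] yaw 168.81 tilt [ 0.0122  0.0023 -0.9999] F [ 0.6 -0.4 -0.9] w 21.4 q [ -32.  -23.  133.    1.   70. -111.]
0 -0.018 [251. 286.]
0 0 [303. 286.]
0 0.018 [354. 286.]
0.0075 -0.018 [250. 294.]
0.0075 0 [303. 294.]
0.0075 0.018 [356. 294.]
0.0188 -0.018 [247. 308.]
0.0188 0 [303. 308.]
0.0188 0.018 [359. 308.]
t 10.43 tcp [ 0.3351 -0.1444  0.0107] yaw 168.82 tilt [ 0.0122  0.0023 -0.9999] F [-0.6 -0.6  0.5] w 16.7 q [ -32.  -23.  133.    1.   70. -111.]
('r', 457, [250.3, 241.8], [233, 233, 36, 17]) [ 0.3363 -0.1453  0.036 ]
```

View pics/l_w.png

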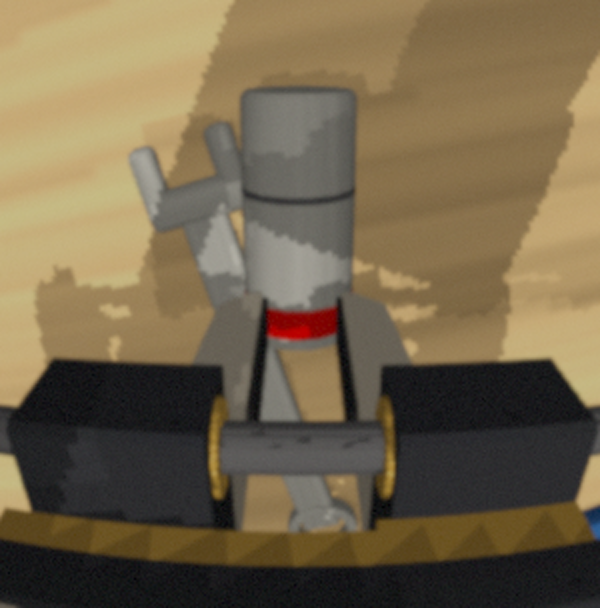

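View pics/l_s.png

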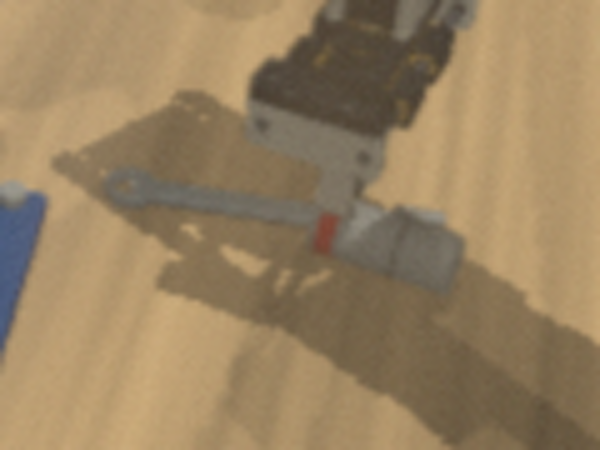

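```bash
python3 - <<'E'
from h import *
st()
s=cap("side");S=ctrl.sense();R=S["tcp_rot"];T=S["tool_pos"]
for y in (-.018,-.008,0,.008,.018,.035):
    print(y,(5*(proj(s,T+y*R[:,1])-[280,180])).round(0),(5*(proj(s,T-.0188*R[:,2]+y*R[:,1])-[280,180])).round(0))
crop(s,280,170,400,260,6,"m_s")
w=cap("wrist");crop(w,150,180,350,300,4,"m_w");st()
E
```

```text
t 10.47 tcp [ 0.3351 -0.1444  0.0107] yaw 168.81 tilt [ 0.0122  0.0023 -0.9999] F [ 0.1 -0.1 -0.8] w 12.8 q [ -32.  -23.  133.    1.   70. -111.]
-0.018 [344. 217.] [349. 192.]
-0.008 [338. 226.] [343. 201.]
0 [333. 234.] [338. 209.]
0.008 [329. 242.] [333. 216.]
0.018 [323. 251.] [327. 226.]
0.035 [312. 268.] [317. 242.]
t 10.57 tcp [ 0.3351 -0.1444  0.0107] yaw 168.81 tilt [ 0.0121  0.0023 -0.9999] F [-0.  -2.1 -0.5] w 4.7 q [ -32.  -23.  133.    1.   70. -111.]
```

View pics/m_s.png

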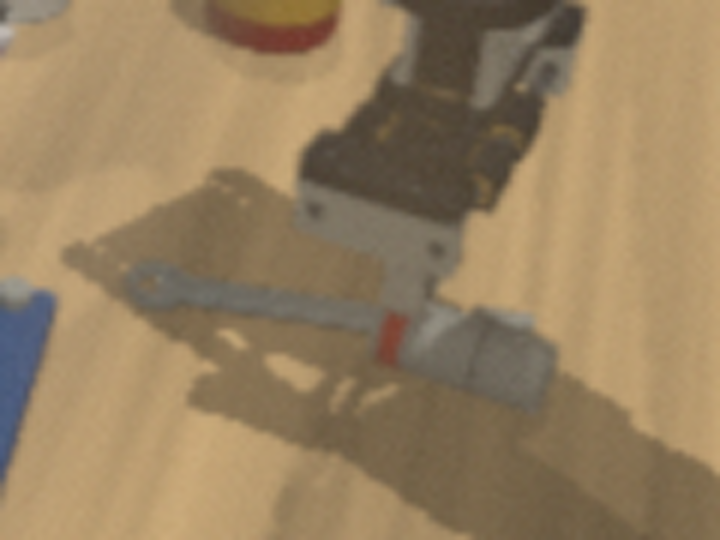

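View pics/m_w.png

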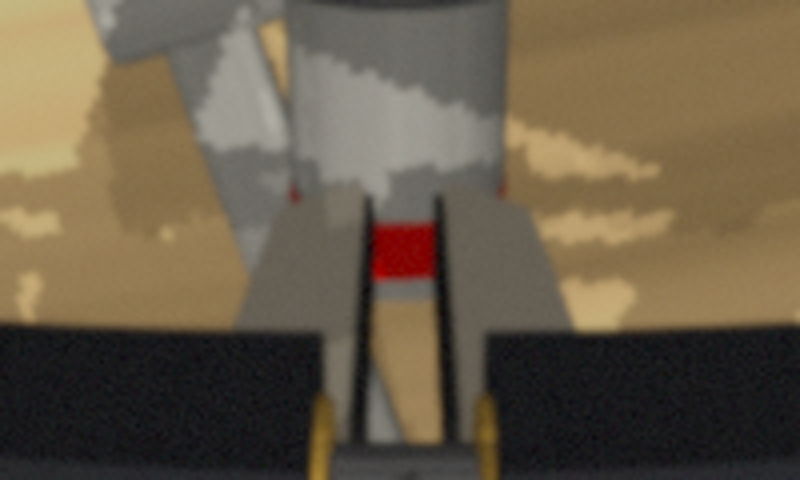

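```bash
python3 -m crank '[[-1,[0,0,0],0]]' 10; python3 - <<'E'
from h import *
st()
s=cap("side");crop(s,280,170,400,260,6,"n_s")
w=cap("wrist");crop(w,100,80,400,330,2.5,"n_w");st()
E
```

```text
time_s: 10.7
tool_pos: [0.3351, -0.1444, 0.0107]
tcp_rot: [[-0.981, 0.194, 0.012], [0.194, 0.981, 0.002], [-0.011, 0.005, -1.0]]
ft_force: [-0.2, 0.2, 0.1]
gripper_width: 0.01
t 10.7 tcp [ 0.3351 -0.1444  0.0107] yaw 168.82 tilt [ 0.0121  0.0023 -0.9999] F [-0.2  0.2  0.1] w 0.9 q [ -32.  -23.  133.    1.   70. -111.]
t 10.8 tcp [ 0.3351 -0.1444  0.0107] yaw 168.81 tilt [ 0.0121  0.0023 -0.9999] F [0.1 0.3 0.2] w 0.9 q [ -32.  -23.  133.    1.   70. -111.]
```

View pics/n_w.png

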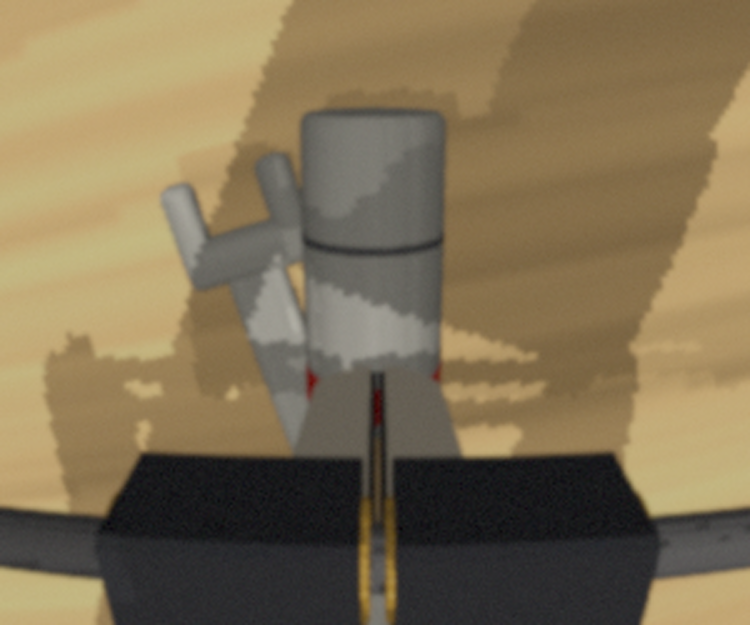

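View pics/n_s.png

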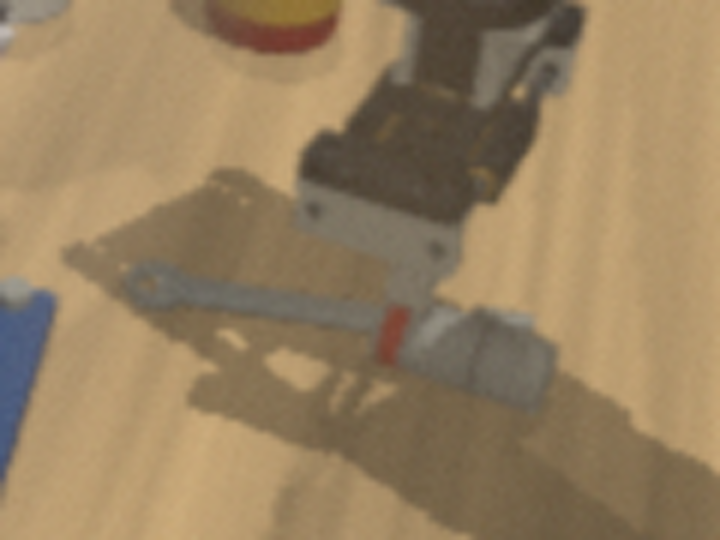

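```bash
python3 -m crank '[[-1,[0,0,-2],0],[-1,[0,0,-5],0],[0.6,[0,0,-5],0]]' 30; python3 - <<'E'
from h import *
st()
s=cap("side");S=ctrl.sense();R=S["tcp_rot"];T=S["tool_pos"]
im=cv2.resize(s["pixels"][150:270,270:400],None,fx=5,fy=5,interpolation=cv2.INTER_CUBIC)[:,:,::-1].copy()
for d,c in ((0,(0,0,255)),(.0188,(0,255,0))):
  for x in(-.0075,.0075):
    p=5*(proj(s,T-d*R[:,2]+x*R[:,0])-[270,150]);cv2.circle(im,tuple(p.astype(int).tolist()),3,c,-1)
cv2.imwrite("pics/o_s.png",im)
E
```

```text
time_s: 11.18
tool_pos: [0.3362, -0.1456, 0.063]
tcp_rot: [[-0.981, 0.194, 0.016], [0.194, 0.981, -0.0], [-0.016, 0.003, -1.0]]
ft_force: [0.1, 0.8, -0.4]
gripper_width: 0.069
t 11.18 tcp [ 0.3362 -0.1456  0.063 ] yaw 168.82 tilt [ 1.600e-02 -2.000e-04 -9.999e-01] F [ 0.1  0.8 -0.4] w 6.4 q [ -32.  -27.  130.    0.   77. -111.]
```

View pics/o_s.png

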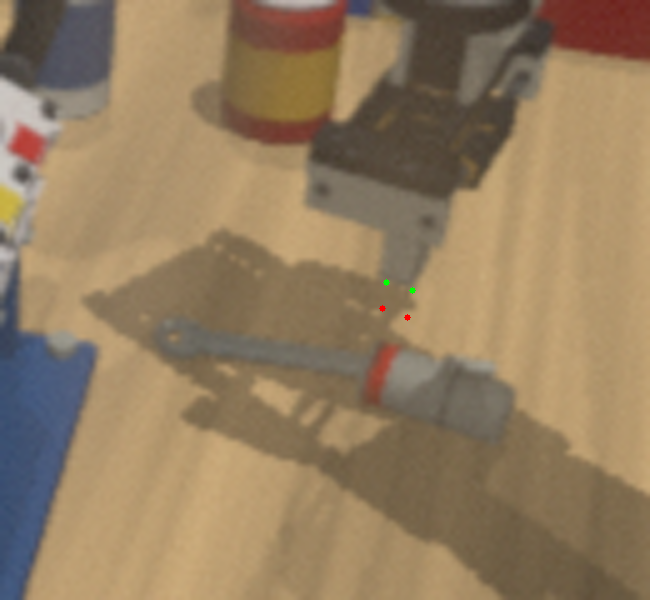

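```bash
python3 - <<'E'
from h import *
w=cap("wrist");S=ctrl.sense();R=S["tcp_rot"];T=S["tool_pos"];print(S["gripper_width"]*93)
crop(w,150,150,350,300,4,"p_w")
for x in(-.0075,0,.0075):
  for d in (0,.01,.02,.025,.03,.035,.04):
    a=proj(w,T-d*R[:,2]+x*R[:,0]+.0302*R[:,1]);b=proj(w,T-d*R[:,2]+x*R[:,0]-.0302*R[:,1]);print(x,d,(a-b)[0].round(1),b.round(1))
E
```

```text
13.909444071963012
-0.0075 0 84.6 [209.5 230.7]
-0.0075 0.01 88.4 [207.6 236.7]
-0.0075 0.02 92.5 [205.6 243.2]
-0.0075 0.025 94.7 [204.5 246.7]
-0.0075 0.03 97.1 [203.4 250.4]
-0.0075 0.035 99.5 [202.2 254.2]
-0.0075 0.04 102.0 [201.  258.2]
0 0 85.7 [209. 221.]
0 0.01 89.6 [207.  226.6]
0 0.02 93.9 [204.9 232.8]
0 0.025 96.2 [203.8 236.1]
0 0.03 98.6 [202.6 239.6]
0 0.035 101.2 [201.4 243.2]
0 0.04 103.8 [200.1 247.1]
0.0075 0 86.7 [208.5 211.1]
0.0075 0.01 90.8 [206.4 216.3]
0.0075 0.02 95.3 [204.2 222.1]
0.0075 0.025 97.7 [203.1 225.2]
0.0075 0.03 100.2 [201.8 228.4]
0.0075 0.035 102.8 [200.6 231.9]
0.0075 0.04 105.6 [199.2 235.5]
```

View pics/p_w.png

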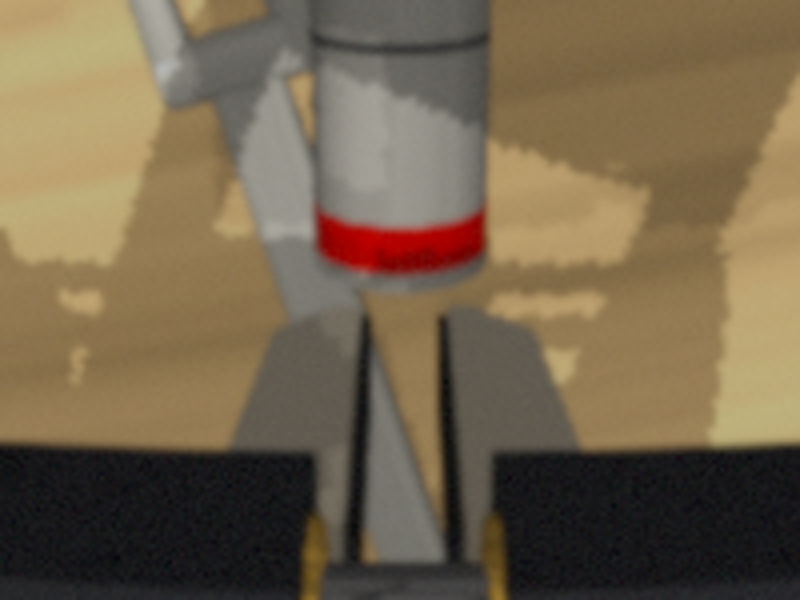

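```bash
python3 -m crank '[[0.6,[0.2,0,0],0],[0.6,[0.2,0,0],0],[0.6,[0.2,0,0],0],[0.6,[0.2,0,0],0],[0.6,[0.2,0,2.5],0],[0.6,[0.2,0,5],0],[0.6,[0.2,0,6.8],0],[0.6,[0.2,0,7.6],0],[0.6,[0.2,0,7.8],0]]' 12; python3 - <<'E'
from h import *
st();w=cap("wrist");crop(w,100,80,400,330,2.5,"q_w")
E
python3 -m crank '[[0,[0,0,0],0],[-1,[0,0,0],0],[-1,[0,0,0],0],[-1,[0,0,0],0],[-1,[0,0,0],0]]' 12;  python3 - <<'E'
from h import *
st();w=cap("wrist");crop(w,100,80,400,330,2.5,"r_w");s=cap("side");crop(s,280,170,400,260,6,"r_s");st()
E
```

```text
time_s: 12.4
tool_pos: [0.3335, -0.1439, -0.0177]
tcp_rot: [[-0.981, 0.194, 0.012], [0.194, 0.981, 0.002], [-0.011, 0.005, -1.0]]
ft_force: [-0.0, -0.5, 0.5]
gripper_width: 0.803
t 12.4 tcp [ 0.3335 -0.1439 -0.0177] yaw 168.82 tilt [ 0.0121  0.0023 -0.9999] F [-0.  -0.5  0.5] w 74.7 q [ -32.  -20.  134.    1.   66. -111.]
time_s: 13.08
tool_pos: [0.3339, -0.1443, -0.0173]
tcp_rot: [[-0.981, 0.194, 0.013], [0.194, 0.981, 0.002], [-0.012, 0.004, -1.0]]
ft_force: [0.4, -0.6, 0.6]
gripper_width: 0.384
t 13.07 tcp [ 0.3339 -0.1443 -0.0173] yaw 168.82 tilt [ 0.0129  0.0016 -0.9999] F [ 0.4 -0.6  0.6] w 35.7 q [ -32.  -20.  134.    1.   66. -111.]
t 13.18 tcp [ 0.3339 -0.1443 -0.0173] yaw 168.82 tilt [ 0.0128  0.0017 -0.9999] F [-0.  -0.8  1.3] w 35.6 q [ -32.  -20.  134.    1.   66. -111.]
```

View pics/r_w.png

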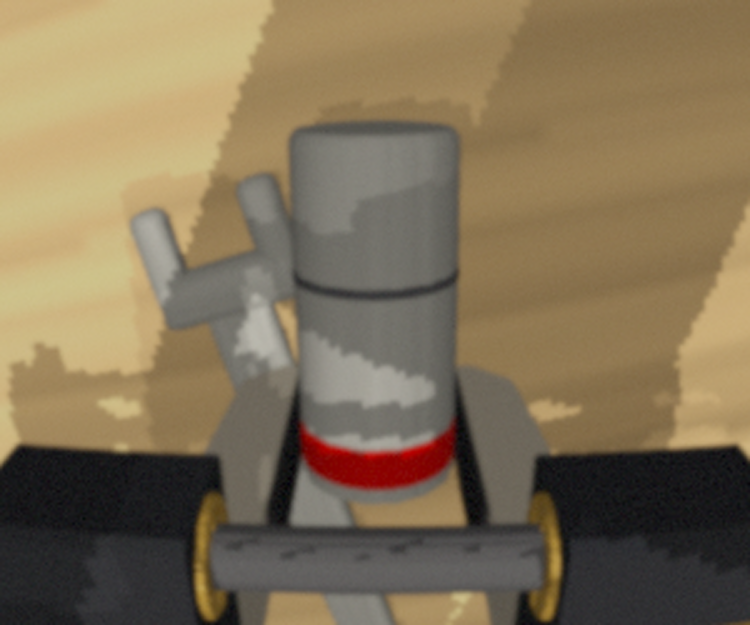

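View pics/r_s.png

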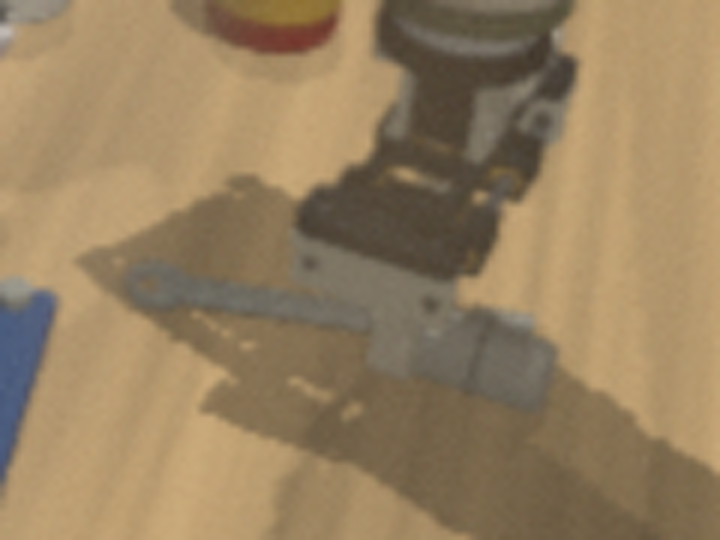

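```bash
python3 -m crank '[[-1,[0,0,-0.6],0],[-1,[0,0,-1.2],0],[-1,[0,0,-1.8],0],[-1,[0,0,-2.4],0],[-1,[0,0,-3],0],[-1,[0,0,-3.6],0],[-1,[0,0,-4.2],0],[-1,[0,0,-4.7],0],[-1,[0,0,-5.1],0],[-1,[0,0,-5.1],0]]' 9;  python3 - <<'E'
from h import *
st();w=cap("wrist");crop(w,100,80,400,330,2.5,"s_w");s=cap("side");crop(s,280,170,400,260,6,"s_s");st()
E
```

```text
time_s: 14.42
tool_pos: [0.3334, -0.1445, 0.034]
tcp_rot: [[-0.981, 0.194, 0.013], [0.194, 0.981, 0.001], [-0.013, 0.004, -1.0]]
ft_force: [0.2, -0.3, -4.2]
gripper_width: 0.381
t 14.43 tcp [ 0.3334 -0.1445  0.034 ] yaw 168.82 tilt [ 0.0133  0.0014 -0.9999] F [ 0.2 -0.3 -4.2] w 35.4 q [ -32.  -25.  132.    0.   73. -111.]
t 14.53 tcp [ 0.3331 -0.1443  0.0336] yaw 168.82 tilt [ 0.0127  0.0017 -0.9999] F [ 0.1  0.  -4.6] w 35.2 q [ -32.  -25.  132.    0.   73. -111.]
```

View pics/s_w.png

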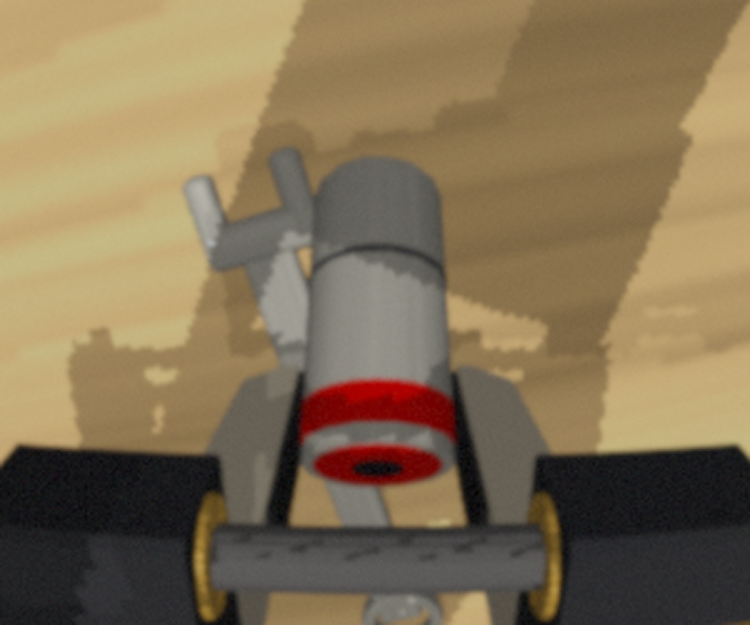

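View pics/s_s.png

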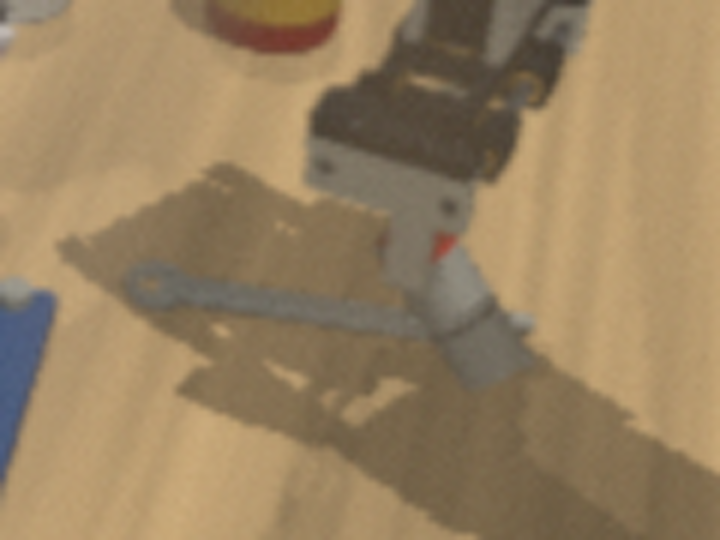

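```bash
python3 -m crank '[[-1,[0,0,0],0],[-1,[0,0,-1],0],[-1,[0,0,-3],3],[-1,[0,0,-6],9],[-1,[-1,0.3,-10],19],[-1,[-2.5,0.9,-14],29],[-1,[-4.5,1.7,-18],39],[-1,[-6.5,2.7,-21],49],[-1,[-8.5,3.7,-23],59],[-1,[-10.2,4.6,-24],69],[-1,[-11.5,5.3,-24],79],[-1,[-12.3,5.8,-24],89]]' 40;  python3 - <<'E'
from h import *
st();print(rel(.5101,-.0455,.275,4.9))
s=cap("side");crop(s,230,100,350,200,5,"t_s");
E
```

```text
time_s: 16.02
tool_pos: [0.4625, -0.1114, 0.2759]
tcp_rot: [[0.182, 0.983, 0.013], [0.983, -0.182, 0.002], [0.004, 0.012, -1.0]]
ft_force: [0.4, -0.1, -3.1]
gripper_width: 0.382
t 16.02 tcp [ 0.4625 -0.1114  0.2759] yaw 79.51 tilt [ 0.0127  0.0017 -0.9999] F [ 0.4 -0.1 -3.1] w 35.5 q [-20. -14.  97.   0.  96.  -9.]
([7.35, 3.48, 0.16], np.float64(74.6))
```

View pics/t_s.png

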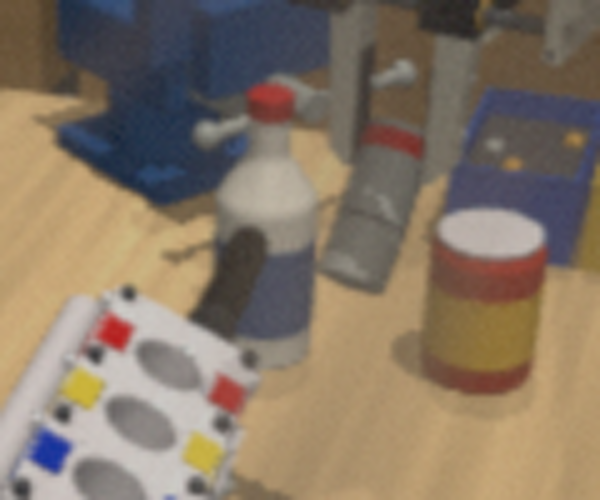

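```bash
python3 -m crank '[[-1,[0.5,0.2,0],9],[-1,[1.5,0.7,0],19],[-1,[2.8,1.3,0],29],[-1,[4.2,2,0],39],[-1,[5.5,2.6,0],49],[-1,[6.5,3,0],59],[-1,[7.1,3.3,0],68],[-1,[7.4,3.5,0],74.6],[-1,[7.4,3.5,0],74.6],[-1,[7.4,3.5,0],74.6]]' 40;  python3 - <<'E'
from h import *
st()
s=cap("side");S=ctrl.sense();R=S["tcp_rot"];T=S["tool_pos"]
im=cv2.resize(s["pixels"][80:240,190:350],None,fx=4,fy=4,interpolation=cv2.INTER_CUBIC)[:,:,::-1].copy()
a=np.array([-.4211,-.0361,.9063])
P=T-.0353*R[:,2]
F=P-.0674*a; n=np.array([.9063*.9963,.9063*.0854,.4226]);u=np.array([-.0854,.9963,0])
for q,c in ((P,(0,255,0)),(F,(0,0,255))):
    p=4*(proj(s,q)-[190,80]);cv2.circle(im,tuple(p.astype(int).tolist()),2,c,-1)
def ring(C,r,col):
    pts=[4*(proj(s,C+r*(np.cos(f)*n+np.sin(f)*u))-[190,80]) for f in np.linspace(0,6.28,60)]
    cv2.polylines(im,[np.array(pts).astype(np.int32)],True,col,1)
ring(F,.018,(0,0,255));ring(F+.08*a,.018,(255,0,255));ring(np.array([.5553,-.0416,.2093]),.01875,(0,255,255))
cv2.imwrite("pics/u_s.png",im)
w=cap("wrist");crop(w,0,0,512,384,1.5,"u_w")
t=cap("top");crop(t,150,130,350,280,4,"u_t")
E
```

```text
time_s: 17.32
tool_pos: [0.5113, -0.0453, 0.2767]
tcp_rot: [[0.997, 0.08, 0.013], [0.08, -0.997, 0.002], [0.013, -0.001, -1.0]]
ft_force: [0.1, 0.1, -4.3]
gripper_width: 0.379
t 17.32 tcp [ 0.5113 -0.0453  0.2767] yaw 4.6 tilt [ 0.013   0.002  -0.9999] F [ 0.1  0.1 -4.3] w 35.3 q [-11.  -8.  92.   0.  95.  74.]
```

View pics/u_s.png

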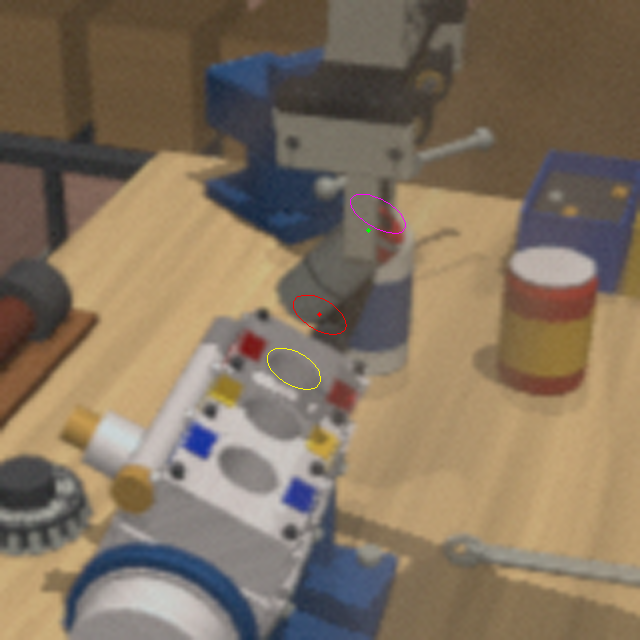

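View pics/u_w.png

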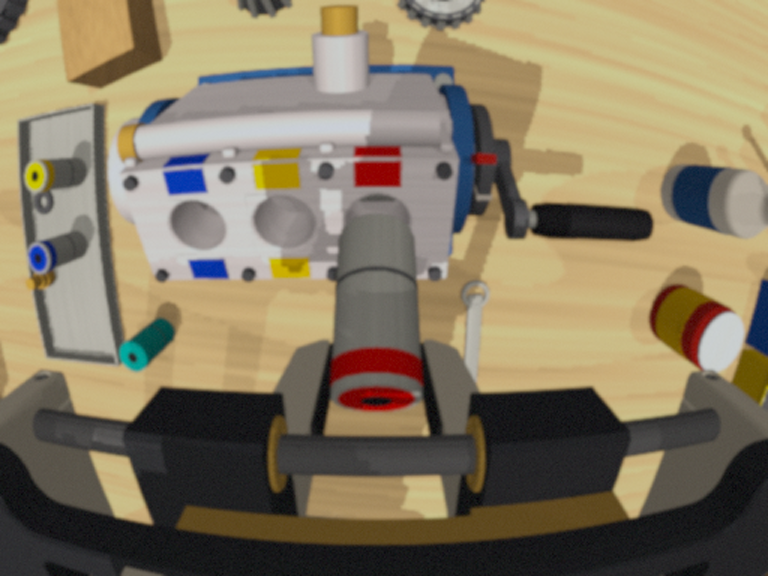

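```bash
python3 - <<'E'
from h import *
w=cap("wrist");S=ctrl.sense();R=S["tcp_rot"];T=S["tool_pos"];st()
for b in blobs(w,60):print(b)
X,Z=R[:,0],-R[:,2]
for L,e in((.0126,.0353),(.0126,.0400),(.0126,.032),(.016,.0353)):
 for th in (25,30,35,40,45):
  c,s_=np.cos(np.radians(th)),np.sin(np.radians(th))
  a=-s_*X+c*Z; n=c*X+s_*Z
  P=T+e*Z; top=P+L*a; foot=top-.08*a
  print(L,e,th,"top",proj(w,top).round(1),"band-front",proj(w,top-.004*a+.018*n).round(1),proj(w,top-.014*a+.018*n).round(1),"foot+",proj(w,foot+.018*n).round(1))
E
```

```text
t 17.52 tcp [ 0.5114 -0.0453  0.2766] yaw 4.46 tilt [ 0.0132  0.002  -0.9999] F [ 0.  -0.5 -4.4] w 34.8 q [-11.  -8.  92.   0.  95.  75.]
('y', 192, [184.5, 102.5], [169, 99, 31, 8])
('y', 73, [32.8, 116.7], [29, 107, 7, 21])
('y', 161, [22.8, 117.3], [17, 109, 12, 18])
('y', 487, [184.2, 117.2], [169, 109, 31, 17])
('y', 347, [193.3, 178.6], [180, 172, 27, 14])
('y', 683, [450.8, 209.7], [438, 192, 34, 43])
('y', 606, [501.5, 249.6], [489, 233, 23, 37])
('b', 109, [123.5, 106.9], [110, 104, 28, 7])
('b', 136, [122.8, 121.3], [110, 114, 27, 16])
('b', 111, [25.0, 172.0], [20, 164, 11, 17])
('b', 168, [138.5, 179.0], [127, 174, 24, 11])
('r', 161, [251.5, 100.5], [236, 98, 31, 6])
('r', 100, [323.3, 105.5], [316, 101, 15, 9])
('r', 477, [251.2, 115.7], [236, 108, 31, 17])
('r', 84, [439.3, 201.7], [434, 191, 17, 27])
('r', 463, [465.7, 218.5], [455, 202, 32, 42])
('r', 923, [250.4, 241.8], [220, 232, 62, 25])
('r', 544, [250.9, 265.3], [226, 258, 51, 16])
0.0126 0.0353 25 top [249.7 264.4] band-front [249.6 238.9] [249.6 224.8] foot+ [249.8 155.6]
0.0126 0.0353 30 top [249.7 265.4] ba
[... 1028 characters left out ...]
t [249.6 242.6] [249.6 226.7] foot+ [249.8 144.7]
0.0126 0.032 40 top [249.7 264.1] band-front [249.6 245.9] [249.6 229.1] foot+ [249.8 140.3]
0.0126 0.032 45 top [249.7 264.6] band-front [249.6 249.1] [249.6 231.7] foot+ [249.8 136.2]
0.016 0.0353 25 top [249.7 269.4] band-front [249.6 244. ] [249.6 229.5] foot+ [249.8 158.4]
0.016 0.0353 30 top [249.7 270.7] band-front [249.6 247.6] [249.6 231.9] foot+ [249.8 153.4]
0.016 0.0353 35 top [249.7 271.7] band-front [249.6 251.2] [249.6 234.6] foot+ [249.8 148.8]
0.016 0.0353 40 top [249.7 272.6] band-front [249.6 254.8] [249.6 237.3] foot+ [249.8 144.6]
0.016 0.0353 45 top [249.7 273.2] band-front [249.6 258.3] [249.6 240.2] foot+ [249.7 140.9]
```

```bash
python3 -m crank '[[-1,[-2,0,0],0],[-1,[-4.5,0,1],0],[-1,[-6.3,0,4],0],[-1,[-6.6,0,7.5],0],[-1,[-6.6,0,9.7],-0.4],[-1,[-6.6,0,10.1],-0.4],[-1,[-6,0,10.1],-0.4],[-1,[-5.2,0,10.1],-0.4],[-1,[-4.4,0,10.1],-0.4],[-1,[-3.7,0,10.1],-0.4],[-1,[-3.2,0,10.1],-0.4],[-1,[-3.2,0,10.1],-0.4]]' 13;  python3 - <<'E'
from h import *
st();print(rel(.4885,-.0473,.1758,4.9))
w=cap("wrist");crop(w,100,40,400,310,2.5,"v_w")
s=cap("side");crop(s,230,100,350,220,5,"v_s")
E
```

```text
time_s: 19.02
tool_pos: [0.4811, -0.0475, 0.175]
tcp_rot: [[0.996, 0.085, 0.013], [0.085, -0.996, 0.002], [0.013, -0.001, -1.0]]
ft_force: [0.5, 1.0, -4.7]
gripper_width: 0.38
t 19.02 tcp [ 0.4811 -0.0475  0.175 ] yaw 4.87 tilt [ 0.0129  0.0021 -0.9999] F [ 0.5  1.  -4.7] w 35.4 q [-12. -11. 105.   0.  85.  73.]
([0.74, 0.04, -0.07], np.float64(-0.0))
```

View pics/v_w.png

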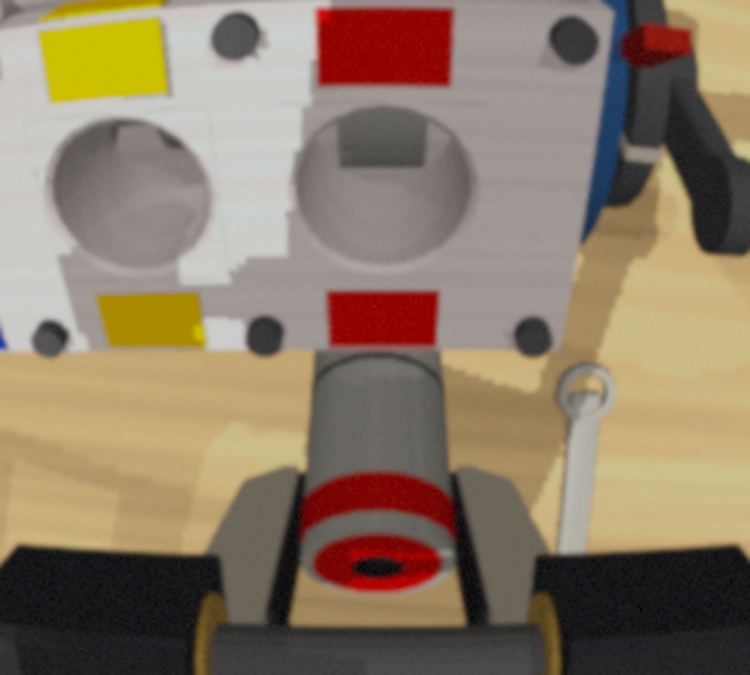

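View pics/v_s.png

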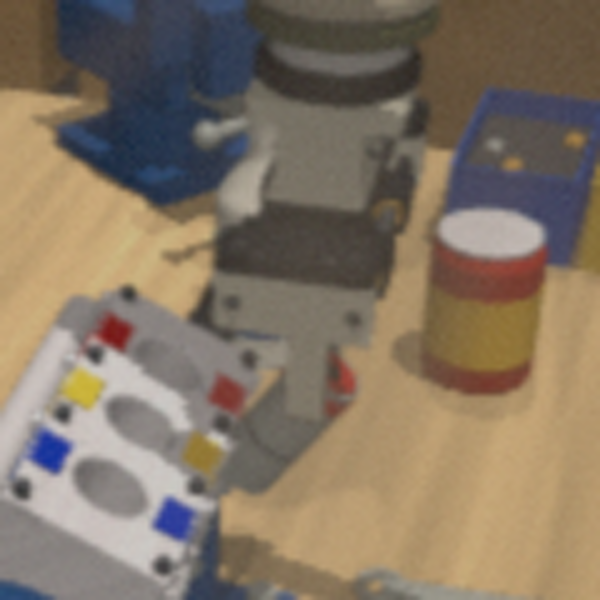

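```bash
python3 -m crank '[[-1,[0.3,0,0],0],[-1,[0.6,0,0],0],[-1,[0.8,0,0],0],[-1,[0.8,0,0],0]]' 13;  python3 - <<'E'
from h import *
import pickle
st()
w=cap("wrist");crop(w,100,40,400,310,2.5,"x_w");st()
pickle.dump(w,open("wx.pkl","wb"))
for b in blobs(w,60):print(b)
S=ctrl.sense();R=S["tcp_rot"];T=S["tool_pos"]
X,Z=R[:,0],-R[:,2];L,e=.0126,.0353
for th in (20,25,30,35,40):
  c,s_=np.cos(np.radians(th)),np.sin(np.radians(th))
  a=-s_*X+c*Z; n=c*X+s_*Z
  P=T+e*Z; top=P+L*a; foot=top-.08*a
  print(th,"top",proj(w,top).round(1),"band-front",proj(w,top-.004*a+.018*n).round(1),proj(w,top-.014*a+.018*n).round(1),"foot+",proj(w,foot+.018*n).round(1))
for n,p in dict(r=(.5553,-.0410,.2093),y=(.5505,.0148,.2093),b=(.5457,.0706,.2093),b2=[0.5157,0.0679,0.1954],y2=[0.5206,0.0126,0.1961],r2=[0.5256,-0.0432,0.1955],b1=[0.5758,0.0727,0.2232],y1=[0.5803,0.0172,0.2237],r1=[0.5852,-0.0386,0.2229]).items(): print(n,proj(w,p).round(1))
E
```

```text
time_s: 19.62
tool_pos: [0.489, -0.0469, 0.1751]
tcp_rot: [[0.996, 0.085, 0.013], [0.085, -0.996, 0.002], [0.013, -0.001, -1.0]]
ft_force: [-0.3, 0.0, -4.6]
gripper_width: 0.385
t 19.62 tcp [ 0.489  -0.0469  0.1751] yaw 4.86 tilt [ 0.0131  0.0021 -0.9999] F [-0.3  0.  -4.6] w 35.8 q [-12. -10. 104.   0.  85.  73.]
t 19.68 tcp [ 0.4889 -0.0468  0.1752] yaw 4.86 tilt [ 0.0132  0.0021 -0.9999] F [-0.1  0.3 -3.5] w 35.7 q [-12. -10. 104.   0.  85.  73.]
('y', 326, [143.4, 56.3], [117, 51, 53, 12])
('y', 1363, [141.6, 79.3], [116, 63, 51, 33])
('y', 814, [161.7, 180.4], [140, 170, 43, 22])
('y', 1094, [488.6, 219.7], [472, 198, 40, 53])
('b', 163, [56.3, 70.1], [35, 64, 42, 14])
('b', 192, [54.0, 90.9], [34, 77, 39, 29])
('b', 159, [85.7, 181.6], [67, 172, 36, 19])
('r', 366, [253.8, 50.6], [227, 47, 54, 8])
('r', 1552, [253.2, 74.4], [227, 60, 54, 30])
('r', 310, [363.0, 69.4], [350, 62, 27, 16])
('r', 868, [252.5, 179.9], [231, 170, 44, 22])
('r', 181, [474.0, 210.5], [467, 195, 22, 38])
('r', 529, [503.8, 236.4], [495, 211, 17, 50])
('r', 745, [250.7, 237.1], [220, 227, 63, 28])
('r', 946, [250.6, 264.1], [225, 250, 52, 29])
20 top [249.7 263.4] band-front [249.6 235.9] [249.6 223. ] foot+ [249.8 161.4]
25 top [249.7 264.5] band-front [249.6 239. ] [249.6 224.9] foot+ [249.8 155.7]
30 top [249.7 265.5] band-front [249.6 242.3] [249.6 227. ] foot+ [249.8 150.4]
35 top [249.7 266.4] band-front [249.6 245.6] [249.6 229.3] foot+ [249.8 145.5]
40 top [249.7 267.1] band-front [249.6 248.9] [249.6 231.7] foot+ [249.8 140.9]
r [249.1 131.1]
y [148.1 133.6]
b [ 66.3 139.3]
b2 [ 82.7 181.4]
y2 [157.8 180.4]
r2 [248.8 179.3]
b1 [50.9 90. ]
y1 [137.2  77.8]
r1 [249.2  71.9]
```

View pics/x_w.png

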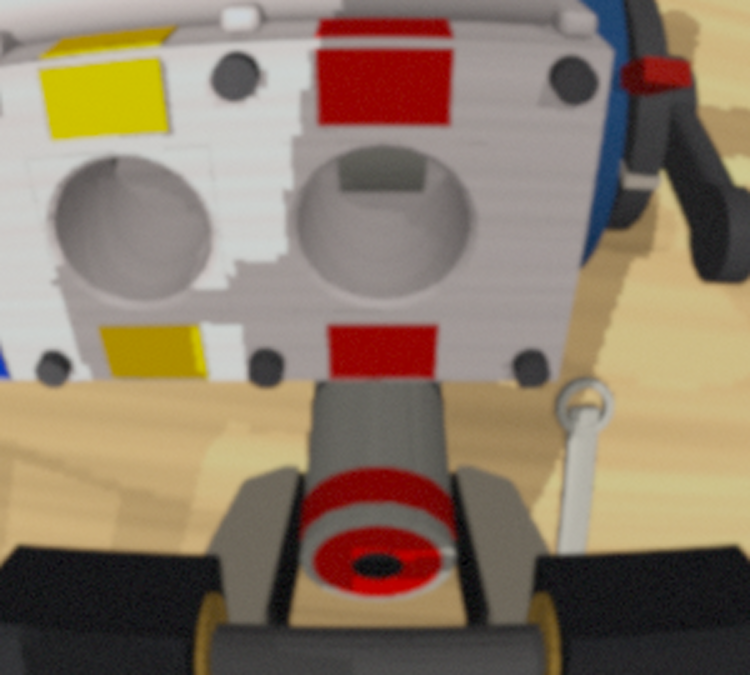

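```bash
python3 -m crank '[[-1,[0.1,0,0],0],[-1,[0.2,0,0],0],[-1,[0.2,0,0],0]]' 13;  python3 - <<'E'
from h import *
st()
w=cap("wrist");crop(w,200,170,300,300,5,"y_w");st()
mx=lambda p:p
a=np.array([-.4211,-.0361,.9063])
for k,m in dict(r=(.5550,-.0428,.2093)).items():
  for h in (.020,.003,-.025):
    P=np.array(m)+(h+.0674)*a; T=P-[0,0,.0353]; print(k,h,T.round(4),rel(*T))
E
```

```text
time_s: 20.05
tool_pos: [0.491, -0.0467, 0.1752]
tcp_rot: [[0.996, 0.085, 0.013], [0.085, -0.996, 0.002], [0.013, -0.001, -1.0]]
ft_force: [-0.3, 0.2, -4.3]
gripper_width: 0.382
t 20.05 tcp [ 0.491  -0.0467  0.1752] yaw 4.86 tilt [ 0.0133  0.0021 -0.9999] F [-0.3  0.2 -4.3] w 35.5 q [-12. -10. 104.   0.  85.  74.]
t 20.1 tcp [ 0.491  -0.0466  0.1751] yaw 4.87 tilt [ 0.0132  0.0021 -0.9999] F [-0.2 -0.2 -3.4] w 35.6 q [-12. -10. 104.   0.  85.  74.]
r 0.02 [ 0.5182 -0.046   0.2532] ([2.82, 0.15, -7.77], 0)
r 0.003 [ 0.5254 -0.0453  0.2378] ([3.52, 0.16, -6.22], 0)
r -0.025 [ 0.5371 -0.0443  0.2124] ([4.67, 0.16, -3.67], 0)
```

View pics/y_w.png

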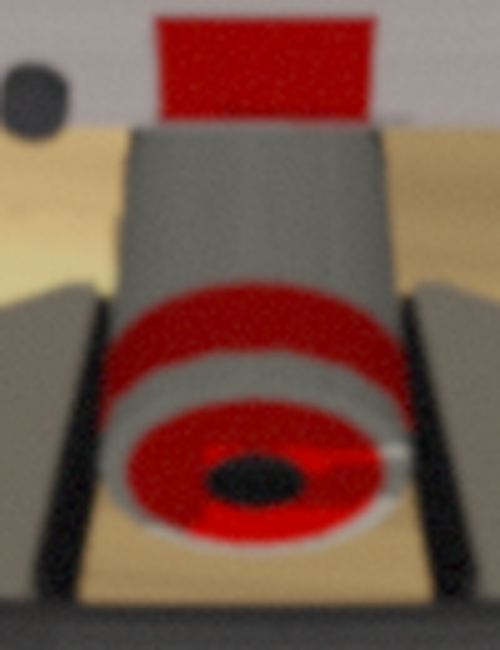

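```bash
cat >> h.py <<'E'
def lean(w,S,hue,L=.0126,e=.0353,box=None):
    R=S["tcp_rot"];T=S["tool_pos"];X,Z=R[:,0],-R[:,2];Y=R[:,1]
    hsv=cv2.cvtColor(w["pixels"],cv2.COLOR_RGB2HSV);m=cv2.inRange(hsv,(hue[0],120,50),(hue[1],255,255))
    m[:, :200]=0;m[:,300:]=0;m[:225]=0
    k,l,st_,ce=cv2.connectedComponentsWithStats(m)
    print("comps",[(st_[i].tolist(),ce[i].round(1).tolist()) for i in range(1,k) if st_[i,4]>40])
    for th in range(10,45,3):
        c,s_=np.cos(np.radians(th)),np.sin(np.radians(th));a=-s_*X+c*Z;n=c*X+s_*Z
        top=T+e*Z+L*a
        pts=np.array([proj(w,top+.0155*(np.cos(f)*n+np.sin(f)*Y)) for f in np.linspace(0,6.28,60)])
        d=np.ptp(pts,axis=0);print(th,"ratio",round(d[1]/d[0],3),d.round(1),"rows",pts[:,1].min().round(1),pts[:,1].max().round(1),"band",proj(w,top-.004*a+.018*n)[1].round(1),proj(w,top-.014*a+.018*n)[1].round(1))
E
python3 - <<'E'
from h import *
w=cap("wrist");lean(w,ctrl.sense(),(0,7))
E
```

```text
comps [([219, 226, 64, 30, 771], [250.4, 237.0]), ([225, 250, 52, 29, 1000], [250.6, 263.9])]
10 ratio 0.762 [55.8 42.5] rows 238.1 280.5 band 229.9 219.9
13 ratio 0.725 [55.7 40.4] rows 240.0 280.3 band 231.6 220.7
16 ratio 0.687 [55.5 38.1] rows 241.9 280.1 band 233.4 221.6
19 ratio 0.646 [55.4 35.8] rows 243.9 279.7 band 235.2 222.6
22 ratio 0.604 [55.3 33.4] rows 245.9 279.3 band 237.1 223.7
25 ratio 0.56 [55.1 30.8] rows 247.9 278.7 band 239.0 224.9
28 ratio 0.514 [54.9 28.3] rows 249.9 278.1 band 240.9 226.1
31 ratio 0.467 [54.8 25.6] rows 251.8 277.4 band 242.9 227.4
34 ratio 0.419 [54.6 22.9] rows 253.8 276.7 band 244.9 228.8
37 ratio 0.37 [54.4 20.1] rows 255.7 275.9 band 246.8 230.2
40 ratio 0.32 [54.3 17.4] rows 257.6 275.0 band 248.8 231.7
43 ratio 0.269 [54.1 14.6] rows 259.5 274.0 band 250.8 233.2
```

```bash
python3 -m crank '[[-1,[-0.8,0,0],0],[-1,[-1.8,0,-1.5],0],[-1,[-2,0,-4.5],0],[-1,[-1.5,0,-7.5],0],[-1,[0.5,0.1,-9],0],[-1,[2.2,0.15,-9],0],[-1,[2.7,0.15,-8.2],0],[-1,[2.82,0.15,-7.77],0],[-1,[2.82,0.15,-7.77],0]]' 25;  python3 - <<'E'
from h import *
st()
w=cap("wrist");crop(w,130,60,370,300,2.5,"z_w");lean(w,ctrl.sense(),(0,7))
s=cap("side");S=ctrl.sense();R=S["tcp_rot"];T=S["tool_pos"]
im=cv2.resize(s["pixels"][100:220,200:320],None,fx=5,fy=5,interpolation=cv2.INTER_CUBIC)[:,:,::-1].copy()
a=np.array([-.4211,-.0361,.9063])
P=T-.0353*R[:,2];F=P-.0674*a; n=np.array([.9063*.9963,.9063*.0854,.4226]);u=np.array([-.0854,.9963,0])
def ring(C,r,col):
    pts=[5*(proj(s,C+r*(np.cos(f)*n+np.sin(f)*u))-[200,100]) for f in np.linspace(0,6.28,60)]
    cv2.polylines(im,[np.array(pts).astype(np.int32)],True,col,1)
ring(F,.018,(0,0,255));ring(F+.08*a,.018,(255,0,255));ring(np.array([.5550,-.0428,.2093]),.01875,(0,255,255))
cv2.imwrite("pics/z_s.png",im)
for h in (.003,-.006,-.03):
    P=np.array([.5550,-.0428,.2093])+(h+.0674)*a; print(h,rel(*(P-[0,0,.0353])))
E
```

```text
time_s: 21.28
tool_pos: [0.5171, -0.0458, 0.2523]
tcp_rot: [[0.996, 0.085, 0.011], [0.085, -0.996, 0.002], [0.012, -0.001, -1.0]]
ft_force: [-0.3, 0.1, -3.9]
gripper_width: 0.379
t 21.27 tcp [ 0.5171 -0.0458  0.2523] yaw 4.86 tilt [ 0.0113  0.0025 -0.9999] F [-0.3  0.1 -3.9] w 35.2 q [-11.  -7.  94.   0.  93.  74.]
comps [([219, 226, 64, 30, 778], [250.6, 237.0]), ([225, 250, 52, 29, 1000], [250.6, 263.9])]
10 ratio 0.761 [55.9 42.6] rows 238.0 280.6 band 229.8 219.8
13 ratio 0.725 [55.8 40.4] rows 240.0 280.4 band 231.6 220.7
16 ratio 0.686 [55.7 38.2] rows 241.9 280.1 band 233.4 221.6
19 ratio 0.645 [55.6 35.9] rows 243.9 279.8 band 235.2 222.6
22 ratio 0.603 [55.4 33.4] rows 245.9 279.3 band 237.1 223.6
25 ratio 0.559 [55.3 30.9] rows 247.9 278.8 band 239.0 224.8
28 ratio 0.514 [55.1 28.3] rows 249.9 278.2 band 240.9 226.0
31 ratio 0.467 [54.9 25.6] rows 251.9 277.5 band 242.9 227.3
34 ratio 0.418 [54.8 22.9] rows 253.8 276.8 band 244.9 228.7
37 ratio 0.369 [54.6 20.2] rows 255.8 275.9 band 246.9 230.1
40 ratio 0.319 [54.4 17.4] rows 257.7 275.0 band 248.9 231.6
43 ratio 0.268 [54.2 14.5] rows 259.5 274.1 band 250.8 233.2
0.003 ([0.76, 0.01, 1.54], 0)
-0.006 ([1.13, 0.01, 2.36], 0)
-0.03 ([2.11, 0.01, 4.55], 0)
```

View pics/z_w.png

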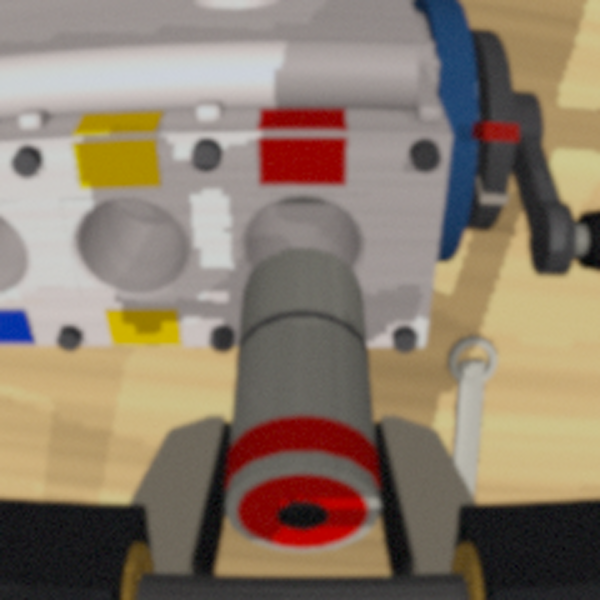

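View pics/z_s.png

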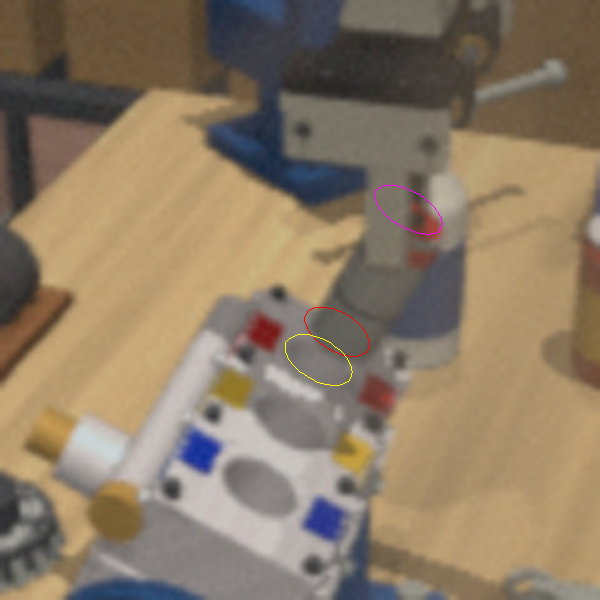

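```bash
python3 -m crank '[[-1,[0.4,0,0.8],0],[-1,[0.76,0,1.54],0],[-1,[0.95,0,1.95],0],[-1,[1.13,0,2.36],0],[-1,[1.13,0,2.36],0]]' 12;  python3 - <<'E'
from h import *
st()
w=cap("wrist");crop(w,130,60,370,300,2.5,"aa_w")
s=cap("side");crop(s,200,100,320,220,5,"aa_s");st()
E
```

```text
time_s: 22.0
tool_pos: [0.5294, -0.0448, 0.2293]
tcp_rot: [[0.996, 0.085, 0.013], [0.085, -0.996, 0.002], [0.013, -0.001, -1.0]]
ft_force: [2.2, 0.3, -5.1]
gripper_width: 0.378
t 22.0 tcp [ 0.5294 -0.0448  0.2293] yaw 4.87 tilt [ 0.0128  0.0023 -0.9999] F [ 2.2  0.3 -5.1] w 35.1 q [-11.  -5.  94.   0.  90.  75.]
t 22.1 tcp [ 0.5293 -0.0448  0.2295] yaw 4.87 tilt [ 0.0128  0.0023 -0.9999] F [ 2.3  0.7 -3.9] w 35.2 q [-11.  -5.  94.   0.  90.  75.]
```

View pics/aa_w.png

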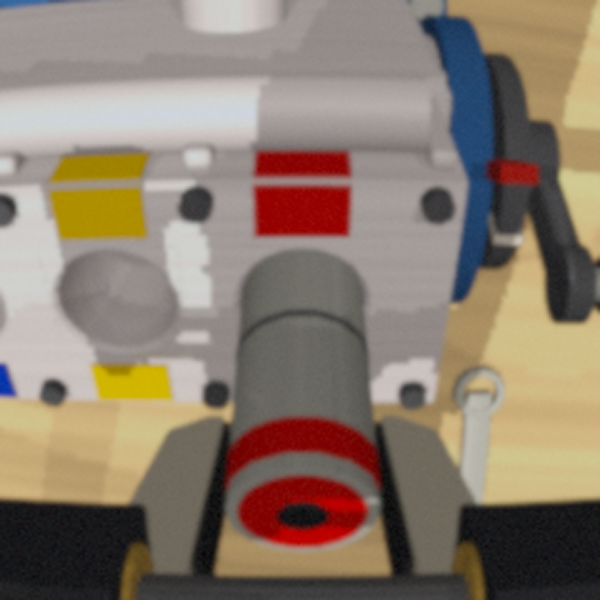

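View pics/aa_s.png

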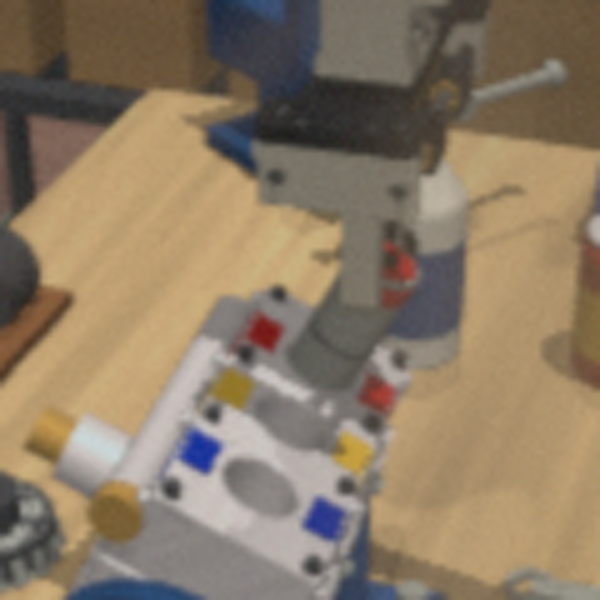

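```bash
python3 -m crank '[[-1,[0.22,0,0.4],0],[-1,[0.42,0,0.8],0],[-1,[0.6,0,1.2],0],[-1,[0.6,0,1.2],0]]' 12;  python3 - <<'E'
from h import *
st()
w=cap("wrist");crop(w,130,60,370,300,2.5,"ab_w");lean(w,ctrl.sense(),(0,7))
s=cap("side");crop(s,200,100,320,220,5,"ab_s");st()
E
```

```text
time_s: 22.6
tool_pos: [0.5355, -0.0443, 0.2171]
tcp_rot: [[0.996, 0.085, 0.013], [0.085, -0.996, 0.002], [0.013, -0.001, -1.0]]
ft_force: [3.3, 0.3, -5.5]
gripper_width: 0.385
t 22.6 tcp [ 0.5355 -0.0443  0.2171] yaw 4.87 tilt [ 0.0127  0.0024 -0.9999] F [ 3.3  0.3 -5.5] w 35.8 q [-10.  -4.  94.   0.  89.  75.]
comps [([219, 227, 64, 29, 785], [250.5, 237.2]), ([225, 250, 52, 29, 986], [250.8, 263.9])]
10 ratio 0.761 [55.8 42.5] rows 238.2 280.7 band 230.1 220.1
13 ratio 0.725 [55.7 40.4] rows 240.2 280.5 band 231.8 220.9
16 ratio 0.686 [55.6 38.1] rows 242.1 280.3 band 233.6 221.8
19 ratio 0.646 [55.4 35.8] rows 244.1 279.9 band 235.4 222.8
22 ratio 0.603 [55.3 33.4] rows 246.1 279.5 band 237.3 223.9
25 ratio 0.559 [55.1 30.8] rows 248.1 278.9 band 239.2 225.0
28 ratio 0.514 [55.  28.2] rows 250.1 278.3 band 241.1 226.3
31 ratio 0.467 [54.8 25.6] rows 252.0 277.6 band 243.1 227.6
34 ratio 0.419 [54.6 22.9] rows 254.0 276.9 band 245.1 228.9
37 ratio 0.369 [54.5 20.1] rows 255.9 276.1 band 247.0 230.4
40 ratio 0.319 [54.3 17.3] rows 257.8 275.2 band 249.0 231.9
43 ratio 0.268 [54.1 14.5] rows 259.7 274.2 band 251.0 233.4
t 22.7 tcp [ 0.5355 -0.0443  0.2174] yaw 4.87 tilt [ 0.0128  0.0024 -0.9999] F [ 1.7  1.  -3.9] w 35.6 q [-10.  -4.  94.   0.  89.  75.]
```

View pics/ab_w.png

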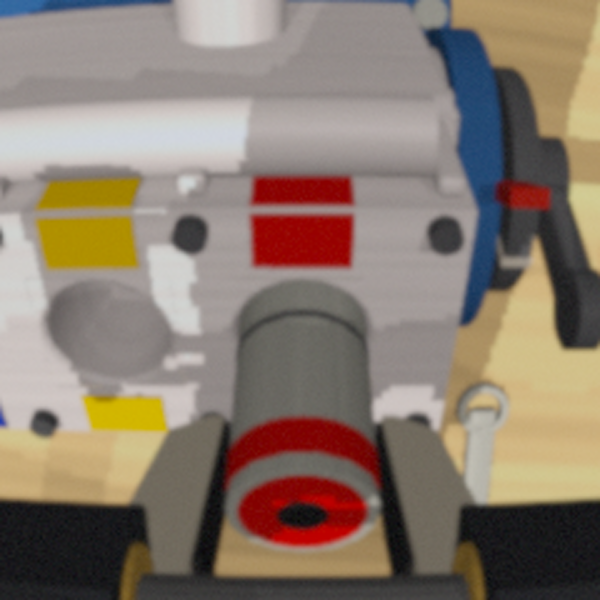

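```bash
python3 -m crank '[[-1,[0.22,0,0.45],0],[-1,[0.44,0,0.9],0],[-1,[0.66,0,1.35],0],[-1,[0.8,0,1.65],0],[-0.05,[0.8,0,1.65],0],[-0.05,[0.8,0,1.65],0],[0,[0.8,0,1.65],0],[0,[0.6,0,-1],0],[0.3,[0.3,0,-5],0],[0.3,[-2,0,-8],0]]' 12;  python3 - <<'E'
from h import *
st()
w=cap("wrist");crop(w,0,0,512,384,1.5,"ac_w")
s=cap("side");crop(s,200,100,320,220,5,"ac_s");st()
E
```

```text
time_s: 23.95
tool_pos: [0.5148, -0.0462, 0.2987]
tcp_rot: [[0.996, 0.085, 0.014], [0.085, -0.996, 0.002], [0.014, -0.001, -1.0]]
ft_force: [-1.1, -0.4, -0.1]
gripper_width: 0.639
t 23.95 tcp [ 0.5148 -0.0462  0.2987] yaw 4.88 tilt [ 0.0137  0.0022 -0.9999] F [-1.1 -0.4 -0.1] w 59.4 q [-11.  -7.  89.   0.  97.  74.]
t 24.05 tcp [ 0.5152 -0.0467  0.3021] yaw 4.86 tilt [ 1.970e-02  8.000e-04 -9.998e-01] F [ 0.3 -0.1  1.3] w 60.0 q [-11.  -8.  89.   0.  97.  74.]
```

View pics/ac_w.png

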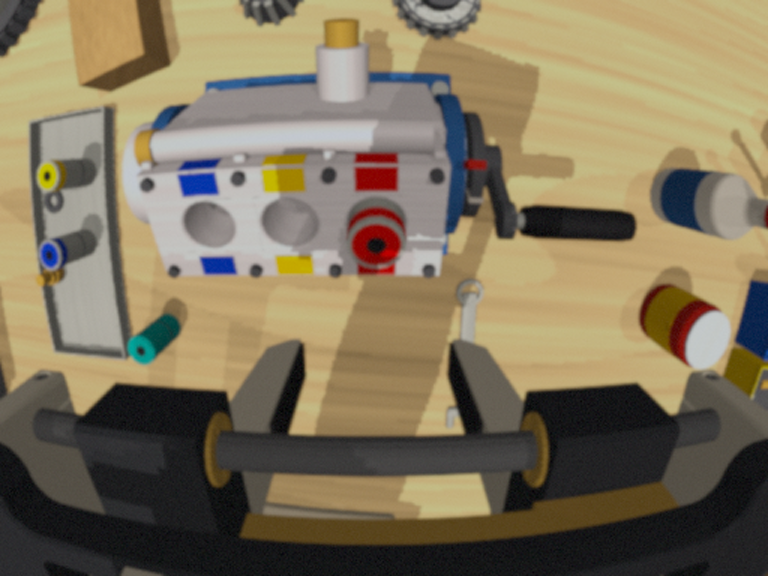

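View pics/ac_s.png

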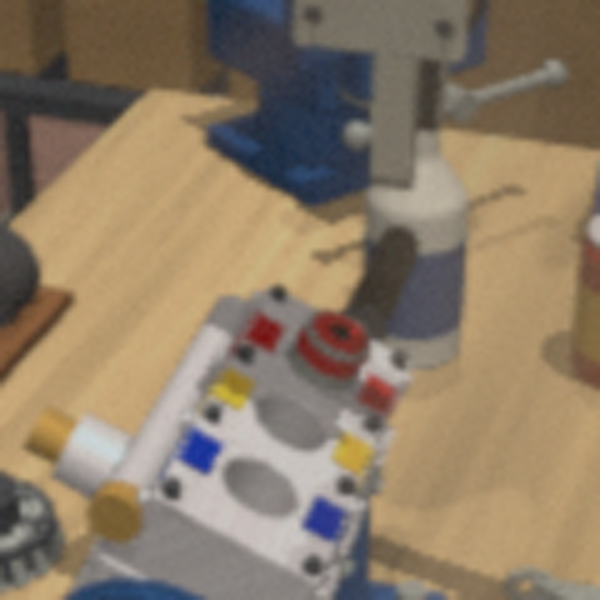

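```bash
python3 -m crank '[[0.3,[0,-5,0],0],[0.3,[0,-11,0],0],[0.3,[0,-17,0],0],[0.3,[0.1,-23,1],0],[0.3,[0.1,-29,5],0],[0.3,[0.1,-34.5,10],0],[0.3,[0.1,-37.4,14],0],[0.3,[0.1,-37.4,14.2],0],[0.3,[0.1,-37.4,14.2],0],[0.3,[0.1,-37.4,14.2],0]]' 25;  python3 - <<'E'
from h import *
st()
w=cap("wrist");crop(w,0,0,512,384,1.5,"ad_w")
for b in blobs(w,60):
  z=atz(w,b[3][0]+b[3][2]/2-.5,b[3][1]+b[3][3]/2-.5,.083)
  if z[1]>.25: print(b,z.round(4))
print(rel(.4843,.3258,.0351,4.9));st()
E
```

```text
time_s: 25.3
tool_pos: [0.4889, 0.3257, 0.1619]
tcp_rot: [[0.996, 0.083, 0.023], [0.083, -0.997, 0.002], [0.023, -0.0, -1.0]]
ft_force: [-0.0, 0.6, 1.1]
gripper_width: 0.651
t 25.3 tcp [0.4889 0.3257 0.1619] yaw 4.79 tilt [ 0.0226  0.0019 -0.9997] F [-0.   0.6  1.1] w 60.6 q [ 29.   5.  91.  -1.  83. 114.]
('y', 734, [259.4, 102.5], [244, 87, 32, 32]) [0.5744 0.3242 0.083 ]
('b', 467, [248.9, 197.6], [235, 184, 29, 28]) [0.4845 0.3263 0.083 ]
([-0.77, -0.04, 12.7], np.float64(-0.1))
t 25.35 tcp [0.489  0.3257 0.1622] yaw 4.77 tilt [ 0.0231  0.0023 -0.9997] F [ 0.1 -0.5  1.2] w 59.8 q [ 29.   5.  91.  -1.  83. 114.]
```

View pics/ad_w.png

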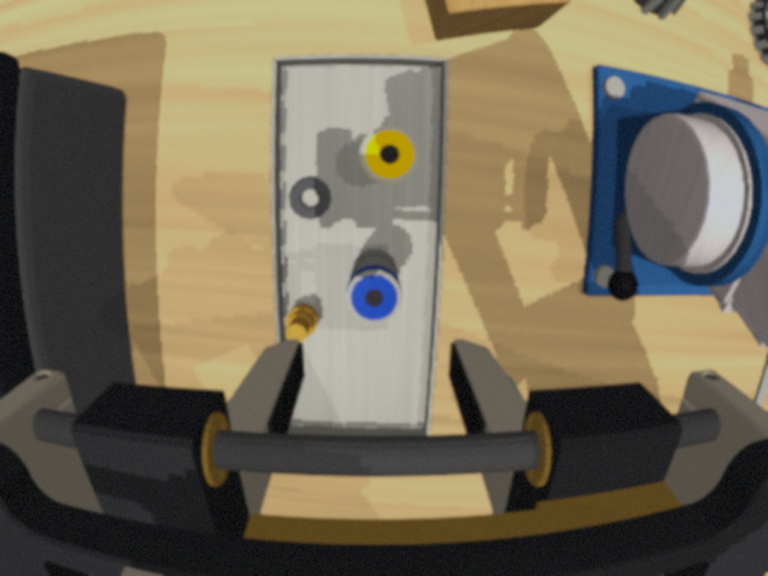

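```bash
python3 -m crank '[[0.3,[-0.4,0,4],0],[0.3,[-0.67,0,8.5],0],[0.3,[-0.67,0,11.8],0],[0.3,[-0.67,0,12.7],0],[0.3,[-0.67,0,12.7],0],[-1,[-0.67,0,12.7],0],[-1,[-0.67,0,12.7],0],[-1,[-0.67,0,12.7],0],[-1,[-0.67,0,12.7],0],[-1,[-0.67,0,12.7],0]]' 15;  python3 - <<'E'
from h import *
st()
w=cap("wrist");lean(w,ctrl.sense(),(108,130));S=ctrl.sense();R=S["tcp_rot"];T=S["tool_pos"]
print("P",T-.0353*R[:,2]);print("Ex est .334; to P_x .328:",rel(.328+.0353*.023,S["tool_pos"][1]-.0130,S["tool_pos"][2]+.006))
for L in(.009,.0126,.016): print(L,proj(w,T-(.0353+L)*R[:,2]))
E
```

```text
time_s: 26.6
tool_pos: [0.486, 0.3261, 0.0361]
tcp_rot: [[0.996, 0.083, 0.025], [0.083, -0.997, 0.003], [0.025, -0.001, -1.0]]
ft_force: [0.1, 2.0, 5.3]
gripper_width: 0.381
t 26.6 tcp [0.486  0.3261 0.0361] yaw 4.78 tilt [ 0.0246  0.0034 -0.9997] F [0.1 2.  5.3] w 35.4 q [ 29.  11.  98.  -1.  69. 115.]
comps [([219, 225, 65, 23, 217], [248.8, 230.8]), ([225, 234, 53, 47, 1679], [250.8, 257.0])]
10 ratio 0.762 [55.8 42.5] rows 238.0 280.5 band 229.9 219.9
13 ratio 0.725 [55.7 40.4] rows 240.0 280.3 band 231.6 220.7
16 ratio 0.687 [55.5 38.1] rows 241.9 280.0 band 233.4 221.6
19 ratio 0.646 [55.4 35.8] rows 243.9 279.7 band 235.2 222.6
22 ratio 0.604 [55.3 33.4] rows 245.9 279.2 band 237.0 223.7
25 ratio 0.56 [55.1 30.9] rows 247.9 278.7 band 239.0 224.8
28 ratio 0.514 [54.9 28.3] rows 249.8 278.1 band 240.9 226.1
31 ratio 0.467 [54.8 25.6] rows 251.8 277.4 band 242.9 227.4
34 ratio 0.419 [54.6 22.9] rows 253.8 276.7 band 244.8 228.7
37 ratio 0.37 [54.4 20.2] rows 255.7 275.9 band 246.8 230.2
40 ratio 0.32 [54.3 17.4] rows 257.6 275.0 band 248.8 231.6
43 ratio 0.269 [54.1 14.6] rows 259.5 274.0 band 250.8 233.2
P [0.4851124  0.32595804 0.07134772]
Ex est .334; to P_x .328: ([-15.75, -0.01, -0.99], 0)
0.009 [249.70472643 254.19543932]
0.0126 [249.68795215 257.31392966]
0.016 [249.67155445 260.36994296]
```

```bash
python3 -m crank '[[-1,[0,0,-0.6],0],[-1,[-1.5,0,-0.7],0],[-1,[-4.5,0,-0.8],0],[-1,[-7.5,0,-0.8],0],[-1,[-10.5,0,-0.9],0],[-1,[-12,0,-0.9],0],[-1,[-12.8,0,-0.95],0],[-1,[-13.6,0,-1],0],[-1,[-14.4,0,-1],0],[-1,[-15,0,-1],0],[-1,[-15.3,0,-1],0],[-1,[-15.3,0,-1],0]]' 15;  python3 - <<'E'
from h import *
st()
w=cap("wrist");lean(w,ctrl.sense(),(108,130));crop(w,130,60,370,300,2.5,"ae_w")
E
```

```text
time_s: 28.15
tool_pos: [0.3335, 0.3136, 0.0425]
tcp_rot: [[0.996, 0.083, 0.025], [0.083, -0.997, 0.004], [0.025, -0.002, -1.0]]
ft_force: [2.5, 1.2, -1.2]
gripper_width: 0.38
t 28.15 tcp [0.3335 0.3136 0.0425] yaw 4.78 tilt [ 0.025   0.0038 -0.9997] F [ 2.5  1.2 -1.2] w 35.4 q [ 37.  -9. 118.  -1.  70. 123.]
comps [([219, 225, 64, 26, 640], [250.4, 232.3]), ([225, 243, 53, 34, 1222], [250.8, 259.3])]
10 ratio 0.762 [55.7 42.5] rows 238.0 280.4 band 229.8 219.8
13 ratio 0.726 [55.6 40.4] rows 239.9 280.2 band 231.5 220.7
16 ratio 0.687 [55.5 38.1] rows 241.8 280.0 band 233.3 221.6
19 ratio 0.647 [55.4 35.8] rows 243.8 279.6 band 235.1 222.6
22 ratio 0.604 [55.2 33.4] rows 245.8 279.2 band 237.0 223.6
25 ratio 0.56 [55.1 30.9] rows 247.8 278.6 band 238.9 224.8
28 ratio 0.515 [54.9 28.3] rows 249.8 278.0 band 240.8 226.0
31 ratio 0.468 [54.8 25.6] rows 251.7 277.4 band 242.8 227.3
34 ratio 0.42 [54.6 22.9] rows 253.7 276.6 band 244.8 228.7
37 ratio 0.371 [54.4 20.2] rows 255.6 275.8 band 246.7 230.1
40 ratio 0.321 [54.2 17.4] rows 257.5 274.9 band 248.7 231.6
43 ratio 0.27 [54.  14.6] rows 259.4 273.9 band 250.7 233.1
```

View pics/ae_w.png

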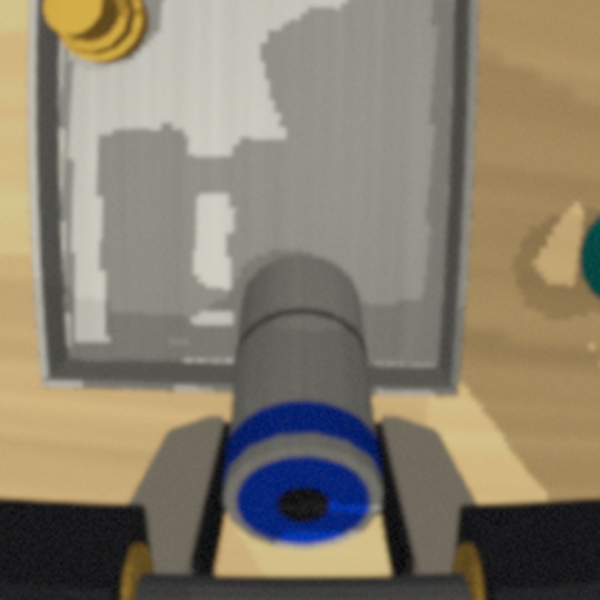

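```bash
python3 -m crank '[[-1,[-0.2,0,0],0],[-1,[-0.42,0,0],0],[-1,[-0.42,0,0],0],[-1,[-0.3,0,-0.8],0],[-1,[-0.1,0,-2.5],0],[-1,[0.5,0,-5.5],0],[-1,[2,0.5,-9],0],[-1,[4,1.5,-13],0],[-1,[6.5,4,-17],0],[-1,[9,7,-20],0],[-1,[11,10.5,-22],0],[-1,[12.5,13,-23],0]]' 30;  python3 - <<'E'
from h import *
st()
w=cap("wrist");lean(w,ctrl.sense(),(108,130))
a=np.array([-.4211,-.0361,.9063]);S=ctrl.sense();R=S["tcp_rot"]
for h in (.02,.003):
    P=np.array([.5454,.0688,.2093])+(h+.0674)*a; print(h,rel(*(P+.0353*R[:,2]),4.9))
E
```

```text
time_s: 29.7
tool_pos: [0.4639, 0.1922, 0.2777]
tcp_rot: [[0.996, 0.083, 0.026], [0.083, -0.997, 0.004], [0.027, -0.002, -1.0]]
ft_force: [0.4, -0.1, -4.2]
gripper_width: 0.379
t 29.7 tcp [0.4639 0.1922 0.2777] yaw 4.74 tilt [ 0.0263  0.0042 -0.9996] F [ 0.4 -0.1 -4.2] w 35.2 q [ 17. -11.  94.  -0.  95. 102.]
comps [([219, 225, 64, 26, 664], [250.4, 232.2]), ([225, 244, 52, 32, 1158], [250.7, 259.1])]
10 ratio 0.765 [56.2 43. ] rows 236.0 279.0 band 227.8 217.8
13 ratio 0.728 [56.1 40.9] rows 238.0 278.8 band 229.5 218.7
16 ratio 0.69 [56.  38.6] rows 239.9 278.6 band 231.3 219.6
19 ratio 0.649 [55.9 36.3] rows 241.9 278.2 band 233.2 220.6
22 ratio 0.607 [55.7 33.8] rows 243.9 277.8 band 235.0 221.6
25 ratio 0.563 [55.6 31.3] rows 245.9 277.2 band 237.0 222.8
28 ratio 0.518 [55.4 28.7] rows 247.9 276.6 band 238.9 224.0
31 ratio 0.471 [55.2 26. ] rows 249.9 276.0 band 240.9 225.3
34 ratio 0.423 [55.1 23.3] rows 251.9 275.2 band 242.9 226.7
37 ratio 0.374 [54.9 20.5] rows 253.9 274.4 band 244.9 228.1
40 ratio 0.324 [54.7 17.7] rows 255.8 273.5 band 246.9 229.6
43 ratio 0.273 [54.5 14.9] rows 257.7 272.5 band 248.9 231.2
0.02 ([3.29, 12.72, 2.63], np.float64(-0.3))
0.003 ([3.96, 12.72, 4.19], np.float64(-0.3))
```

```bash
python3 -m crank '[[-1,[0.3,1.2,0],0],[-1,[1,3.8,0],0],[-1,[2,7,0],0],[-1,[2.8,10,0.3],0],[-1,[3.3,12,1.2],-0.3],[-1,[3.49,12.72,2.2],-0.3],[-1,[3.49,12.72,2.53],-0.3],[-1,[3.49,12.72,2.53],-0.3],[-1,[3.49,12.72,2.53],-0.3]]' 30;  python3 - <<'E'
from h import *
st()
w=cap("wrist");crop(w,130,60,370,300,2.5,"af_w")
s=cap("side");S=ctrl.sense();R=S["tcp_rot"];T=S["tool_pos"]
crop(s,180,100,300,220,5,"af_s")
for b in blobs(w,60):print(b)
a=np.array([-.4211,-.0361,.9063]);M=np.array([.5454,.0688,.2093])
print("mouth px",proj(w,M),"patches",proj(w,M+.033*np.array([.9029,.0774,.4226])),proj(w,M-.033*np.array([.9029,.0774,.4226])))
a23=np.array([-.3893,-.0334,.9205])
for h,ax in ((.003,a23),(-.006,a23),(-.017,a),(-.035,a)):
    P=M+h*a+.0674*ax; print(h,rel(*(P+.0353*R[:,2]),4.9))
E
```

```text
time_s: 30.88
tool_pos: [0.5115, 0.0667, 0.2547]
tcp_rot: [[0.996, 0.087, 0.029], [0.087, -0.996, 0.003], [0.029, -0.0, -1.0]]
ft_force: [-1.0, 0.2, -3.8]
gripper_width: 0.381
t 30.88 tcp [0.5115 0.0667 0.2547] yaw 5.01 tilt [ 0.029   0.0027 -0.9996] F [-1.   0.2 -3.8] w 35.4 q [ 2. -9. 95.  0. 92. 87.]
('y', 139, [198.1, 96.1], [191, 89, 15, 13])
('y', 75, [81.4, 115.3], [77, 105, 8, 22])
('y', 237, [69.0, 116.5], [62, 107, 15, 20])
('y', 244, [323.6, 114.7], [307, 111, 34, 9])
('y', 571, [324.2, 130.9], [308, 122, 34, 19])
('y', 372, [313.4, 195.4], [300, 189, 29, 14])
('y', 664, [495.4, 221.3], [483, 204, 29, 40])
('b', 191, [251.2, 113.0], [236, 110, 32, 7])
('b', 477, [251.6, 129.1], [236, 121, 32, 18])
('b', 668, [250.5, 230.5], [220, 221, 62, 27])
('b', 964, [250.7, 259.2], [225, 244, 52, 32])
('r', 168, [388.1, 119.0], [374, 115, 30, 9])
('r', 423, [389.1, 134.5], [375, 126, 30, 18])
('r', 275, [378.3, 164.7], [364, 156, 36, 28])
('r', 577, [388.1, 182.5], [372, 169, 33, 29])
('r', 164, [366.4, 196.8], [358, 190, 23, 12])
('r', 96, [483.9, 214.1], [479, 202, 16, 30])
('r', 266, [507.1, 235.5], [501, 217, 11, 36])
mouth px [250.94299837 164.54849332] patches [251.02860147 128.80972996] [250.86753915 195.18459948]
0.003 ([0.68, 0.06, 1.62], np.float64(0.1))
-0.006 ([1.04, 0.06, 2.44], np.float64(0.1))
-0.017 ([1.25, 0.06, 3.54], np.float64(0.1))
-0.035 ([1.97, 0.06, 5.2], np.float64(0.1))
```

View pics/af_w.png

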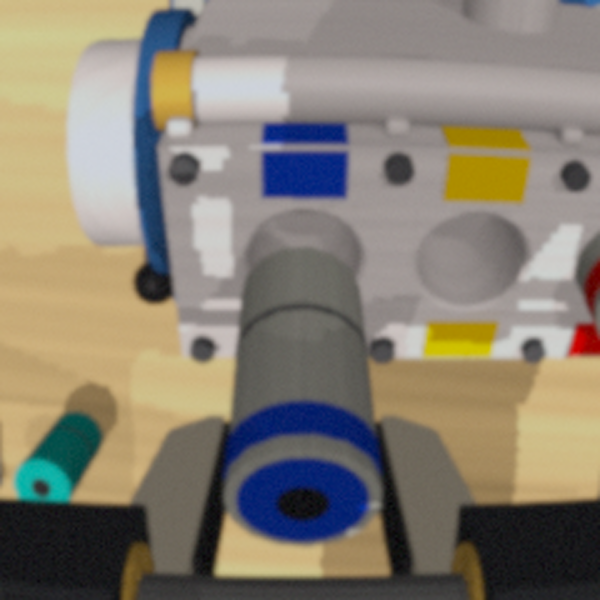

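View pics/af_s.png

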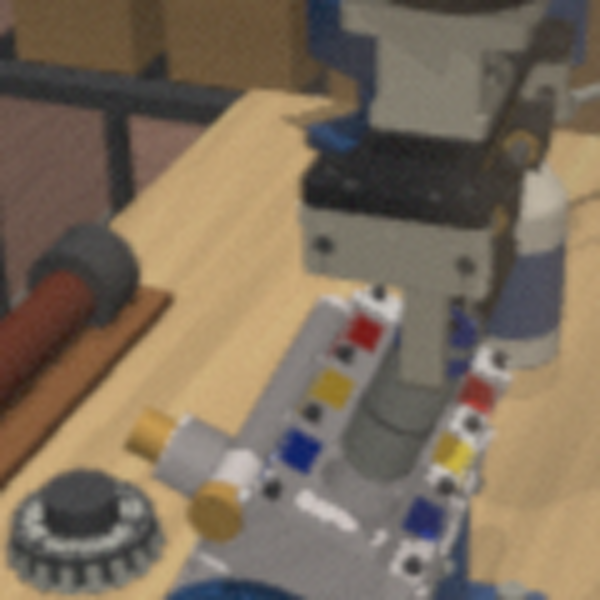

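```bash
python3 -m crank '[[-1,[0.35,0.05,0.85],0],[-1,[0.68,0.05,1.62],0],[-1,[0.86,0.05,2.03],0],[-1,[1.04,0.05,2.44],0],[-1,[1.15,0.05,3.0],0],[-1,[1.25,0.05,3.54],0],[-1,[1.25,0.05,3.54],0]]' 12;  python3 - <<'E'
from h import *
st()
w=cap("wrist");crop(w,130,60,370,300,2.5,"ag_w");lean(w,ctrl.sense(),(108,130))
s=cap("side");crop(s,180,100,300,220,5,"ag_s");st()
E
```

```text
time_s: 31.85
tool_pos: [0.5252, 0.0671, 0.2192]
tcp_rot: [[0.996, 0.087, 0.029], [0.087, -0.996, 0.003], [0.029, -0.0, -1.0]]
ft_force: [1.3, -0.3, -4.0]
gripper_width: 0.381
t 31.85 tcp [0.5252 0.0671 0.2192] yaw 5.0 tilt [ 0.0289  0.0025 -0.9996] F [ 1.3 -0.3 -4. ] w 35.5 q [ 2. -6. 96.  0. 88. 87.]
comps [([219, 225, 64, 26, 667], [250.3, 232.3]), ([225, 244, 52, 32, 1165], [250.7, 259.1])]
10 ratio 0.761 [55.9 42.5] rows 238.3 280.8 band 230.1 220.1
13 ratio 0.724 [55.8 40.4] rows 240.2 280.6 band 231.8 220.9
16 ratio 0.686 [55.6 38.2] rows 242.2 280.4 band 233.6 221.8
19 ratio 0.645 [55.5 35.8] rows 244.2 280.0 band 235.5 222.8
22 ratio 0.603 [55.4 33.4] rows 246.2 279.5 band 237.3 223.9
25 ratio 0.559 [55.2 30.9] rows 248.2 279.0 band 239.2 225.1
28 ratio 0.513 [55.1 28.3] rows 250.2 278.4 band 241.2 226.3
31 ratio 0.466 [54.9 25.6] rows 252.1 277.7 band 243.1 227.6
34 ratio 0.418 [54.7 22.9] rows 254.1 277.0 band 245.1 229.0
37 ratio 0.369 [54.5 20.1] rows 256.0 276.1 band 247.1 230.4
40 ratio 0.319 [54.4 17.3] rows 257.9 275.3 band 249.1 231.9
43 ratio 0.268 [54.2 14.5] rows 259.8 274.3 band 251.1 233.4
t 31.95 tcp [0.5253 0.0672 0.2199] yaw 5.0 tilt [ 0.0294  0.0026 -0.9996] F [ 0.8  0.3 -4.3] w 35.6 q [ 2. -6. 96.  0. 88. 87.]
```

View pics/ag_w.png

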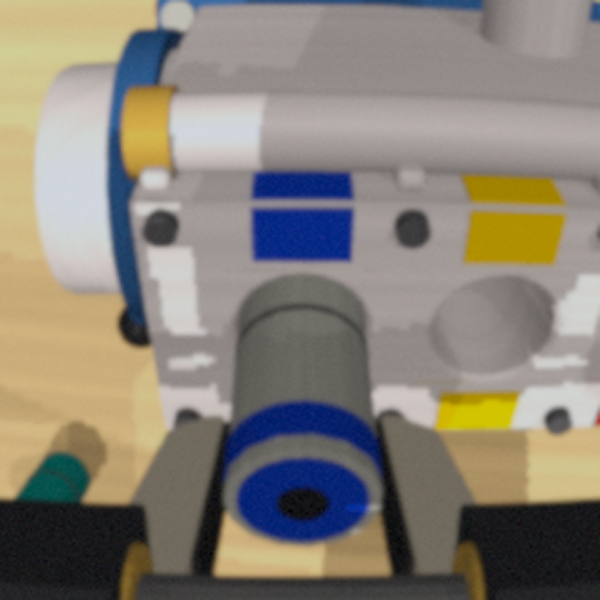

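View pics/ag_s.png

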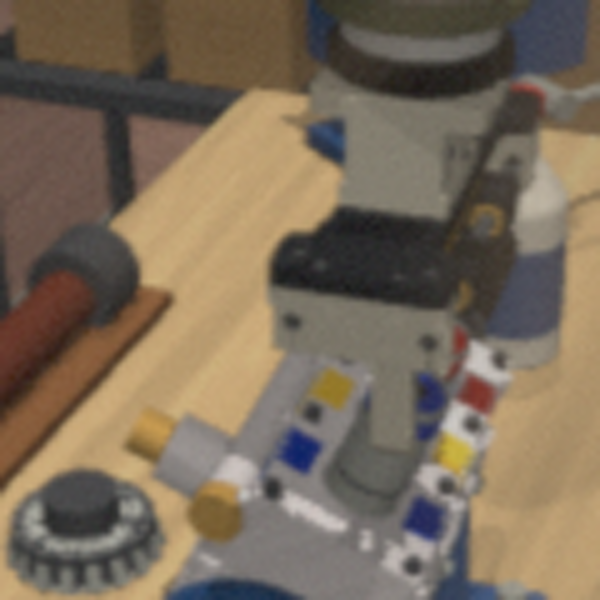

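```bash
python3 -m crank '[[-1,[0.25,0,0.5],0],[-1,[0.5,0,1],0],[-1,[0.68,0,1.45],0],[-1,[0.75,0,1.7],0],[-0.05,[0.75,0,1.7],0],[-0.05,[0.75,0,1.7],0],[0,[0.75,0,1.7],0],[0,[0.6,0,-1],0],[0.3,[0.3,0,-5],0],[0.3,[-2,-3,-8.5],0],[0.3,[-2,-8,-8.5],0]]' 12;  python3 - <<'E'
from h import *
st()
w=cap("wrist");crop(w,0,0,512,384,1.5,"ah_w")
s=cap("side");crop(s,180,100,300,220,5,"ah_s");st()
S=ctrl.sense();R=S["tcp_rot"]
P=np.array([.5746,.3243,.0704]);print(rel(*(P+.0353*R[:,2]),4.9))
E
```

```text
time_s: 33.33
tool_pos: [0.4971, 0.1449, 0.3092]
tcp_rot: [[0.996, 0.084, 0.037], [0.084, -0.996, 0.004], [0.037, -0.0, -0.999]]
ft_force: [1.5, 0.2, -0.2]
gripper_width: 0.648
t 33.33 tcp [0.4971 0.1449 0.3092] yaw 4.84 tilt [ 0.0371  0.0036 -0.9993] F [ 1.5  0.2 -0.2] w 60.3 q [11. -9. 89. -0. 97. 96.]
t 33.42 tcp [0.4956 0.1486 0.3058] yaw 5.21 tilt [ 0.0319  0.0049 -0.9995] F [0.2 0.6 0.3] w 60.4 q [11. -8. 90. -0. 97. 96.]
([8.7, -16.74, 27.4], np.float64(0.3))
```

View pics/ah_w.png

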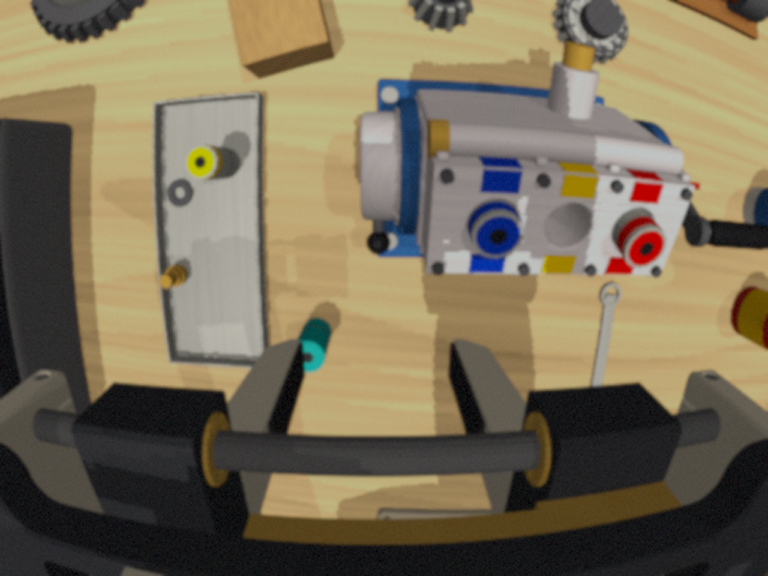

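```bash
python3 -m crank '[[0.3,[1.5,-3.5,3],0],[0.3,[3.5,-7.5,7],0.3],[0.3,[5.5,-11,11],0.3],[0.3,[7.3,-14.5,14.5],0.3],[0.3,[8.5,-16.5,17],0.3],[0.3,[8.7,-16.74,19],0.3],[0.3,[8.7,-16.74,19],0.3],[0.3,[8.7,-16.74,19],0.3]]' 15;  python3 - <<'E'
from h import *
w=cap("wrist");st()
for b in blobs(w,60):
  z=atz(w,b[3][0]+b[3][2]/2-.5,b[3][1]+b[3][3]/2-.5,.083)
  if z[1]>.25: print(b,z.round(4))
S=ctrl.sense();R=S["tcp_rot"]
P=np.array([.5746,.3243,.0704]);print(rel(*(P+.0353*R[:,2]),4.9))
E
```

```text
time_s: 34.42
tool_pos: [0.5736, 0.3234, 0.1205]
tcp_rot: [[0.996, 0.085, 0.033], [0.085, -0.996, 0.005], [0.034, -0.002, -0.999]]
ft_force: [-0.5, -0.2, 0.4]
gripper_width: 0.649
t 34.48 tcp [0.5739 0.3236 0.121 ] yaw 4.86 tilt [ 0.0343  0.0057 -0.9994] F [-0.2 -0.5  1.2] w 60.7 q [ 25.  17.  82.  -1.  79. 111.]
('y', 97, [250.0, 184.9], [232, 181, 35, 11]) [0.5915 0.3257 0.083 ]
('y', 863, [248.8, 205.9], [231, 189, 36, 35]) [0.5747 0.3247 0.083 ]
([-0.1, -0.05, 8.59], np.float64(-0.0))
```

```bash
python3 -m crank '[[0.3,[-0.1,0,3.5],0],[0.3,[-0.1,0,6.8],0],[0.3,[-0.1,0,8.3],0],[0.3,[-0.1,0,8.6],0],[0.3,[-0.1,0,8.6],0],[-1,[-0.1,0,8.6],0],[-1,[-0.1,0,8.6],0],[-1,[-0.1,0,8.6],0],[-1,[-0.1,0,8.6],0],[-1,[-0.1,0,8.0],0],[-1,[-0.1,0,7.0],0],[-1,[-0.1,0,7.0],0]]' 15;  python3 - <<'E'
from h import *
st()
w=cap("wrist");lean(w,ctrl.sense(),(20,35));S=ctrl.sense();R=S["tcp_rot"];T=S["tool_pos"]
for L in(.009,.0126,.016): print(L,proj(w,T-(.0353)*R[:,2]+[0,0,L]))
for px in (.352,.328): P=np.array([px,T[1]-.085*(T[0]-px),.0764]);print(rel(*(P+.0353*R[:,2])))
E
```

```text
time_s: 35.98
tool_pos: [0.576, 0.3242, 0.0522]
tcp_rot: [[0.996, 0.085, 0.036], [0.085, -0.996, 0.006], [0.036, -0.003, -0.999]]
ft_force: [0.4, -0.1, -3.7]
gripper_width: 0.379
t 35.98 tcp [0.576  0.3242 0.0522] yaw 4.86 tilt [ 0.0357  0.0064 -0.9993] F [ 0.4 -0.1 -3.7] w 35.3 q [ 25.  20.  85.  -1.  72. 111.]
comps [([218, 225, 66, 24, 278], [249.1, 231.7]), ([224, 233, 55, 48, 1818], [250.7, 256.2]), ([200, 345, 100, 19, 1114], [250.0, 354.2])]
10 ratio 0.762 [55.6 42.3] rows 238.1 280.4 band 229.9 220.0
13 ratio 0.726 [55.4 40.2] rows 240.0 280.2 band 231.6 220.8
16 ratio 0.687 [55.3 38. ] rows 241.9 280.0 band 233.4 221.7
19 ratio 0.647 [55.2 35.7] rows 243.9 279.6 band 235.2 222.7
22 ratio 0.605 [55.  33.3] rows 245.9 279.2 band 237.1 223.8
25 ratio 0.561 [54.9 30.8] rows 247.9 278.6 band 239.0 224.9
28 ratio 0.515 [54.7 28.2] rows 249.8 278.0 band 240.9 226.2
31 ratio 0.468 [54.6 25.5] rows 251.8 277.4 band 242.9 227.5
34 ratio 0.42 [54.4 22.9] rows 253.8 276.6 band 244.8 228.8
37 ratio 0.371 [54.2 20.1] rows 255.7 275.8 band 246.8 230.2
40 ratio 0.321 [54.  17.3] rows 257.6 274.9 band 248.8 231.7
43 ratio 0.27 [53.9 14.5] rows 259.4 274.0 band 250.8 233.3
0.009 [249.79618166 253.68589468]
0.0126 [249.75894522 256.57912503]
0.016 [249.72243137 259.41629731]
([-22.35, -0.01, 0.26], 0)
([-24.76, -0.01, 0.17], 0)
```

```bash
python3 -m crank '[[-1,[-1,0,-0.2],0],[-1,[-4,0,-0.4],0],[-1,[-8,0,-0.4],0],[-1,[-12,0,-0.3],0],[-1,[-16,0,-0.1],0],[-1,[-19.5,0,0.1],0],[-1,[-21.5,0,0.2],0],[-1,[-22.4,0,0.2],0],[-1,[-23.2,0,0.2],0],[-1,[-24,0,0.2],0],[-1,[-24.7,0,0.2],0],[-1,[-24.9,0,0.2],0]]' 18;  python3 - <<'E'
from h import *
w=cap("wrist");st();lean(w,ctrl.sense(),(20,35))
E
```

```text
time_s: 37.52
tool_pos: [0.328, 0.3034, 0.0412]
tcp_rot: [[0.996, 0.085, 0.036], [0.085, -0.996, 0.007], [0.036, -0.004, -0.999]]
ft_force: [2.8, 0.0, 0.1]
gripper_width: 0.378
t 37.58 tcp [0.3278 0.3033 0.0411] yaw 4.86 tilt [ 0.0356  0.0068 -0.9993] F [2.3 0.5 0.3] w 35.4 q [ 37. -11. 120.  -1.  69. 122.]
comps [([218, 225, 66, 24, 670], [250.8, 231.7]), ([224, 241, 54, 33, 1259], [250.6, 256.8]), ([200, 345, 100, 19, 1229], [249.7, 353.7])]
10 ratio 0.761 [55.7 42.4] rows 238.2 280.7 band 230.1 220.1
13 ratio 0.725 [55.6 40.3] rows 240.1 280.5 band 231.8 220.9
16 ratio 0.687 [55.5 38.1] rows 242.1 280.2 band 233.5 221.8
19 ratio 0.646 [55.4 35.8] rows 244.1 279.8 band 235.4 222.8
22 ratio 0.604 [55.2 33.3] rows 246.1 279.4 band 237.2 223.9
25 ratio 0.56 [55.1 30.8] rows 248.0 278.9 band 239.1 225.0
28 ratio 0.514 [54.9 28.2] rows 250.0 278.2 band 241.1 226.3
31 ratio 0.467 [54.7 25.6] rows 252.0 277.6 band 243.0 227.6
34 ratio 0.419 [54.6 22.9] rows 253.9 276.8 band 245.0 228.9
37 ratio 0.37 [54.4 20.1] rows 255.9 276.0 band 247.0 230.3
40 ratio 0.32 [54.2 17.3] rows 257.8 275.1 band 249.0 231.8
43 ratio 0.269 [54.  14.5] rows 259.6 274.2 band 251.0 233.4
```

```bash
python3 -m crank '[[-1,[-0.12,0,0],0],[-1,[-0.12,0,0],0],[-1,[-0.1,0,-0.8],0],[-1,[0,0,-2.5],0],[-1,[0.5,0.3,-5.5],0],[-1,[1.5,1.5,-9.5],0],[-1,[3,4,-14],0],[-1,[5,8,-18.5],0],[-1,[7,12.5,-22],0],[-1,[9,17,-24.5],0],[-1,[10.3,21.5,-24.6],0],[-1,[10.7,25,-24.6],0]]' 30;  python3 - <<'E'
from h import *
st()
w=cap("wrist");
S=ctrl.sense();R=S["tcp_rot"]
M=np.array([.5502,.0130,.2093]);a=np.array([-.4211,-.0361,.9063]);b=np.array([-.3973,-.0341,.9171])
for h in (.045,.02): print(h,rel(*(M+h*a+.0734*b+.0353*R[:,2]),4.9))
E
```

```text
time_s: 39.08
tool_pos: [0.4467, 0.06, 0.2907]
tcp_rot: [[0.996, 0.084, 0.035], [0.084, -0.996, 0.007], [0.036, -0.004, -0.999]]
ft_force: [-0.0, 0.1, -4.2]
gripper_width: 0.38
t 39.08 tcp [0.4467 0.06   0.2907] yaw 4.81 tilt [ 0.0352  0.007  -0.9994] F [-0.   0.1 -4.2] w 35.4 q [  1. -19. 100.   0.  97.  86.]
0.045 ([5.19, 5.21, 0.99], np.float64(-0.2))
0.02 ([6.16, 5.21, 3.29], np.float64(-0.2))
```

```bash
python3 -m crank '[[-1,[0.8,2,0],0],[-1,[2,4,0],0],[-1,[3.5,5.1,0.2],0],[-1,[4.7,5.21,0.6],-0.2],[-1,[5.3,5.21,1.2],-0.2],[-1,[5.8,5.21,2.2],-0.2],[-1,[6.1,5.21,3.1],-0.2],[-1,[6.16,5.21,3.29],-0.2],[-1,[6.16,5.21,3.29],-0.2],[-1,[6.16,5.21,3.29],-0.2]]' 30;  python3 - <<'E'
from h import *
st()
w=cap("wrist");crop(w,130,60,370,300,2.5,"ai_w");lean(w,ctrl.sense(),(20,35))
s=cap("side");S=ctrl.sense();R=S["tcp_rot"];T=S["tool_pos"]
crop(s,180,80,300,200,5,"ai_s")
for q in blobs(w,60):
  if q[2][1]<225 and q[0]=='y' :print(q)
M=np.array([.5502,.0130,.2093]);a=np.array([-.4211,-.0361,.9063]);b=np.array([-.3973,-.0341,.9171]);n=np.array([.9029,.0774,.4226])
print("patches",proj(w,M+.033*n),proj(w,M-.033*n))
for h,ax in ((.003,b),(-.006,b),(-.017,a),(-.035,a)):
    print(h,rel(*(M+h*a+.0734*ax+.0353*R[:,2]),4.9))
E
```

```text
time_s: 40.38
tool_pos: [0.5139, 0.01, 0.26]
tcp_rot: [[0.996, 0.086, 0.036], [0.086, -0.996, 0.004], [0.036, -0.001, -0.999]]
ft_force: [1.1, -0.1, -4.4]
gripper_width: 0.378
t 40.38 tcp [0.5139 0.01   0.26  ] yaw 4.92 tilt [ 0.0356  0.0041 -0.9994] F [ 1.1 -0.1 -4.4] w 35.2 q [-5. -9. 95.  0. 92. 80.]
comps [([218, 225, 66, 24, 659], [250.7, 231.6]), ([224, 240, 54, 34, 1274], [250.5, 256.7]), ([200, 345, 100, 19, 1140], [248.6, 353.9])]
10 ratio 0.762 [55.8 42.5] rows 238.0 280.5 band 229.9 219.9
13 ratio 0.725 [55.7 40.4] rows 240.0 280.3 band 231.6 220.7
16 ratio 0.687 [55.5 38.1] rows 241.9 280.0 band 233.3 221.6
19 ratio 0.646 [55.4 35.8] rows 243.9 279.7 band 235.2 222.6
22 ratio 0.604 [55.3 33.4] rows 245.9 279.2 band 237.0 223.7
25 ratio 0.56 [55.1 30.9] rows 247.9 278.7 band 239.0 224.8
28 ratio 0.514 [55.  28.3] rows 249.8 278.1 band 240.9 226.1
31 ratio 0.467 [54.8 25.6] rows 251.8 277.4 band 242.9 227.4
34 ratio 0.419 [54.6 22.9] rows 253.8 276.7 band 244.8 228.7
37 ratio 0.37 [54.4 20.1] rows 255.7 275.9 band 246.8 230.1
40 ratio 0.32 [54.3 17.4] rows 257.6 275.0 band 248.8 231.6
43 ratio 0.269 [54.1 14.6] rows 259.5 274.0 band 250.8 233.2
('y', 250, [250.8, 110.4], [234, 107, 34, 8])
('y', 581, [250.3, 126.4], [234, 118, 33, 18])
('y', 698, [475.5, 220.5], [463, 203, 33, 42])
patches [250.01201388 125.55760042] [250.13256629 191.38557848]
0.003 ([0.65, -0.0, 1.62], np.float64(0.0))
-0.006 ([1.0, 0.0, 2.45], np.float64(0.0))
-0.017 ([1.26, 0.0, 3.53], np.float64(0.0))
-0.035 ([1.96, 0.0, 5.19], np.float64(0.0))
```

View pics/ai_w.png

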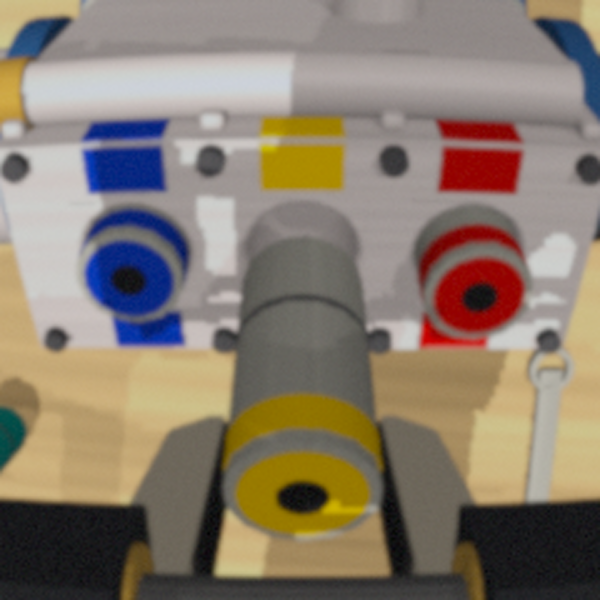

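View pics/ai_s.png

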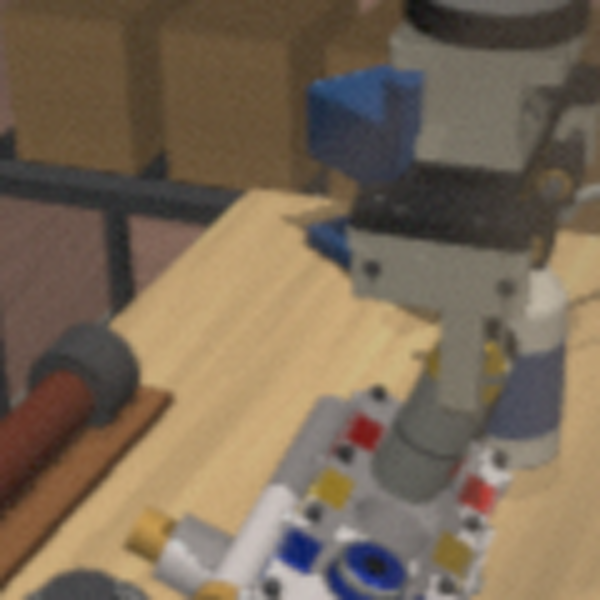

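```bash
python3 -m crank '[[-1,[0.35,0,0.85],0],[-1,[0.7,0,1.62],0],[-1,[0.88,0,2.03],0],[-1,[1.06,0,2.45],0],[-1,[1.18,0,3.0],0],[-1,[1.28,0,3.53],0],[-1,[1.28,0,3.53],0]]' 12;  python3 - <<'E'
from h import *
st()
w=cap("wrist");crop(w,130,60,370,300,2.5,"aj_w")
s=cap("side");crop(s,180,80,300,200,5,"aj_s");st()
E
```

```text
time_s: 41.35
tool_pos: [0.5277, 0.0113, 0.2266]
tcp_rot: [[0.996, 0.086, 0.036], [0.086, -0.996, 0.004], [0.036, -0.001, -0.999]]
ft_force: [-7.7, 0.1, 6.7]
gripper_width: 0.379
t 41.35 tcp [0.5277 0.0113 0.2266] yaw 4.93 tilt [ 0.0359  0.0041 -0.9993] F [-7.7  0.1  6.7] w 35.2 q [-5. -7. 96.  0. 89. 80.]
t 41.45 tcp [0.5279 0.0113 0.2267] yaw 4.93 tilt [ 0.0361  0.0041 -0.9993] F [-7.7  1.2  6.3] w 35.1 q [-5. -7. 96.  0. 89. 80.]
```

View pics/aj_w.png

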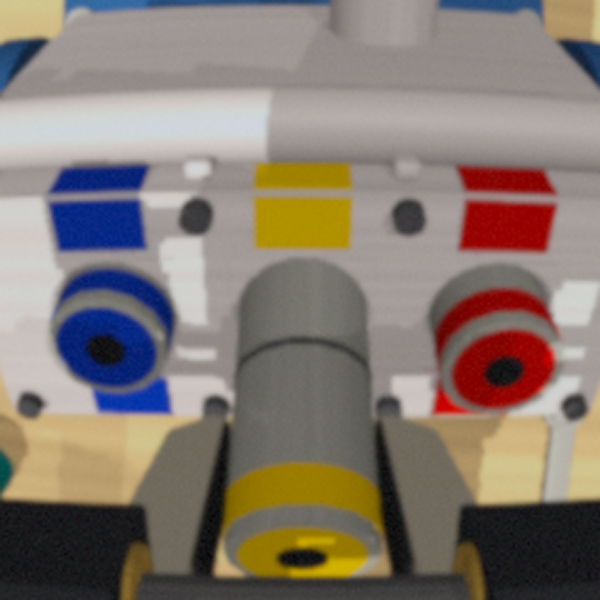

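View pics/aj_s.png

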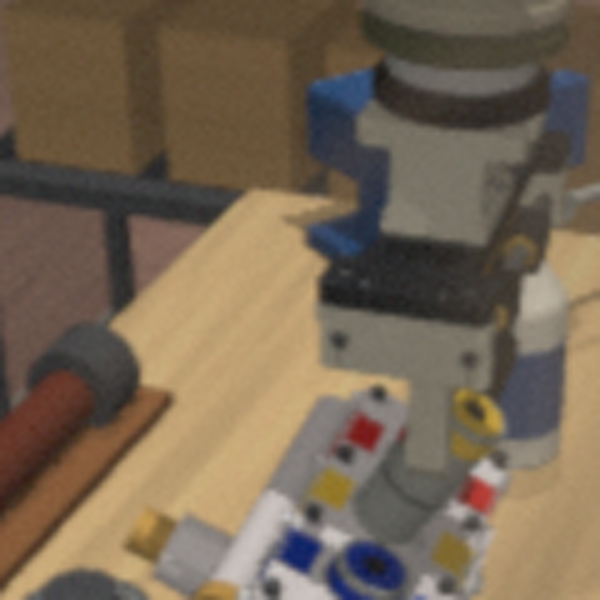

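```bash
python3 -m crank '[[-1,[-0.15,0,-0.4],0],[-1,[-0.3,0,-0.8],0],[-1,[-0.3,0,-0.8],0]]' 20;  python3 - <<'E'
from h import *
import cv2
st()
w=cap("wrist");crop(w,130,60,370,300,2.5,"ak_w");S=ctrl.sense();R=S["tcp_rot"];T=S["tool_pos"]
X,Z,Y=R[:,0],-R[:,2],R[:,1]
hsv=cv2.cvtColor(w["pixels"],cv2.COLOR_RGB2HSV);m=cv2.inRange(hsv,(20,120,50),(35,255,255));m[:,:200]=0;m[:,300:]=0;m[:225]=0;m[320:]=0
k,l,q,c=cv2.connectedComponentsWithStats(m);print([(q[i].tolist(),c[i].round(1).tolist()) for i in range(1,k) if q[i,4]>40])
for L in(.0126,.0165,.020):
 for th in (20,24,28,32):
  cc,s_=np.cos(np.radians(th)),np.sin(np.radians(th));a=-s_*X+cc*Z;n=cc*X+s_*Z
  top=T+.0353*Z+L*a
  pts=np.array([proj(w,top+.0155*(np.cos(f)*n+np.sin(f)*Y)) for f in np.linspace(0,6.28,60)])
  print(L,th,"rows",pts[:,1].min().round(1),pts[:,1].max().round(1),np.ptp(pts[:,0]).round(1),"band",proj(w,top-.004*a+.018*n)[1].round(1),proj(w,top-.014*a+.018*n)[1].round(1),"foot",proj(w,top-.08*a+.018*n)[1].round(1))
E
```

```text
time_s: 41.82
tool_pos: [0.5248, 0.0109, 0.2349]
tcp_rot: [[0.996, 0.086, 0.037], [0.086, -0.996, 0.004], [0.037, -0.001, -0.999]]
ft_force: [0.8, 0.2, -4.1]
gripper_width: 0.38
t 41.83 tcp [0.5248 0.0109 0.2349] yaw 4.92 tilt [ 0.0368  0.004  -0.9993] F [ 0.8  0.2 -4.1] w 35.3 q [-5. -7. 96.  0. 89. 80.]
[([218, 244, 66, 31, 1065], [250.7, 255.8]), ([224, 270, 54, 22, 860], [250.5, 280.9])]
0.0126 20 rows 244.5 279.4 55.3 band 235.7 222.9 foot 161.4
0.0126 24 rows 247.1 278.8 55.1 band 238.3 224.4 foot 156.9
0.0126 28 rows 249.8 278.0 54.8 band 240.8 226.0 foot 152.6
0.0126 32 rows 252.4 277.1 54.6 band 243.4 227.8 foot 148.4
0.0165 20 rows 250.0 284.7 56.2 band 241.0 227.8 foot 164.2
0.0165 24 rows 253.0 284.2 55.9 band 244.0 229.7 foot 160.0
0.0165 28 rows 256.0 283.6 55.6 band 246.9 231.7 foot 155.9
0.0165 32 rows 258.9 282.8 55.3 band 249.8 233.8 foot 152.1
0.02 20 rows 255.1 289.5 57.0 band 246.0 232.3 foot 166.8
0.02 24 rows 258.4 289.2 56.6 band 249.3 234.5 foot 162.8
0.02 28 rows 261.7 288.7 56.3 band 252.5 236.9 foot 159.0
0.02 32 rows 264.9 288.1 55.9 band 255.7 239.3 foot 155.5
```

View pics/ak_w.png

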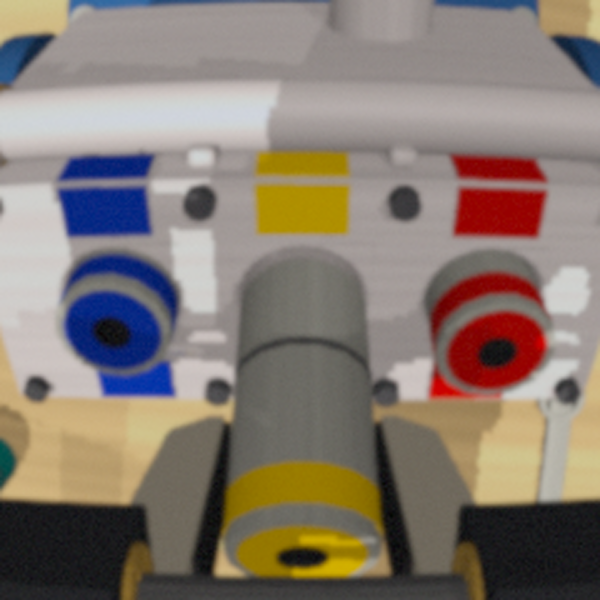

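```bash
python3 -m crank '[[-1,[-2,0,-0.3],0],[-1,[-4.8,0,0.5],0],[-1,[-5.8,0,3],0],[-1,[-5.8,0,5.8],0],[-1,[-5.8,0,6.65],0],[-1,[-5.3,0,6.65],0],[-1,[-4.8,0,6.65],0],[-1,[-4.3,0,6.65],0],[-1,[-3.9,0,6.65],0],[-1,[-3.7,0,6.65],0],[-1,[-3.7,0,6.65],0]]' 14;  cat >> h.py <<'E'
def fit(w,S,disc,band,foot=None):
    from scipy.optimize import least_squares
    R=S["tcp_rot"];T=S["tool_pos"];X,Z,Y=R[:,0],-R[:,2],R[:,1]
    def pred(p):
        L,th,xo=p[0],p[1],p[2]
        c,s_=np.cos(th),np.sin(th);a=-s_*X+c*Z;n=c*X+s_*Z
        top=T+.0353*Z+xo*X+L*a
        r=[proj(w,top+.0155*n)[1]]
        if disc[1]: r.append(proj(w,top-.0155*n)[1])
        r+=[proj(w,top-.014*a+.018*n)[1],proj(w,top-.004*a+.018*n)[1]]
        if foot: r.append(proj(w,top-.08*a+.018*n)[1])
        return np.array(r),top-.08*a,a
    obs=np.array([disc[0]]+([disc[1]] if disc[1] else [])+list(band)+([foot] if foot else []))
    s=least_squares(lambda p:pred(p)[0]-obs,[.0126,.4,0],x_scale=[.01,.1,.005])
    r,F,a=pred(s.x);print("L,th,xo",s.x[0].round(4),np.degrees(s.x[1]).round(1),s.x[2].round(4),"res",(r-obs).round(1),"foot",F.round(4),"lean",np.degrees(np.arccos(a[2])).round(1))
    return F,a
E
python3 - <<'E'
from h import *
import pickle
st()
w=cap("wrist");crop(w,190,150,310,300,5,"al_w");pickle.dump((w,ctrl.sense()),open("al.pkl","wb"))
E
```

```text
time_s: 43.25
tool_pos: [0.4903, 0.0081, 0.1667]
tcp_rot: [[0.996, 0.086, 0.036], [0.086, -0.996, 0.004], [0.036, -0.001, -0.999]]
ft_force: [-0.3, 0.4, -6.0]
gripper_width: 0.377
t 43.25 tcp [0.4903 0.0081 0.1667] yaw 4.93 tilt [ 0.0361  0.0041 -0.9993] F [-0.3  0.4 -6. ] w 35.1 q [ -5. -11. 106.   0.  83.  80.]
```

View pics/al_w.png

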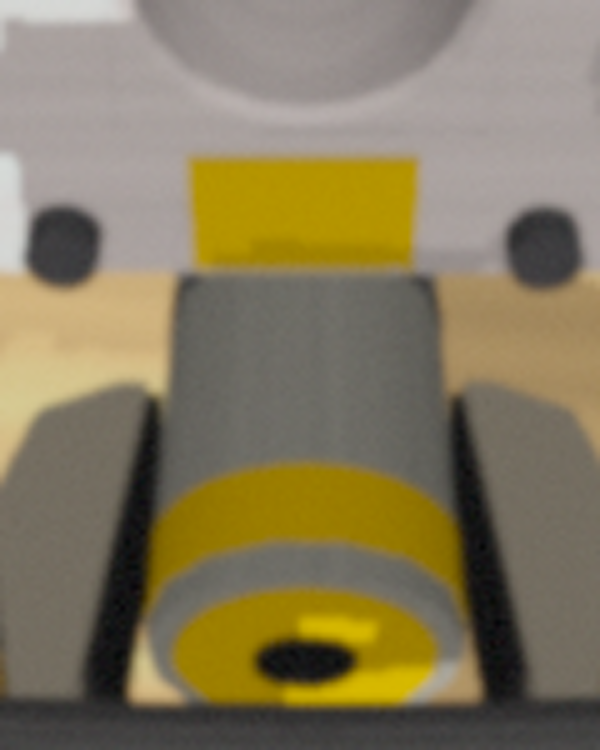

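```bash
python3 - <<'E'
from h import *
import pickle
from scipy.optimize import least_squares
w,S=pickle.load(open("al.pkl","rb"))
R=S["tcp_rot"];T=S["tool_pos"];X,Z,Y=R[:,0],-R[:,2],R[:,1]
def pred(p):
    L,th,xo=p;c,s_=np.cos(th),np.sin(th);a=-s_*X+c*Z;n=c*X+s_*Z;top=T+.0353*Z+xo*X+L*a
    return np.array([proj(w,top+.0148*n)[1],proj(w,top)[1],proj(w,top-.014*a+.018*n)[1],proj(w,top-.004*a+.018*n)[1]]),top-.08*a,a,top
obs=np.array([267.6,282.2,242.6,258.2])
s=least_squares(lambda p:pred(p)[0]-obs,[.02,.4,0],x_scale=[.01,.1,.005])
r,F,a,top=pred(s.x);print(s.x,np.degrees(s.x[1]),(r-obs).round(1),F,"lean",np.degrees(np.arccos(a[2])))
for th in (20,22,24,26,28):
  q=least_squares(lambda p:pred([p[0],np.radians(th),p[1]])[0]-obs,[.02,0],x_scale=[.01,.005]);r=pred([q.x[0],np.radians(th),q.x[1]]);print(th,q.x.round(4),(r[0]-obs).round(1),r[1].round(4))
# plane check: front plane distance
M=np.array([.5502,.0130,.2093]);n=np.array([.9029,.0774,.4226]);ah=np.array([-.4211,-.0361,.9063])
print("axis dist from plane along n (want -18mm):",[(np.dot(P-M,n)+.042).round(4) for P in (F,top)])
E
```

```text
[ 0.0205085   0.44792972 -0.00372826] 25.66448228679031 [ 0.2 -0.   0.1 -0.2] [0.51284891 0.01003214 0.14918152] lean 27.75636015932768
20 [ 0.017  -0.0091] [-0.8  0.8  1.  -1. ] [0.5035 0.0092 0.1432]
22 [ 0.0181 -0.0073] [-0.4  0.6  0.6 -0.7] [0.5068 0.0095 0.1452]
24 [ 0.0194 -0.0054] [-0.1  0.2  0.3 -0.5] [0.5101 0.0098 0.1473]
26 [ 0.0207 -0.0034] [ 0.3 -0.1  0.  -0.2] [0.5134 0.0101 0.1496]
28 [ 0.0222 -0.0012] [ 0.6 -0.5 -0.3  0.1] [0.5167 0.0104 0.1519]
axis dist from plane along n (want -18mm): [np.float64(-0.0174), np.float64(-0.0212)]
```

```bash
python3 -m crank '[[-1,[0.15,0,0],0],[-1,[0.3,0,0],0],[-1,[0.3,0,0],0]]' 14; python3 - <<'E'
from h import *
import pickle
from scipy.optimize import least_squares
st();w=cap("wrist");S=ctrl.sense();crop(w,190,150,310,300,5,"am_w")
R=S["tcp_rot"];n=np.array([.9029,.0774,.4226]);a=np.array([-.4211,-.0361,.9063])
for nn,h in ((-.010,-.0386),(-.01,.05),(.06,.05),(.06,.005),(.06,0),(.06,-.006),(.06,-.017),(.06,-.03)):
    print(nn,h,(R.T@(nn*n+(h+.0386)*a)*100).round(2))
E
```

```text
time_s: 43.68
tool_pos: [0.4933, 0.0084, 0.1668]
tcp_rot: [[0.996, 0.086, 0.036], [0.086, -0.996, 0.004], [0.037, -0.001, -0.999]]
ft_force: [-1.0, -0.2, -5.2]
gripper_width: 0.379
t 43.67 tcp [0.4933 0.0084 0.1668] yaw 4.93 tilt [ 0.0364  0.0041 -0.9993] F [-1.  -0.2 -5.2] w 35.2 q [ -5. -11. 106.   0.  83.  80.]
-0.01 -0.0386 [-0.92 -0.    0.39]
-0.01 0.05 [-4.37 -0.01 -7.77]
0.06 0.05 [ 2.08e+00 -1.00e-02 -1.05e+01]
0.06 0.005 [ 3.83 -0.   -6.35]
0.06 0 [ 4.02 -0.   -5.89]
0.06 -0.006 [ 4.26 -0.   -5.34]
0.06 -0.017 [ 4.69 -0.   -4.32]
0.06 -0.03 [ 5.19 -0.   -3.13]
```

View pics/am_w.png

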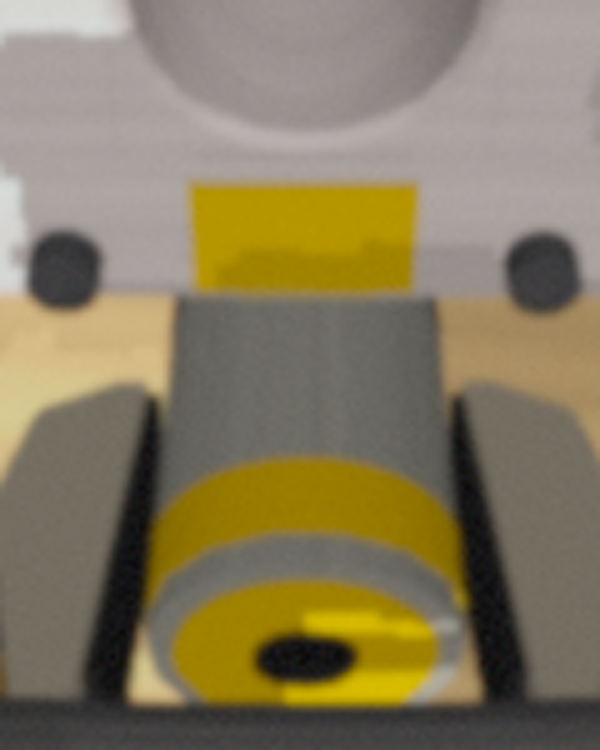

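```bash
python3 -m crank '[[-1,[-0.9,0,0.3],0],[-1,[-2.5,0,-2.5],0],[-1,[-4,0,-6.5],0],[-1,[-3.2,0,-9.8],0],[-1,[-0.5,0,-10.8],0],[-1,[1.7,0,-10.6],0],[-1,[2.3,0,-9.8],0],[-1,[3,0,-8.3],0],[-1,[3.6,0,-6.8],0],[-1,[3.83,0,-6.35],0],[-1,[3.83,0,-6.35],0]]' 25; python3 - <<'E'
from h import *
st();w=cap("wrist");crop(w,130,60,370,300,2.5,"an_w");s=cap("side");crop(s,180,80,300,200,5,"an_s")
S=ctrl.sense();R=S["tcp_rot"];a=np.array([-.4211,-.0361,.9063])
T0=np.array([.4933,.0084,.1668])+.06*np.array([.9029,.0774,.4226])
for h in (.005,0,-.006,-.017,-.03): print(h,rel(*(T0+(h+.0386)*a),4.9))
E
```

```text
time_s: 45.1
tool_pos: [0.5286, 0.0114, 0.2309]
tcp_rot: [[0.996, 0.086, 0.035], [0.086, -0.996, 0.004], [0.035, -0.001, -0.999]]
ft_force: [-1.1, 0.1, -4.2]
gripper_width: 0.376
t 45.1 tcp [0.5286 0.0114 0.2309] yaw 4.93 tilt [ 0.035   0.0042 -0.9994] F [-1.1  0.1 -4.2] w 34.9 q [-5. -7. 96.  0. 89. 80.]
0.005 ([-0.01, -0.02, 0.05], np.float64(0.0))
0 ([0.19, -0.02, 0.51], np.float64(0.0))
-0.006 ([0.42, -0.02, 1.06], np.float64(0.0))
-0.017 ([0.85, -0.01, 2.07], np.float64(0.0))
-0.03 ([1.35, -0.01, 3.27], np.float64(0.0))
```

View pics/an_w.png

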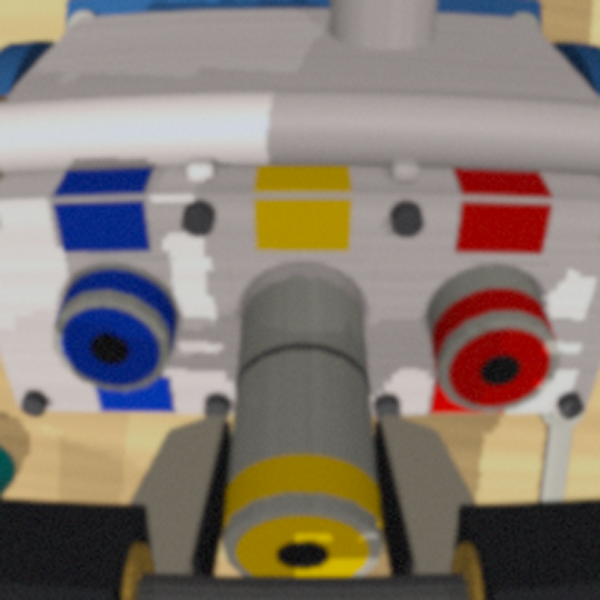

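View pics/an_s.png

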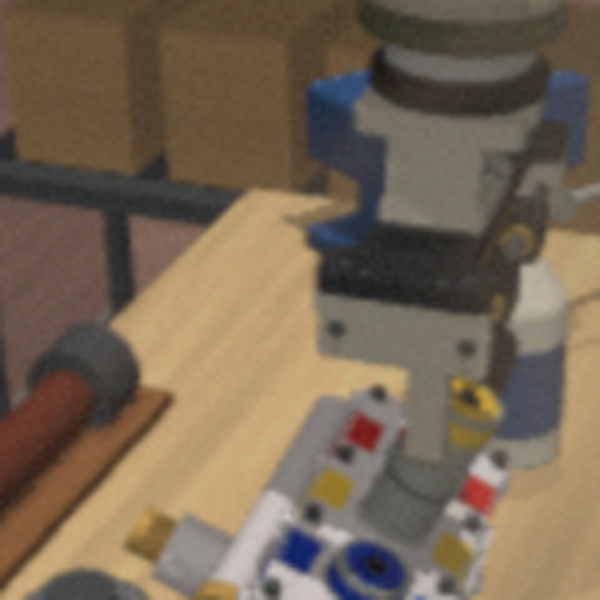

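```bash
python3 -m crank '[[-1,[0.1,0,0.25],0],[-1,[0.2,0,0.51],0],[-1,[0.31,0,0.78],0],[-1,[0.42,0,1.06],0],[-1,[0.55,0,1.4],0],[-1,[0.7,0,1.75],0],[-1,[0.85,0,2.07],0],[-1,[0.85,0,2.07],0]]' 12; python3 - <<'E'
from h import *
st();w=cap("wrist");crop(w,130,60,370,300,2.5,"ao_w");st()
E
```

```text
time_s: 46.2
tool_pos: [0.5383, 0.0122, 0.2113]
tcp_rot: [[0.996, 0.086, 0.036], [0.086, -0.996, 0.004], [0.036, -0.001, -0.999]]
ft_force: [-0.0, 0.9, -4.1]
gripper_width: 0.38
t 46.2 tcp [0.5383 0.0122 0.2113] yaw 4.93 tilt [ 0.0363  0.0041 -0.9993] F [-0.   0.9 -4.1] w 35.4 q [-4. -5. 96.  0. 87. 81.]
t 46.25 tcp [0.5384 0.0122 0.2116] yaw 4.93 tilt [ 0.0366  0.0041 -0.9993] F [-0.4  0.5 -3.6] w 35.4 q [-4. -5. 96.  0. 87. 81.]
```

View pics/ao_w.png

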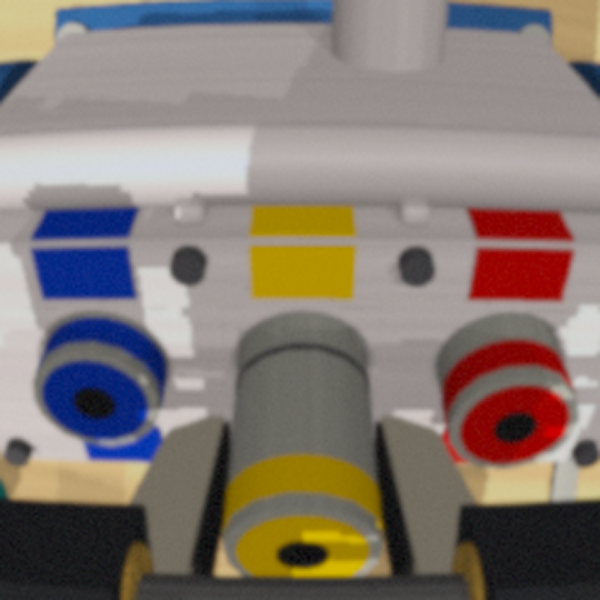

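```bash
python3 -m crank '[[-1,[0.12,0,0.3],0],[-1,[0.25,0,0.58],0],[-1,[0.25,0,0.58],0],[-0.05,[0.25,0,0.58],0],[-0.05,[0.25,0,0.58],0],[-0.05,[0.25,0,0.58],0],[0,[0.2,0,-2],0],[0,[0,0,-6],-8],[0,[-1.5,0,-10],-18]]' 12; python3 - <<'E'
from h import *
import pickle
from scipy.optimize import brentq
st();w=cap("wrist");crop(w,0,0,512,384,1.5,"ap_w");s=cap("side");crop(s,180,80,340,200,5,"ap_s")
t,_=pickle.load(open("ts.pkl","rb"))
O=np.array([.5894,.0164,.125]);u=np.array([-.0854,.9963,0]);xp=np.array([.9963,.0854,0])
for nm,px in (("in",(292.5,190.3)),("mid",(310.8,189.7)),("out",(329,189))):
  o,d=ray(t,*px)
  for z in np.arange(.12,.195,.0005):
    P=o+d*(z-o[2])/d[2];v=P-O;x=v@xp
    if abs(np.hypot(x,z-.125)-.065)<.0006: print(nm,P.round(4),"phi",np.arctan2(x,z-.125).round(3),"yaxis",(v@u).round(4))
E
```

```text
time_s: 47.38
tool_pos: [0.5196, 0.0105, 0.312]
tcp_rot: [[0.918, 0.394, 0.036], [0.394, -0.919, 0.004], [0.035, 0.011, -0.999]]
ft_force: [0.6, -0.0, -0.8]
gripper_width: 0.503
t 47.38 tcp [0.5196 0.0105 0.312 ] yaw 23.24 tilt [ 0.0363  0.0041 -0.9993] F [ 0.6 -0.  -0.8] w 46.8 q [-5. -8. 89.  0. 98. 62.]
in [ 0.5674 -0.1493  0.1785] phi -0.593 yaxis -0.1632
in [ 0.5674 -0.1492  0.179 ] phi -0.589 yaxis -0.1631
in [ 0.5673 -0.1492  0.1795] phi -0.586 yaxis -0.1631
mid [ 0.5695 -0.1967  0.1775] phi -0.627 yaxis -0.2106
mid [ 0.5694 -0.1966  0.178 ] phi -0.623 yaxis -0.2105
out [ 0.5719 -0.244   0.176 ] phi -0.661 yaxis -0.2579
out [ 0.5718 -0.2439  0.1765] phi -0.657 yaxis -0.2578
out [ 0.5717 -0.2438  0.177 ] phi -0.653 yaxis -0.2577
```

View pics/ap_w.png

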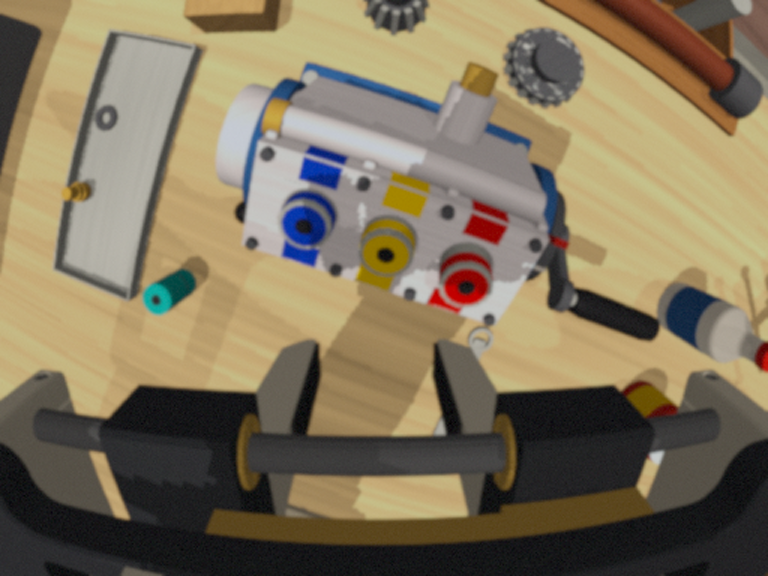

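View pics/ap_s.png

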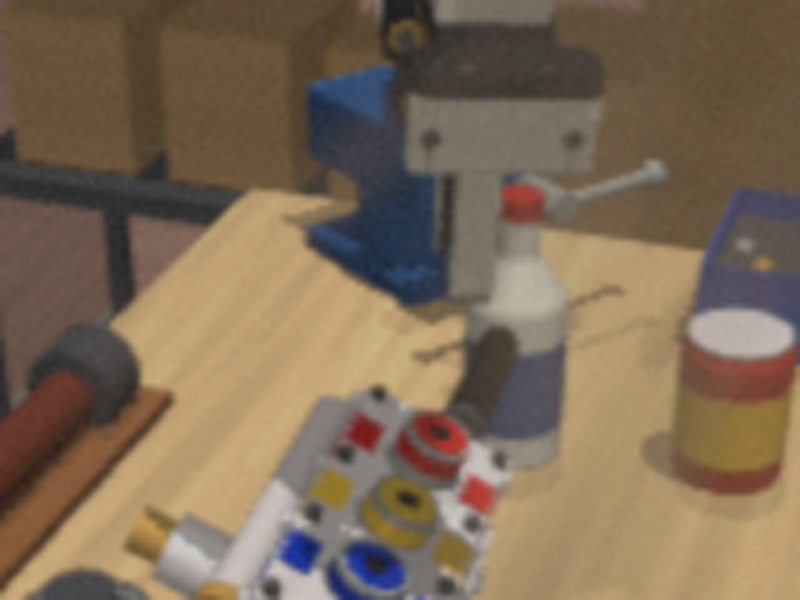

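```bash
python3 -m crank '[[0.2,[-0.5,3,0],-10],[0.2,[-1.3,7.5,0],-20],[0.2,[-2.2,12.5,1],-30],[0.2,[-3.2,17,3],-40],[0.2,[-4,21,6],-50.5],[0.2,[-4.3,22.7,8],-61],[0.2,[-4.3,22.8,8],-71.7],[0.2,[-4.3,22.8,8],-71.7],[0.2,[-4.3,22.8,8],-71.7]]' 15; python3 - <<'E'
from h import *
st();w=cap("wrist");crop(w,0,0,512,384,1.5,"aq_w")
S=ctrl.sense();R=S["tcp_rot"]
C=np.array([.6090,-.2128,.125]);xp=np.array([.9963,.0854,0])
G=C+.065*(np.sin(-.62)*xp+np.cos(-.62)*np.array([0,0,1]))
u=np.array([-.0854,.9963,0])
print(rel(*(G+.045*R[:,2]),94.9),"G px",proj(w,G),"axis in/out",proj(w,G+.067*u),proj(w,G-.027*u))
E
```

```text
time_s: 48.6
tool_pos: [0.5753, -0.2158, 0.2392]
tcp_rot: [[-0.081, 0.996, 0.046], [0.997, 0.081, 0.003], [-0.001, 0.046, -0.999]]
ft_force: [-0.6, -0.3, 0.5]
gripper_width: 0.6
t 48.6 tcp [ 0.5753 -0.2158  0.2392] yaw 94.64 tilt [ 0.0462  0.0031 -0.9989] F [-0.6 -0.3  0.5] w 55.8 q [-26.   6.  82.   1.  90. -31.]
([0.01, -0.68, 10.62], np.float64(-0.2)) G px [242.80923361 196.09117547] axis in/out [241.94891445 120.29138978] [243.21175793 223.99088186]
```

View pics/aq_w.png

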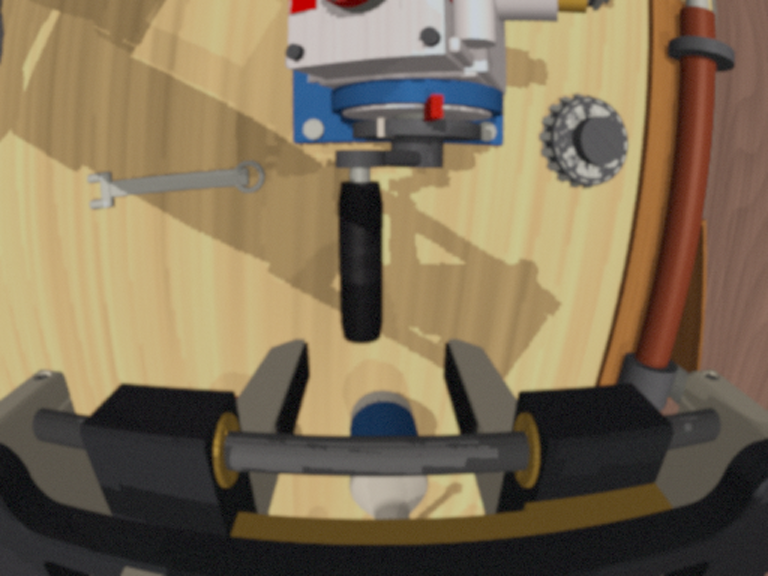

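```bash
python3 -m crank '[[0.2,[0,-0.5,3],0],[0.2,[0,-0.75,6.5],0],[0.2,[0,-0.75,9.5],0],[0.2,[0,-0.75,10.6],0],[0.2,[0,-0.75,10.6],0],[-1,[0,-0.75,10.6],0],[-1,[0,-0.75,10.6],0],[-1,[0,-0.75,10.6],0]]' 15; python3 - <<'E'
from h import *
S=ctrl.sense();st();R=S["tcp_rot"];T=S["tool_pos"]
C=np.array([.6090,-.2128,.125]);xp=np.array([.9963,.0854,0]);Zw=np.array([0,0,1])
P=T-.045*R[:,2];v=P-C;print("rel",(v@xp).round(4),v[2].round(4),"r",np.hypot(v@xp,v[2]).round(4))
ph=np.arctan2(v@xp,v[2]);print("phi",ph)
def tgt(f): return C+.065*(np.sin(f)*xp+np.cos(f)*Zw)+ (v@np.array([-.0854,.9963,0]))*np.array([-.0854,.9963,0])
P0=tgt(ph)
for k in range(1,13):
    print(k,(R.T@(tgt(ph+np.radians(12)*k)-P0)*100).round(2).tolist())
w=cap("wrist");crop(w,100,0,420,300,2.4,"ar_w")
E
```

```text
time_s: 49.65
tool_pos: [0.5733, -0.2163, 0.1341]
tcp_rot: [[-0.082, 0.996, 0.048], [0.997, 0.082, 0.002], [-0.002, 0.048, -0.999]]
ft_force: [-0.5, -1.3, -0.5]
gripper_width: 0.325
t 49.65 tcp [ 0.5733 -0.2163  0.1341] yaw 94.68 tilt [ 0.0477  0.0023 -0.9989] F [-0.5 -1.3 -0.5] w 30.3 q [-26.   9.  90.   1.  79. -31.]
rel -0.038 0.054 r 0.0661
phi -0.6132093280539122
1 [0.0, 1.22, -0.6]
2 [0.01, 2.53, -0.94]
3 [0.01, 3.89, -1.0]
4 [0.02, 5.23, -0.77]
5 [0.02, 6.49, -0.27]
6 [0.03, 7.63, 0.48]
7 [0.03, 8.58, 1.45]
8 [0.04, 9.3, 2.6]
9 [0.04, 9.78, 3.87]
10 [0.05, 9.98, 5.22]
11 [0.05, 9.89, 6.57]
12 [0.05, 9.53, 7.88]
```

View pics/ar_w.png

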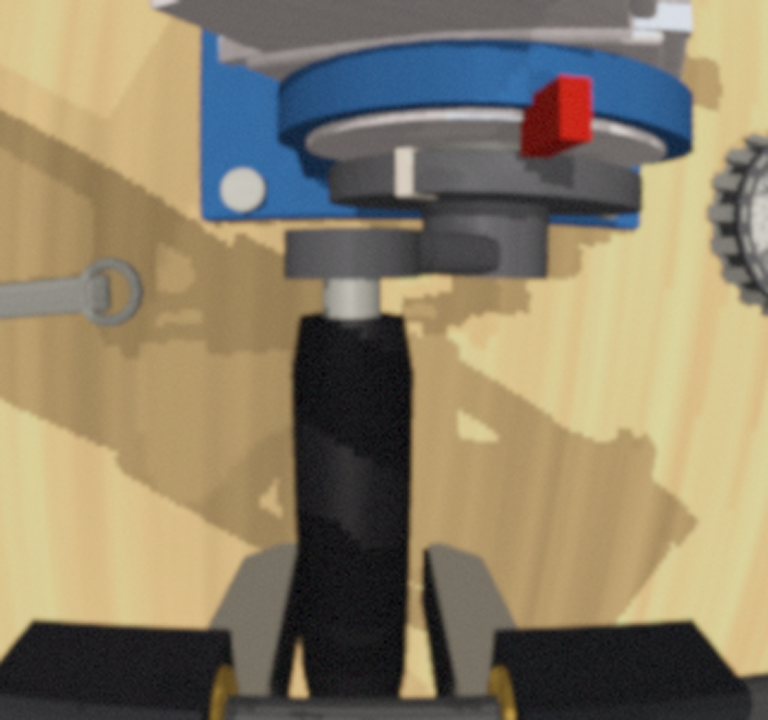

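```bash
python3 -m crank '[[-1,[0,0,0],0],[-1,[0,0.6,-0.33],0],[-1,[0,1.22,-0.6],0],[-1,[0,2.53,-0.94],0],[-1,[0,3.89,-1.0],0],[-1,[0,5.23,-0.77],0],[-1,[0,6.49,-0.27],0],[-1,[0,7.63,0.48],0],[-1,[0,8.58,1.45],0],[-1,[0,9.3,2.6],0]]' 20; cat > cr.py <<'E'
from h import *
S=ctrl.sense();st();R=S["tcp_rot"];T=S["tool_pos"]
C=np.array([.6090,-.2128,.125]);xp=np.array([.9963,.0854,0]);Zw=np.array([0,0,1]);u=np.array([-.0854,.9963,0])
P=T-.045*R[:,2];v=P-C;print("rel",(v@xp).round(4),v[2].round(4),"r",np.hypot(v@xp,v[2]).round(4))
ph=np.arctan2(v@xp,v[2]);print("phi",np.degrees(ph))
def tgt(f): return C+.065*(np.sin(f)*xp+np.cos(f)*Zw)+(v@u)*u
import sys
for k in range(1,13): print(k,(R.T@(tgt(ph+np.radians(12)*k)-P)*100).round(2).tolist(),end=" ")
for f in (360,): print("\n",f,(R.T@(tgt(np.radians(f))-P)*100).round(2).tolist())
w=cap("wrist");crop(w,100,0,420,300,2.4,sys.argv[1])
E
python3 cr.py as_w
```

```text
time_s: 50.95
tool_pos: [0.6668, -0.2086, 0.1131]
tcp_rot: [[-0.082, 0.996, 0.046], [0.997, 0.082, 0.002], [-0.001, 0.046, -0.999]]
ft_force: [-6.5, 1.0, 6.8]
gripper_width: 0.274
t 50.95 tcp [ 0.6668 -0.2086  0.1131] yaw 94.69 tilt [ 0.0464  0.0023 -0.9989] F [-6.5  1.   6.8] w 25.5 q [-22.  22.  76.   1.  79. -27.]
rel 0.0559 0.033 r 0.0649
phi 59.42279809252129
1 [0.0, 0.52, 1.26] 2 [0.01, 0.75, 2.59] 3 [0.01, 0.7, 3.95] 4 [0.01, 0.37, 5.27] 5 [0.01, -0.23, 6.49] 6 [0.01, -1.07, 7.56] 7 [0.01, -2.11, 8.43] 8 [0.0, -3.31, 9.07] 9 [-0.0, -4.62, 9.44] 10 [-0.01, -5.97, 9.53] 11 [-0.01, -7.32, 9.34] 12 [-0.02, -8.59, 8.88] 
 360 [-0.03, -5.43, -3.45]
```

View pics/as_w.png

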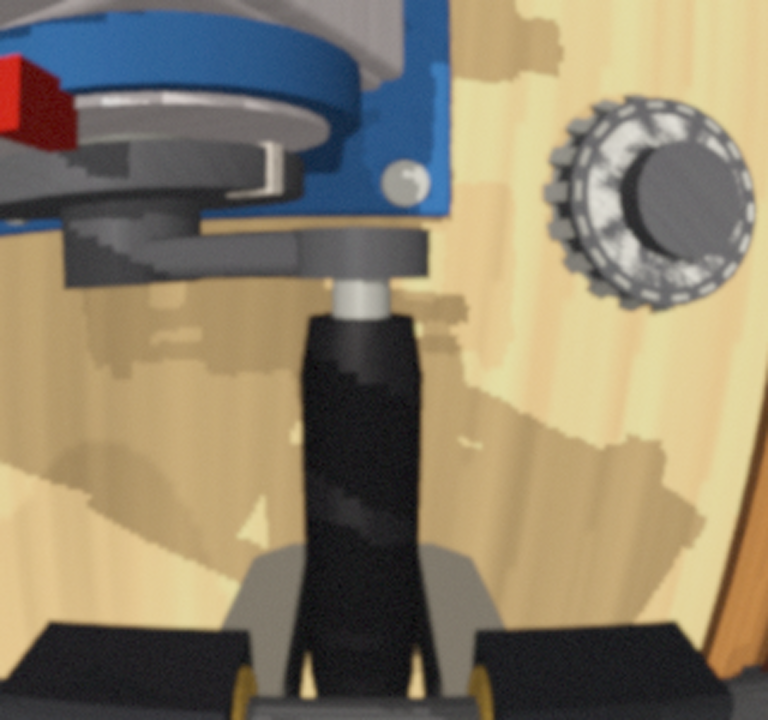

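```bash
python3 -m crank '[[-1,[0,0.52,1.26],0],[-1,[0,0.75,2.59],0],[-1,[0,0.7,3.95],0],[-1,[0,0.37,5.27],0],[-1,[0,-0.23,6.49],0],[-1,[0,-1.07,7.56],0],[-1,[0,-2.11,8.43],0],[-1,[0,-3.31,9.07],0],[-1,[0,-4.62,9.44],0],[-1,[0,-5.97,9.53],0],[-1,[0,-7.32,9.34],0],[-1,[0,-8.59,8.88],0]]' 20; python3 cr.py at_w
```

```text
time_s: 52.5
tool_pos: [0.588, -0.2152, 0.019]
tcp_rot: [[-0.082, 0.995, 0.051], [0.997, 0.082, 0.002], [-0.002, 0.051, -0.999]]
ft_force: [10.0, -0.2, -5.1]
gripper_width: 0.277
t 52.5 tcp [ 0.588  -0.2152  0.019 ] yaw 94.69 tilt [ 0.0512  0.002  -0.9987] F [10.  -0.2 -5.1] w 25.8 q [-26.  17.  93.   1.  67. -31.]
rel -0.0234 -0.0611 r 0.0654
phi -159.03437611261282
1 [-0.01, -1.16, -0.71] 2 [-0.01, -2.17, -1.62] 3 [-0.02, -2.97, -2.72] 4 [-0.02, -3.53, -3.96] 5 [-0.03, -3.81, -5.29] 6 [-0.03, -3.82, -6.65] 7 [-0.03, -3.54, -7.98] 8 [-0.03, -2.99, -9.22] 9 [-0.03, -2.19, -10.32] 10 [-0.03, -1.18, -11.23] 11 [-0.03, -0.01, -11.91] 12 [-0.02, 1.29, -12.33] 
 360 [-0.02, 2.98, -12.47]
```

View pics/at_w.png

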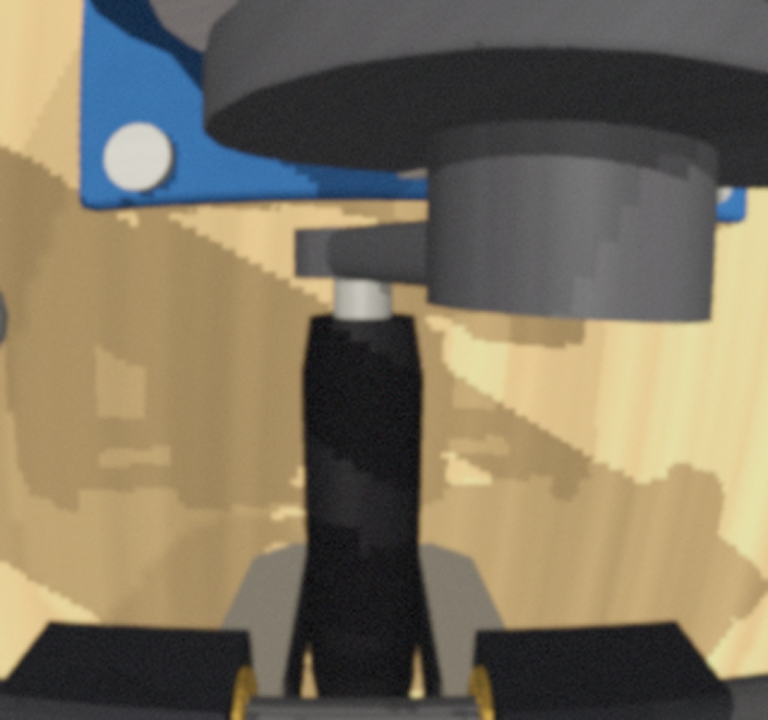

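```bash
python3 -m crank '[[-1,[0,-1.16,-0.71],0],[-1,[0,-2.17,-1.62],0],[-1,[0,-2.97,-2.72],0],[-1,[0,-3.53,-3.96],0],[-1,[0,-3.81,-5.29],0],[-1,[0,-3.82,-6.65],0],[-1,[0,-3.54,-7.98],0],[-1,[0,-2.99,-9.22],0],[-1,[0,-2.19,-10.32],0],[-1,[0,-1.18,-11.23],0],[-1,[0,-0.01,-11.91],0],[-1,[0,1.29,-12.33],0]]' 20; python3 cr.py au_w
```

```text
time_s: 54.05
tool_pos: [0.5915, -0.2148, 0.1422]
tcp_rot: [[-0.081, 0.996, 0.045], [0.997, 0.081, 0.003], [-0.001, 0.045, -0.999]]
ft_force: [-7.5, -3.2, -7.2]
gripper_width: 0.271
t 54.05 tcp [ 0.5915 -0.2148  0.1422] yaw 94.64 tilt [ 0.0445  0.0026 -0.999 ] F [-7.5 -3.2 -7.2] w 25.2 q [-25.  11.  87.   1.  80. -30.]
rel -0.0196 0.0622 r 0.0652
phi -17.52963514721091
1 [0.01, 1.35, -0.19] 2 [0.01, 2.7, -0.12] 3 [0.02, 4.02, 0.23] 4 [0.02, 5.23, 0.85] 5 [0.03, 6.28, 1.7] 6 [0.04, 7.14, 2.76] 7 [0.04, 7.75, 3.97] 8 [0.04, 8.1, 5.28] 9 [0.04, 8.18, 6.64] 10 [0.05, 7.96, 7.98] 11 [0.04, 7.47, 9.25] 12 [0.04, 6.73, 10.39] 
 360 [0.01, 1.97, -0.2]
```

View pics/au_w.png

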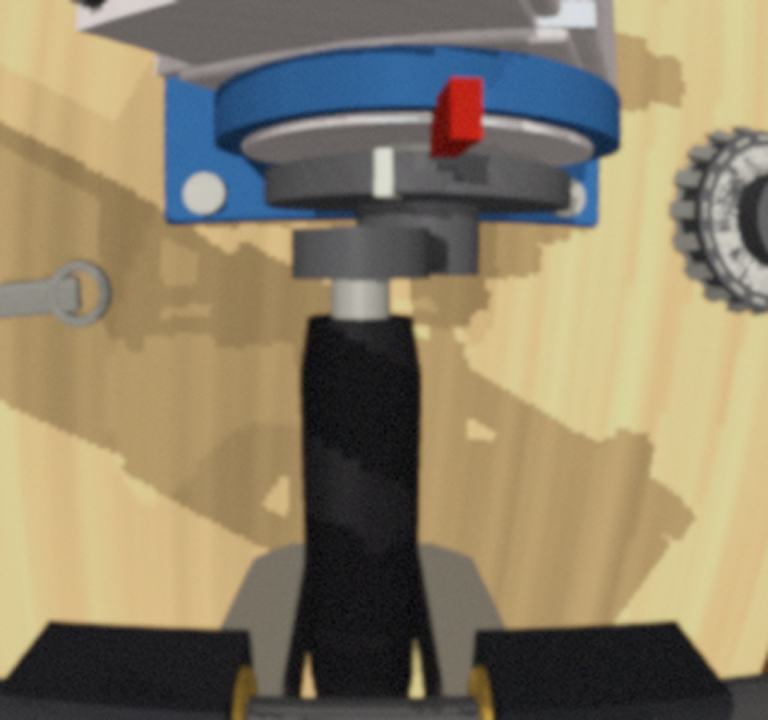

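```bash
python3 -m crank '[[-1,[0,0.7,-0.13],0],[-1,[0,1.35,-0.19],0],[-1,[0,1.97,-0.2],0],[-1,[0,1.97,-0.2],0],[-1,[0,1.97,-0.2],0]]' 15; python3 cr.py av_w; python3 -m crank '[[-0.2,[0,0,0],0],[0.1,[0,0,0],0],[0.2,[0,0,0],0],[0.2,[0,0,-2],0],[0.2,[0,0,-6],0],[0.2,[0,0,-11],0],[0.2,[0,0,-14],0],[0.2,[0,0,-14],0]]'; python3 - <<'E'
from h import *
st();w=cap("wrist");crop(w,0,0,512,384,1.5,"aw_w");s=cap("side");crop(s,170,90,330,210,5,"aw_s")
C=np.array([.6090,-.2128,.125]);u=np.array([-.0854,.9963,0]);xp=np.array([.9963,.0854,0])
for f in (-20,0,20):
  G=C+.065*(np.sin(np.radians(f))*xp+np.cos(np.radians(f))*np.array([0,0,1]));print(f,proj(w,G+.067*u).round(1),proj(w,G-.027*u).round(1))
E
```

```text
time_s: 54.72
tool_pos: [0.612, -0.2131, 0.145]
tcp_rot: [[-0.081, 0.996, 0.045], [0.997, 0.081, 0.003], [-0.001, 0.045, -0.999]]
ft_force: [-4.1, -3.1, -4.6]
gripper_width: 0.275
t 54.73 tcp [ 0.612  -0.2131  0.145 ] yaw 94.64 tilt [ 0.0447  0.0027 -0.999 ] F [-4.1 -3.1 -4.6] w 25.6 q [-24.  14.  83.   1.  81. -29.]
rel 0.0009 0.0649 r 0.0649
phi 0.8124388497586296
1 [0.01, 1.34, 0.22] 2 [0.01, 2.61, 0.71] 3 [0.02, 3.74, 1.46] 4 [0.02, 4.7, 2.43] 5 [0.03, 5.43, 3.57] 6 [0.03, 5.91, 4.84] 7 [0.03, 6.11, 6.19] 8 [0.04, 6.03, 7.54] 9 [0.04, 5.67, 8.85] 10 [0.03, 5.04, 10.06] 11 [0.03, 4.18, 11.11] 12 [0.03, 3.12, 11.96] 
 360 [-0.0, -0.09, -0.01]
time_s: 55.78
tool_pos: [0.6075, -0.2142, 0.2908]
tcp_rot: [[-0.081, 0.995, 0.053], [0.997, 0.081, -0.001], [-0.005, 0.052, -0.999]]
ft_force: [-0.9, 0.8, -0.3]
gripper_width: 0.602
t 55.77 tcp [ 0.6075 -0.2142  0.2908] yaw 94.64 tilt [ 5.260e-02 -8.000e-04 -9.986e-01] F [-0.9  0.8 -0.3] w 56.0 q [-25.  10.  72.   1.  95. -29.]
-20 [223.7 116.7] [225.9 206.9]
0 [246.4 116.5] [247.1 207.7]
20 [268.7 116.3] [267.9 206. ]
```

View pics/aw_w.png

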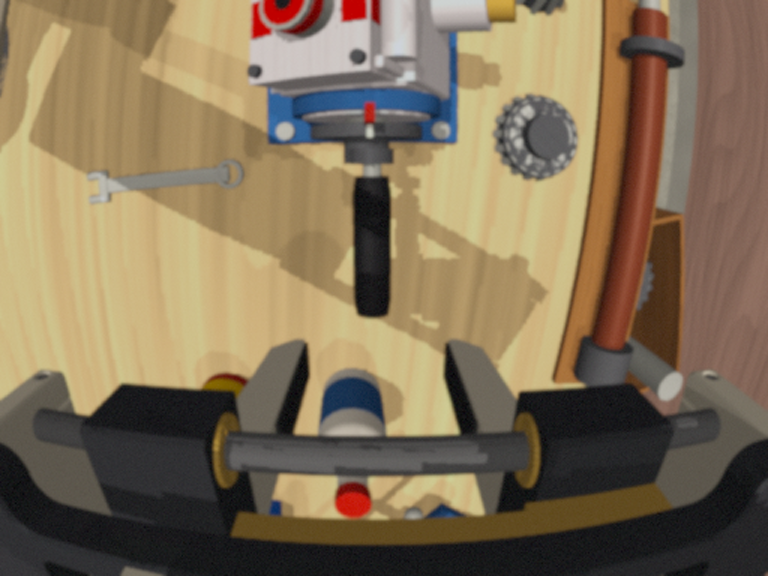

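View pics/aw_s.png

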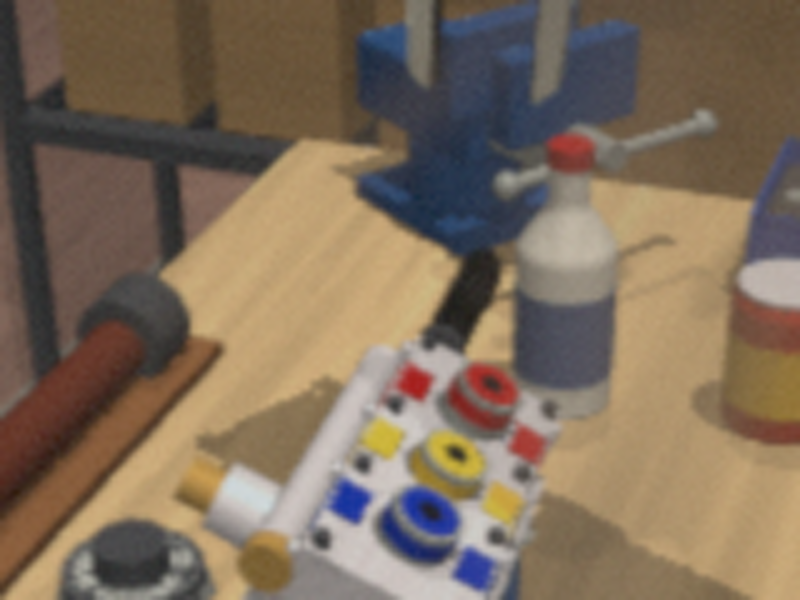

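```bash
python3 - <<'E'
from h import *
st();print(ctrl.hand_in())
E
```

```text
t 55.88 tcp [ 0.6058 -0.2135  0.2854] yaw 94.64 tilt [ 0.0458  0.0023 -0.9989] F [-0.9  0.4  0.1] w 55.8 q [-25.  10.  73.   1.  95. -29.]
the job is handed in; nothing more can be done
None
```

All three tappets are in the bores of their own colour. I turned the crank clockwise from about -35°, past the top, and on through one full turn. I handed in at 55.9 s of the 72 s allowed; no verdict was reported.

**Last checks**
- **Tappets:** in the last side picture all three are seated, with their tops standing a little proud, but I did not measure how deep each one sits.
- **Crank:** just before release the grip was about 0.8° past vertical by tool position. In the wrist picture afterwards the sleeve is within 1–3 pixels of where it should be at 0°, and the white hub mark lines up with the red pointer.
- **Robot:** it is about 14 cm above the handle with the gripper open, and the wrist force reads near zero.

**What went wrong**
- **Dropped tappet:** the red tappet fell on the first carry and rolled against the spanner. The fingers end about 26 mm behind the reported TCP, so the first grip held only the tappet's rim. I picked it up off the bench and used that offset from then on.
- **Yellow misfit:** the yellow tappet missed its bore on the first try and slipped in the grip. I squared it against the housing's front face and it went in on the second try.
- **Spanner not measured:** it looks unmoved in the pictures, but I did not measure whether the rolling tappet shifted it.

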